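# Fit the D-bore grinding drum to the glass grinder

### The job

Make the glass grinder ready for its wide drum: take the lump of scrap glass out of the splash pan and drop it into the open metal bin for scrap glass. The wide drum (the one with the D-shaped bore) lies in the wooden rack: stand it nose up on the rubber mat and let go, so that you can take it afresh from above, then fit it nose up on the spindle with the flat of its bore matched to the flat of the shaft, pushed fully home on the collar and released. Leave the other things on the bench where they are.

Things in the scene. Friction and masses are not known exactly. Their poses are not given: they have to be found in the camera images.
- drum_base (a point): Wide grinding drum, loose, 0.36-0.56 kg: dark grey cylinder with brass ends, 50 mm across, 38 mm long, plus a brass nose 20 mm long. Point: centre of its base face, on the bore axis. z runs along the axis from base to nose; x points to the flat of the bore. Starts in a rack trough: axis level, nose towards the robot, x up. Centre of mass 23 mm along z.
- drum_nose (a point): Wide drum again: centre of the nose's end face, 58 mm from the base, same axes. The nose is round, 34 mm across, with two parallel spanner flats 26 mm apart facing +x and -x (a small black set screw marks the +x one). The D-bore runs right through the drum: a 20 mm circle cut by a flat 6 mm from the axis on the +x side, lined in dark steel.
- spindle_seat (a point): Grinder spindle: centre of the top of its 32 mm collar, where the drum's base must rest; 12 mm above the pan floor, 102 mm above the bench. z up along the shaft, x points to the flat of the shaft. The steel shaft rises 45 mm above this point: 18 mm across with a flat 5 mm from the axis over its whole length (1 mm of play all round in the drum's bore); its top 5 mm taper to 13 mm.
- spindle (a joint): Angle of the spindle, rad, counter-clockwise from above; 0 when its flat faces the grinder's front (-x). Starts within +-1.25, limits +-1.6. Turns stiffly (0.25 N m) and stays where it is left.
- grinder: Bench wet grinder, fixed. Origin on the bench below the spindle axis; its front (-x) faces the robot. Round grey splash pan: inside diameter about 200 mm, floor 90 mm and rim 130 mm above the bench. Square housing, 236 mm a side, under the pan; motor housing beside it from y = 118 to 283 mm, 154 mm high.
- lump: Lump of scrap glass (pale bottle glass), loose, 45 g, on the pan floor between the spindle and the front of the pan: 36 mm along its x, 26 mm along its y (two parallel sawn sides), broken elsewhere, up to 25 mm high. Origin at the centre of its underside, z up.
- cullet_bin: Open sheet-metal bin for scrap glass, fixed, 150 x 150 mm and 80 mm high, walls 3 mm (rim bead to 83 mm). Origin at the centre of its underside on the bench.
- mat: Square black rubber mat, fixed and empty, 130 x 130 mm and 3 mm thick. Origin at the centre of its underside; its top is 3 mm above the bench.
- rack: Wooden rack, fixed, 50 mm (x) by 215 mm (y), with two V troughs (90 degrees, 44 mm long) along its x, centred at y = +60 and -60 mm. Origin at the centre of its underside. The wide drum's axis lies 47 mm above the bench in a trough; the trough's sides rise to 32 mm above the bench, 20 mm either side of the axis (25 mm at their outer edge).
- slim_drum: Slim drum, a bystander in the other trough of the rack: 36 mm in diameter and 52 mm long with a thin 16 mm nose 14 mm long; small round bore. Origin at the centre of its base, z towards its nose.
- frit_jar: Bystander: closed amber glass jar, 60 mm in diameter, 85 mm high, between the rack and the grinder. Origin at the centre of its underside.
- graphite_pad: Bystander: dark grey graphite slab, 100 x 65 x 12 mm, flat on the bench. Origin at the centre of its underside.
- spanner: Bystander: steel spanner 170 mm long, lying across behind the rack. Origin at its middle, x along it.
- bench_brush: Bystander: bench brush 200 mm long, lying on the right. Origin at its middle, x along it.
- brass_mould: Bystander: round stepped brass mould, 48 mm in diameter, 36 mm high, next to the grinder. Origin at the centre of its underside.
- tool_cup: Bystander: steel cup, 72 mm in diameter, 90 mm high, at the right of the bench. Origin at the centre of its underside.

How it is judged:
By the outcome, as a careful person would: the job done as asked, in the order asked, and still so for the second after the job is handed in, with the robot touching nothing.
It also fails if it takes over 70 s, if anything falls off the work surface, if the arm or the gripper's body presses on something with over 40 N, if the wrist force passes 120 N, or if a joint passes its speed limit or range.

### The arm

A 6-joint arm with a two-finger parallel gripper is mounted at the origin on the work surface. World frame = base frame: x ahead of the robot, y to its left, z up, the work surface at z = 0. Lengths are in m, angles in rad, forces in N, time in s.
With the tool pointing down it reaches from about 0.325 to 0.925 m from the base axis. Payload 3.1 kg.
Tool frame: the origin (TCP) lies on the centre line of the jaws, within the pads' length; the fingertips stand 19 mm ahead of it and the grasp point (between the pads) is the TCP; x points along the fingers, z is the direction in which the jaws open and shut, and the axes are right-handed (so a half turn about x gives the same grasp; the last joint's range is limited). The gripper opens to 85 mm and grips with 20 to 120 N. Pads are 22 mm wide; open, the fingers measure 114 mm over their backs; the gripper's body (76 mm by 85 mm) begins 54 mm behind the grasp point. The pads swing forward as they close: fully open they stand 13 mm farther back than shut.
Start: joints at [-1.219, 0.217, 1.613, -0, 1.311, -0.112], TCP at [0.28, -0.559, 0.218] pointing down, gripper open.
Joint ranges: [-2.75, 2.75], [-0.78, 2.1], [0.31, 2.55], [-1.13, 4.27], [0.13, 2.63], [-2.58, 2.58]. Speed limits (rad/s): [2.79, 2.79, 3.14, 3.14, 3.14, 3.14].

### API

Orientations are given as a 3x3 rotation matrix whose columns are the frame's x, y, z axes.
In Python, from workcell import ctrl, cams gives the robot as it stands.
- The arm moves only by the tool arm_command, never from a script. Its argument "deltas" is a list of rows, each a list of 3 entries, a list of its own where there are three numbers: the opening, from -1 (shut) to 1 (fully open), then the shift along the tool's x, y, z in m, then the turn, a rotation vector about the tool's x, y, z in degrees. In form: [[hand, [tx, ty, tz], [wx, wy, wz]], ...]. A call has 1 to 10 rows; each row shifts and turns the commanded pose from where the row before left it, along the tool's axes as they then stand; what a row does not reach is not made up. A row lasts 1/8 s, in which the tool goes at most 62.5 mm and 10.7 degrees, less where a joint would pass 70% of its speed; a pose out of reach is approached as far as the arm can. A call with a gripper value outside its range is refused whole. The fingers move at their own pace and stop on an object; "force" is the grip in N (left out, the last holds). Time passes only in rows, so rows that do not move let the fingers close. It gives the time, the measured TCP pose, the force and the opening at its end, in the units of the state.
- ctrl.read_state(): the state, without advancing time (a new reading comes with each control period).
- cams.get_image(name): name is "scene" or "top"; returns the picture (400x640x3 uint8, blue, green, red); there is no depth.
- cams.get_calibration(name): a dict with "fx", "fy", "cx", "cy" (pixels), "dist" ([k1, k2, p1, p2, k3] as OpenCV has them; the pictures are not rectified), "cam_to_world" (4x4, takes a point from camera to world coordinates). Camera axes: x right, y down, z forward; pixel columns grow to the right and rows downward; lengths in m; the calibration is good to about 2 mm. A picture is of the moment at which its call begins. get_calibration takes no time and is no camera call.
- ctrl.sign_off(): hands the job in, once; it reports no verdict.
The state is a dict: "time_s": time; "joint_positions": joint angles; "qd": joint speeds; "joint_torque": joint torques, N m; "ee_pos": TCP position; "ee_rot": TCP orientation; "wrist_force": force on the tool from outside, world axes, zero at the start; "torque": the same for the moment, N m; "width": opening from 0.0 (shut) to 1.0 (fully open).
Only numpy, scipy, OpenCV 4.12 (cv2) and the standard library are available. Lean on these libraries where they do the work, as an engineer would, in place of code of your own. Each camera call takes 0.05 s, during which the arm holds its last target.

## Working session

There is one attempt and no reset: what is moved stays moved. The work goes in short steps, Python scripts to look and compute and a tool call to move; the robot and the scene stay as the last step left them, time stands still between calls to the robot, and variables do not carry over. Pictures are saved under pics/ and viewed, and the job is handed in when it is done.

Besides the shell and the picture viewer there is one more tool, called as name(argument=value, ...), one argument or row to a line, values as JSON. arm_command: Moves the arm, as the interface text tells. Its arguments: {"type":"object","properties":{"deltas":{"type":"array"},"force":{"type":"number"}},"required":["deltas"]}

```bash
ls; mkdir -p pics; python3 - <<'E'
from workcell import ctrl,cams
import cv2,numpy as np
np.set_printoptions(precision=4,suppress=True)
s=ctrl.read_state();print(s)
for n in("scene","top"):
    c=cams.get_calibration(n);print(n,c)
    cv2.imwrite(f"pics/{n}0.png",cams.get_image(n))
E
```

```text
pics
{'time_s': 0.0, 'joint_positions': array([-1.2192,  0.2178,  1.6149,  0.    ,  1.3113, -0.1122]), 'qd': array([ 0.0003, -0.0006, -0.0013,  0.0009,  0.0016, -0.0005]), 'joint_torque': array([  0.002 , -39.6847, -30.385 ,   0.0001,   0.0098,   0.    ]), 'ee_pos': array([ 0.2793, -0.5582,  0.2165]), 'ee_rot': array([[-0.0008,  0.8944,  0.4474],
       [ 0.0023,  0.4474, -0.8944],
       [-1.    ,  0.0003, -0.0024]]), 'wrist_force': array([ 0.6235, -0.0155,  0.6763]), 'torque': array([ 0.0008,  0.0049, -0.0072]), 'width': 0.998803084413657}
scene {'fx': 377.2651112734967, 'fy': 377.2651112734967, 'cx': 313.29937785875615, 'cy': 201.65649486023153, 'dist': array([-0.0864,  0.    ,  0.    ,  0.    ,  0.    ]), 'cam_to_world': array([[-0.8825,  0.2546, -0.3955,  0.9177],
       [ 0.4702,  0.4992, -0.7278,  0.5163],
       [ 0.0121, -0.8282, -0.5602,  0.5666],
       [ 0.    ,  0.    ,  0.    ,  1.    ]])}
top {'fx': 404.4513368045421, 'fy': 404.4513368045421, 'cx': 324.01155944563374, 'cy': 198.02935071897554, 'dist': array([-0.0956,  0.    ,  0.    ,  0.    ,  0.    ]), 'cam_to_world': array([[ 0.0027, -0.995 ,  0.0998,  0.4367],
       [-0.9999, -0.0016,  0.0112, -0.1527],
       [-0.011 , -0.0998, -0.9949,  1.2099],
       [ 0.    ,  0.    ,  0.    ,  1.    ]])}
```

View pics/scene0.png

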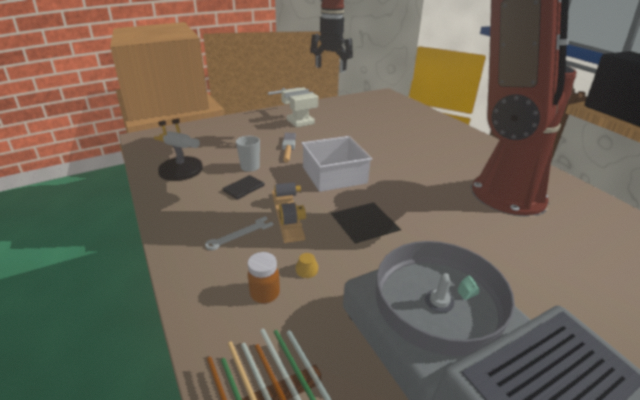

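View pics/top0.png

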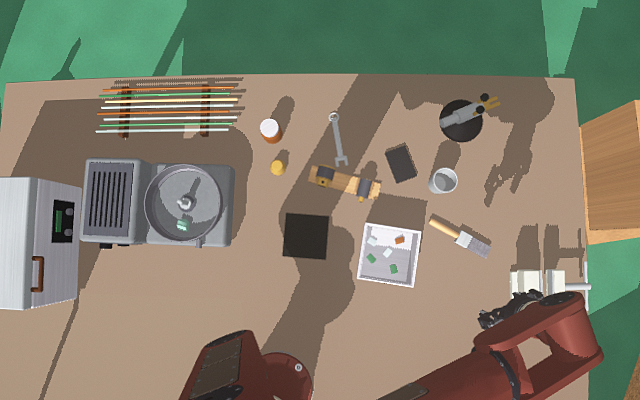

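The scene picture shows the bin (337,162), rack (288,210), mat (365,222) and pan (443,292). The top picture shows the spindle (186,202), lump (182,225), mat (306,236), bin (390,254) and rack (345,183). Next I'll zoom in.

```bash
cat > h.py <<'E'
import cv2,numpy as np
from workcell import ctrl,cams
np.set_printoptions(precision=4,suppress=True)
C={n:cams.get_calibration(n) for n in("scene","top")}
def K(c): return np.array([[c['fx'],0,c['cx']],[0,c['fy'],c['cy']],[0,0,1.]])
def proj(n,P):
    c=C[n];T=np.linalg.inv(c['cam_to_world']);P=np.atleast_2d(np.array(P,float))
    return cv2.projectPoints(P,cv2.Rodrigues(T[:3,:3])[0],T[:3,3],K(c),c['dist'])[0][:,0]
def ray(n,uv):
    c=C[n];p=cv2.undistortPointsIter(np.array([[uv]],float),K(c),c['dist'],None,None,(3,50,1e-10))[0,0] if hasattr(cv2,'undistortPointsIter') else cv2.undistortPoints(np.array([[uv]],float),K(c),c['dist'])[0,0]
    M=c['cam_to_world'];return M[:3,3],M[:3,:3]@np.array([p[0],p[1],1])
def atz(n,uv,z):
    o,d=ray(n,uv);return o+d*(z-o[2])/d[2]
def tri(a,b):
    (o1,d1),(o2,d2)=ray('top',a),ray('scene',b)
    d1=d1/np.linalg.norm(d1);d2=d2/np.linalg.norm(d2)
    st=np.linalg.lstsq(np.c_[d1,-d2],o2-o1,rcond=None)[0]
    p,q=o1+st[0]*d1,o2+st[1]*d2;return (p+q)/2,np.linalg.norm(p-q)
def crop(im,x0,y0,x1,y1,s,fn):
    o=cv2.resize(im[y0:y1,x0:x1],None,fx=s,fy=s,interpolation=cv2.INTER_CUBIC)
    for x in range((x0+9)//10*10,x1,10):
        cv2.line(o,((x-x0)*s,0),((x-x0)*s,6 if x%50 else 14),(0,0,255),1)
        if x%20==0: cv2.putText(o,str(x),((x-x0)*s+1,16),0,.35,(0,255,255),1)
    for y in range((y0+9)//10*10,y1,10):
        cv2.line(o,(0,(y-y0)*s),(6,(y-y0)*s),(0,0,255),1)
        if y%20==0: cv2.putText(o,str(y),(8,(y-y0)*s+4),0,.35,(0,255,255),1)
    cv2.imwrite(fn,o)
E
python3 - <<'E'
from h import *
t=cv2.imread('pics/top0.png');s=cv2.imread('pics/scene0.png')
crop(t,140,155,235,245,8,'pics/a.png')
crop(s,370,235,520,345,5,'pics/b.png')
crop(t,280,155,400,255,6,'pics/c.png')
crop(s,260,170,400,260,5,'pics/d.png')
E
```

```text
(no output)
```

View pics/a.png

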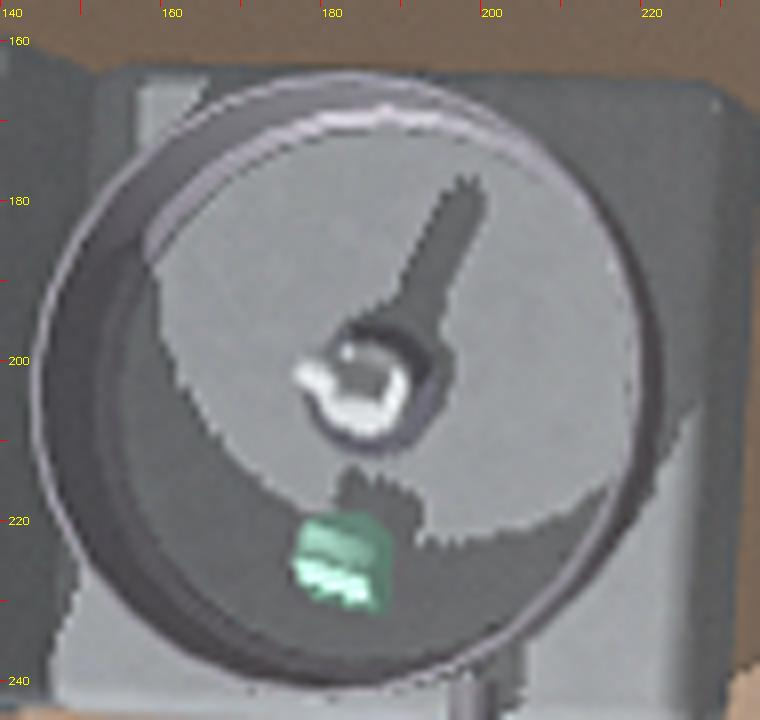

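View pics/b.png

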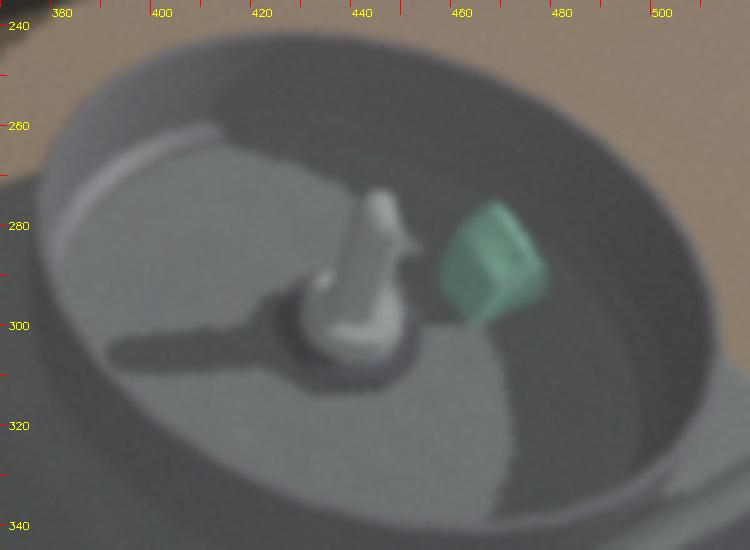

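View pics/c.png

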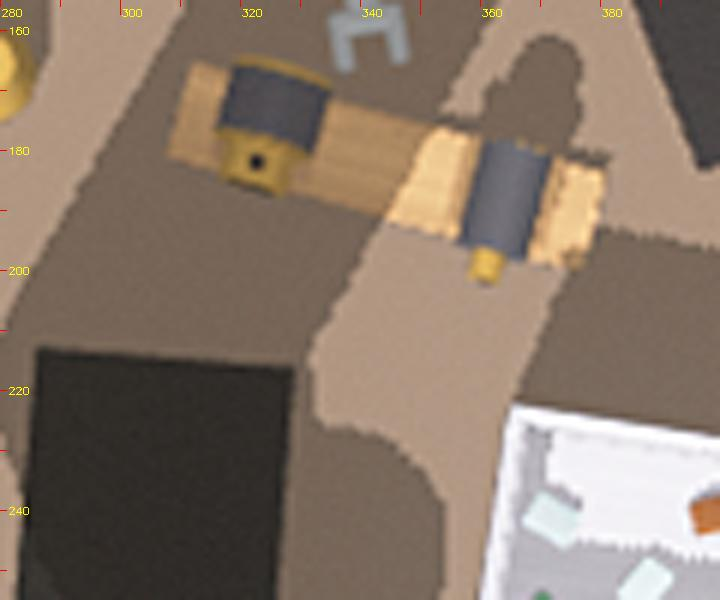

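View pics/d.png

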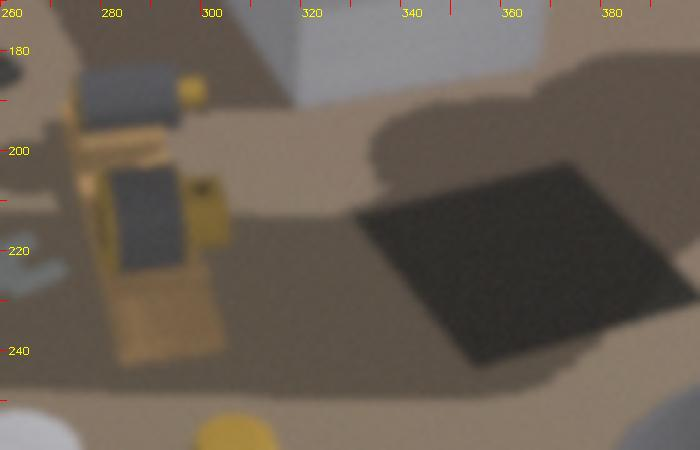

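The top crop shows the pan rim centred near (183,203), the shaft at (184,202), and the lump's long sawn sides running roughly along the row, centred near (182,225). In the rack crop, the wide drum's nose with its set screw is at (322,182) and the drum body is at (324,172). The nose points down the picture, towards the robot, with the screw on top. Now the positions.

```bash
python3 - <<'E'
from h import *
# pan rim ellipse: left 144.5, right 222.5 ; top 164.5 bottom 241
for uv in((144.5,203),(222.5,203),(183,164.5),(183,241)): print('rim',atz('top',uv,.13))
print('rimc',atz('top',(183.3,202.8),.13))
print('collar c',atz('top',(186,203.5),.102), 'shaft top', atz('top',(184,202),.147))
print('shafttop tri', tri((184,202),(446,274)))
print('scene shafttop z.147',atz('scene',(445.5,275),.147))
print('scene collar',atz('scene',(441,300),.102))
print('lump outline top, z=.09..')
for uv in((176,225),(178,219),(188,221),(187,231),(182,225)): print(atz('top',uv,.1))
print('lump scene base corner',atz('scene',(465,300),.09),atz('scene',(477,289),.09),atz('scene',(457,290),.09))
print('mat',[atz('top',uv,.003)[:2] for uv in((286,213),(328.5,216),(326,259),(283,256))])
print('mat scene',[atz('scene',uv,.003)[:2] for uv in((328,212),(374,202),(400,229),(355,243))])
print('bin rim',[atz('top',uv,.083)[:2] for uv in((364,222),(421.5,230),(415,288),(357,280))])
print('screw',atz('top',(322.5,181.8),.06),tri((322.5,181.8),(297.7,207.5)))
print('nose end', atz('top',(322,187),.055))
print('body corners top z.047',[atz('top',uv,.047)[:2] for uv in((316,177),(333,181),(335,169),(319,164))])
print('rack corners z.025',[atz('top',uv,.025)[:2] for uv in((312,165.5),(308,181),(381,183),(374,200))])
E
```

```text
rim [0.5306 0.3527 0.13  ]
rim [0.5311 0.134  0.13  ]
rim [0.6372 0.2478 0.13  ]
rim [0.4279 0.24   0.13  ]
rimc [0.5314 0.2427 0.13  ]
collar c [0.5319 0.2451 0.102 ] shaft top [0.5321 0.2346 0.147 ]
shafttop tri (array([0.5298, 0.2397, 0.1418]), np.float64(0.008269311374099825))
scene shafttop z.147 [0.5333 0.2467 0.147 ]
scene collar [0.5393 0.2565 0.102 ]
lump outline top, z=.09..
[0.4718 0.2724 0.1   ]
[0.4886 0.2673 0.1   ]
[0.4832 0.2384 0.1   ]
[0.4554 0.2404 0.1   ]
[0.472  0.2552 0.1   ]
lump scene base corner [0.4937 0.2694 0.09  ] [0.4565 0.2617 0.09  ] [0.4892 0.2464 0.09  ]
mat [array([ 0.5126, -0.0254]), array([ 0.5039, -0.1526]), array([ 0.3764, -0.1454]), array([ 0.3847, -0.0178])]
mat scene [array([ 0.5085, -0.1569]), array([ 0.3757, -0.1405]), array([ 0.3878, -0.0154]), array([ 0.5142, -0.0222])]
bin rim [array([ 0.4829, -0.2515]), array([ 0.4607, -0.4121]), array([ 0.3007, -0.3917]), array([ 0.323 , -0.2315])]
screw [ 0.5989 -0.1352  0.06  ] (array([ 0.6014, -0.1365,  0.0589]), np.float64(0.005242661895184511))
nose end [ 0.5845 -0.1338  0.055 ]
body corners top z.047 [array([ 0.6148, -0.1161]), array([ 0.6031, -0.1655]), array([ 0.6384, -0.1713]), array([ 0.6532, -0.1247])]
rack corners z.025 [array([ 0.6527, -0.1034]), array([ 0.6062, -0.0918]), array([ 0.6006, -0.3077]), array([ 0.55  , -0.2865])]
```

```bash
python3 - <<'E'
from h import *
t=cv2.imread('pics/top0.png');s=cv2.imread('pics/scene0.png')
cx,cy=.5325,.2425
def D(r,f,z,phi,n=60):
    # flat direction world angle pi+phi
    a=np.linspace(-np.pi,np.pi,n,endpoint=True)
    x=np.minimum(r*np.cos(a),f);y=r*np.sin(a)
    y=np.where(r*np.cos(a)>f,y,y)
    w=np.pi+phi
    return np.c_[cx+x*np.cos(w)-y*np.sin(w),cy+x*np.sin(w)+y*np.cos(w),np.full(n,z)]
def ov(im,n,x0,y0,x1,y1,k,phi):
    o=cv2.resize(im[y0:y1,x0:x1],None,fx=k,fy=k,interpolation=cv2.INTER_CUBIC)
    def pl(P,c):
        q=((proj(n,P)-[x0-.5,y0-.5])*k).astype(int)
        cv2.polylines(o,[q.reshape(-1,1,2)],False,c,1)
    pl(D(.105,9,.13,0),(0,0,255));pl(D(.016,9,.102,0),(0,255,0));pl(D(.016,9,.09,0),(0,120,0))
    if phi is not None:
        pl(D(.009,.005,.142,phi),(255,0,255));pl(D(.0065,.005,.147,phi),(255,0,0));pl(D(.009,.005,.102,phi),(255,0,255))
    return o
a=ov(t,'top',165,185,205,220,10,None);b=ov(t,'top',165,185,205,220,10,0)
cv2.imwrite('pics/e.png',np.hstack([a,b]))
a=ov(s,'scene',420,262,470,320,8,None);b=ov(s,'scene',420,262,470,320,8,0)
cv2.imwrite('pics/f.png',np.hstack([a,b]))
cv2.imwrite('pics/g.png',np.hstack([ov(t,'top',140,160,230,245,4,None),cv2.resize(ov(s,'scene',370,235,520,345,3,None),(450,340))]))
E
```

```text
(no output)
```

View pics/e.png

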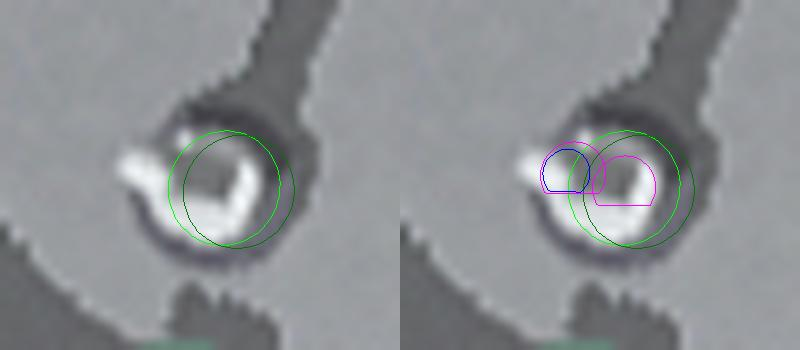

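View pics/f.png

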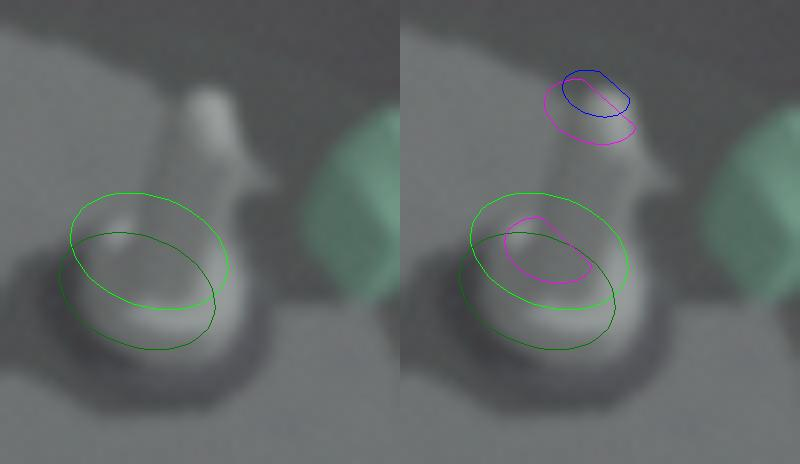

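View pics/g.png

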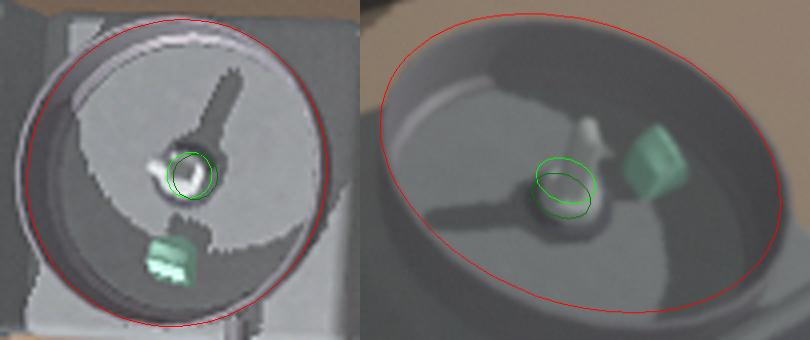

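```bash
cat >> h.py <<'E'
def Dp(cx,cy,r,f,z,phi,n=72):
    a=np.linspace(-np.pi,np.pi,n)
    h=np.arccos(min(1,f/r)); 
    a=np.concatenate([np.linspace(h,2*np.pi-h,n),[h]])
    x=r*np.cos(a);y=r*np.sin(a);w=np.pi+phi
    return np.c_[cx+x*np.cos(w)-y*np.sin(w),cy+x*np.sin(w)+y*np.cos(w),np.full(len(a),z)]
def ov(im,n,box,k,L,stretch=None):
    x0,y0,x1,y1=box
    o=cv2.resize(im[y0:y1,x0:x1],None,fx=k,fy=k,interpolation=cv2.INTER_CUBIC)
    if stretch: o=np.clip((o.astype(float)-stretch[0])*255/(stretch[1]-stretch[0]),0,255).astype(np.uint8)
    for P,c in L:
        q=((proj(n,P)-[x0-.5,y0-.5])*k).astype(int)
        cv2.polylines(o,[q.reshape(-1,1,2)],False,c,1)
    return o
E
python3 - <<'E'
from h import *
t=cv2.imread('pics/top0.png');s=cv2.imread('pics/scene0.png')
cx,cy=.530,.2465
def M(phi): return [(Dp(cx,cy,.105,9,.13,0),(0,0,255)),(Dp(cx,cy,.016,9,.102,0),(0,255,0)),(Dp(cx,cy,.016,9,.09,0),(0,120,0)),(Dp(cx,cy,.009,.009,.142,phi),(255,0,255)),(Dp(cx,cy,.0065,9,.147,phi),(255,0,0)),(Dp(cx,cy,.009,9,.102,phi),(255,0,255))]
b=(165,185,205,220);cv2.imwrite('pics/e.png',np.hstack([ov(t,'top',b,10,[],(40,255)),ov(t,'top',b,10,M(0),(40,255))]))
b=(420,262,470,320);cv2.imwrite('pics/f.png',np.hstack([ov(s,'scene',b,8,[],(60,170)),ov(s,'scene',b,8,M(0),(60,170))]))
cv2.imwrite('pics/g.png',np.hstack([ov(t,'top',(140,160,230,245),4,M(0)),cv2.resize(ov(s,'scene',(370,235,520,345),3,M(0)),(450,340))]))
E
```

```text
(no output)
```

View pics/e.png

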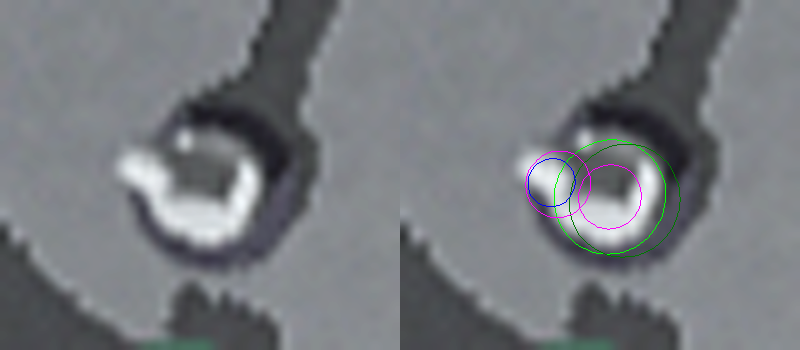

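View pics/f.png

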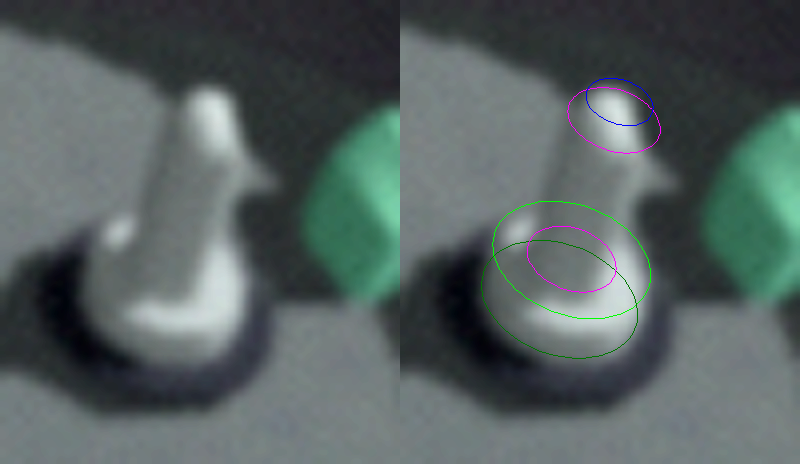

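View pics/g.png

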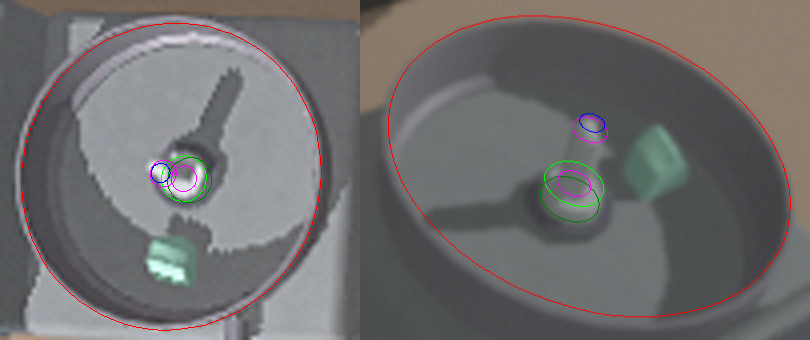

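```bash
cat > rend.py <<'E'
from h import *
cx,cy=.5315,.2475
tip=atz('top',(198,178),.09); L=np.array([cx,cy,.147])-tip; L/=np.linalg.norm(L)
def sd(phi,r,f,z):
    P=Dp(cx,cy,r,f,z,phi,40);return P
def faces(phi):
    F=[]
    n=41
    def wall(A,B):
        for i in range(len(A)-1):
            q=np.array([A[i],A[i+1],B[i+1],B[i]]);F.append(q)
    C0,C1=sd(phi,.016,9,.09),sd(phi,.016,9,.102)
    wall(C0,C1);F.append(C1[:-1])
    S0,S1=sd(phi,.009,.005,.102),sd(phi,.009,.005,.142)
    # taper: keep same angles, radius->.0065 clipped by flat
    S2=S1.copy();c=np.array([cx,cy]);w=np.pi+phi;u=np.array([np.cos(w),np.sin(w)]);v=np.array([-u[1],u[0]])
    d=S1[:,:2]-c;s=.0065/.009
    a,b=d@u,d@v
    S2[:,:2]=c+np.outer(np.minimum(a*s,.005),u)+np.outer(b*s,v);S2[:,2]=.147
    wall(S0,S1);wall(S1,S2);F.append(S2[:-1])
    return F
def render(n,phi,box,k,off=(0,0)):
    x0,y0,x1,y1=box;o=np.full(((y1-y0)*k,(x1-x0)*k),95.,np.float32)
    cam=C[n]['cam_to_world'][:3,3]
    for q in faces(phi):
        nn=np.cross(q[1]-q[0],q[2]-q[0]);
        if np.linalg.norm(nn)<1e-12: nn=np.cross(q[2]-q[0],q[3]-q[0])
        nn=nn/np.linalg.norm(nn)
        if nn@(cam-q.mean(0))<=0: continue
        I=70+150*max(0,nn@L)
        p=((proj(n,q)-[x0-.5,y0-.5])*k+np.array(off)*k)
        cv2.fillPoly(o,[np.round(p*16).astype(np.int32).reshape(-1,1,2)],float(I),shift=4)
    return cv2.GaussianBlur(o,(0,0),k*.6)
if __name__=='__main__':
    print('L',L)
    t=cv2.imread('pics/top0.png');s=cv2.imread('pics/scene0.png')
    for n,im,b,k,st in(('top',t,(172,190,200,216),7,(40,255)),('scene',s,(424,266,462,316),5,(60,170))):
        rows=[[ov(im,n,b,k,[],st)]+[cv2.cvtColor(np.clip(render(n,np.radians(p),b,k),0,255).astype(np.uint8),cv2.COLOR_GRAY2BGR) for p in ph] for ph in((-75,-50,-25),(0,25,50))]
        cv2.imwrite(f'pics/r_{n}.png',np.vstack([np.hstack(r) for r in rows]))
E
python3 rend.py
```

```text
L [-0.7542  0.3074  0.5802]rend.py:28: RuntimeWarning: invalid value encountered in divide
  nn=nn/np.linalg.norm(nn)
```

View pics/r_top.png

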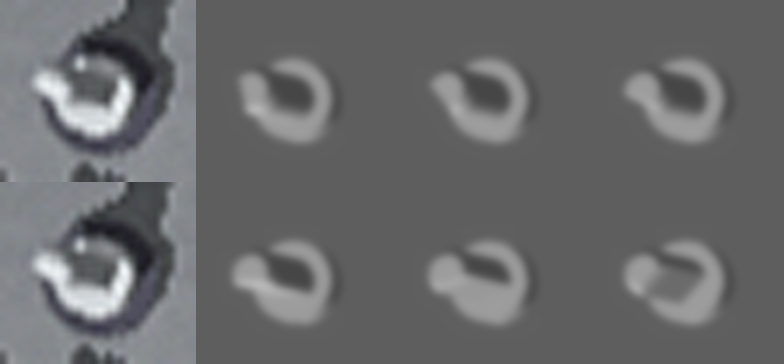

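View pics/r_scene.png

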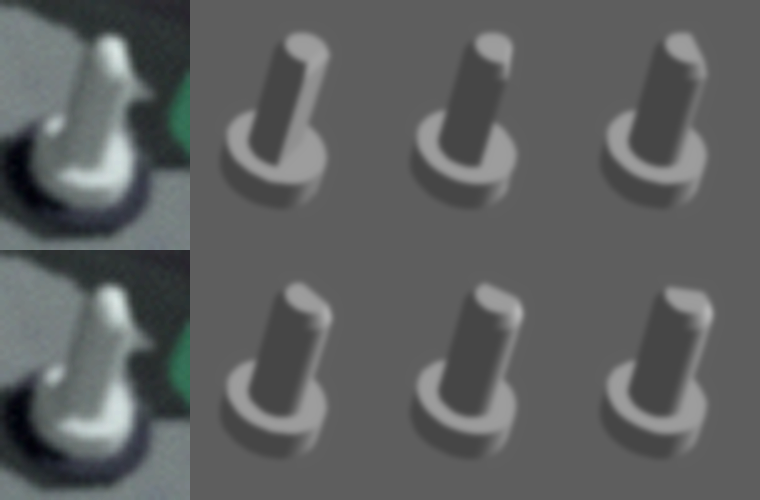

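```bash
cat > rend2.py <<'E'
from rend import *
import rend, scipy.optimize as so
def label(n,phi,box,k,c):
    """label/normal map -> diffuse, ambient images"""
    rend.cx,rend.cy=c
    x0,y0,x1,y1=box;sh=((y1-y0)*k,(x1-x0)*k)
    cam=C[n]['cam_to_world'][:3,3]
    fl=np.ones(sh,np.float32);dif=np.full(sh,L[2],np.float32);nz=np.ones(sh,np.float32);steel=np.zeros(sh,np.float32)
    pr=lambda q:np.round(((proj(n,q)-[x0-.5,y0-.5])*k)*16).astype(np.int32).reshape(-1,1,2)
    F=faces(phi)
    allv=np.vstack(F)
    def shadow(V,z):
        P=V-np.outer((V[:,2]-z)/L[2],L);h=cv2.convexHull((P[:,:2]*1e4).astype(np.float32))[:,0]/1e4
        m=np.zeros(sh,np.uint8);cv2.fillPoly(m,[pr(np.c_[h,np.full(len(h),z)])],1,shift=4);return m>0
    sv=allv[allv[:,2]>.1021]; base=Dp(c[0],c[1],.009,.005,.102,phi,40)
    dif[shadow(allv[allv[:,2]<.1021],.09)]=0; dif[shadow(np.vstack([base,sv]),.09)]=0
    csh=shadow(np.vstack([base,sv]),.102)
    for q in F:
        nn=np.cross(q[1]-q[0],q[2]-q[0])
        if np.linalg.norm(nn)<1e-12: 
            nn=np.cross(q[2]-q[0],q[3]-q[0])
            if np.linalg.norm(nn)<1e-12: continue
        nn=nn/np.linalg.norm(nn)
        if nn@(cam-q.mean(0))<=0: continue
        m=np.zeros(sh,np.uint8);cv2.fillPoly(m,[pr(q)],1,shift=4);m=m>0
        dif[m]=max(0,nn@L);steel[m]=1;nz[m]=nn[2]
        if abs(q[:,2]-.102).max()<1e-6: dif[m&csh]=0
    return dif,steel,nz
def basis(n,phi,box,c,k=6):
    dif,st,nz=label(n,phi,box,k,c)
    B=[1-st,(1-st)*dif,st,st*dif,st*nz]
    f=lambda a:cv2.resize(cv2.GaussianBlur(a.astype(np.float32),(0,0),k*.5),(box[2]-box[0],box[3]-box[1]),interpolation=cv2.INTER_AREA).ravel()
    return np.array([f(b) for b in B]).T
def score(n,im,phi,box,c):
    B=basis(n,phi,box,c);y=im[box[1]:box[3],box[0]:box[2]].astype(float).ravel()
    w=np.linalg.lstsq(B,y,rcond=None)[0];return np.sqrt(np.mean((B@w-y)**2)),(B@w)
if __name__=='__main__':
    t=cv2.imread('pics/top0.png',0);s=cv2.imread('pics/scene0.png',0)
    for n,im,b in(('top',t,(174,192,196,212)),('scene',s,(428,270,453,312))):
        out=[im[b[1]:b[3],b[0]:b[2]]]
        for p in range(-75,76,15):
            best=min(((score(n,im,np.radians(p),b,(.5315+dx,.2475+dy))[0],dx,dy) for dx in np.arange(-.003,.0031,.0015) for dy in np.arange(-.003,.0031,.0015)))
            print(n,p,np.round(best,4))
            if p in(-75,-45,-15,15,45,75):out.append(np.clip(score(n,im,np.radians(p),b,(.5315+best[1],.2475+best[2]))[1],0,255).reshape(out[0].shape).astype(np.uint8))
        cv2.imwrite(f'pics/q_{n}.png',cv2.resize(np.hstack(out),None,fx=4.4,fy=4.4,interpolation=cv2.INTER_CUBIC))
E
python3 rend2.py
```

```text
top -75 [21.4301  0.003   0.0015]
top -60 [20.9849  0.003   0.0015]
top -45 [20.6482  0.003   0.0015]
top -30 [20.3207  0.003   0.0015]
top -15 [20.0443  0.0015  0.0015]
top 0 [19.7686  0.0015  0.0015]
top 15 [20.3721  0.0015  0.0015]
top 30 [21.6194  0.0015  0.0015]
top 45 [23.3331  0.0015  0.0015]
top 60 [25.0765  0.003   0.    ]
top 75 [24.5143  0.003   0.    ]
scene -75 [11.4839  0.0015  0.0015]
scene -60 [11.4522  0.0015  0.0015]
scene -45 [11.3477  0.0015  0.0015]
scene -30 [11.2141  0.0015  0.    ]
scene -15 [11.3978  0.0015  0.    ]
scene 0 [11.7504  0.0015  0.    ]
scene 15 [11.9871  0.0015  0.    ]
scene 30 [12.1686  0.0015  0.    ]
scene 45 [12.2514  0.0015  0.    ]
scene 60 [12.2462  0.0015  0.    ]
scene 75 [12.2778  0.0015  0.    ]
```

View pics/q_top.png

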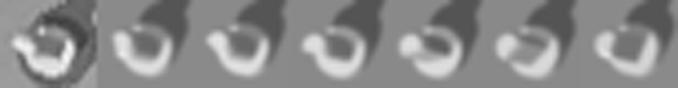

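View pics/q_scene.png

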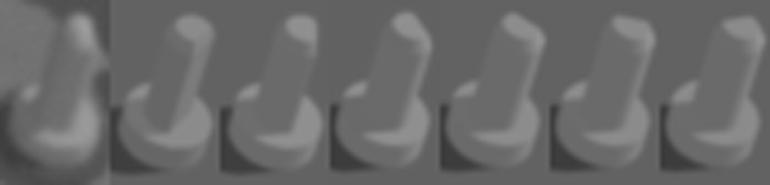

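```bash
cat > rend3.py <<'E'
from rend2 import *
def basis2(n,phi,box,c,k=6,R=.0235):
    dif,st,nz=label(n,phi,box,k,c)
    x0,y0,x1,y1=box
    m=np.zeros(dif.shape,np.uint8);P=Dp(c[0],c[1],R,9,.091,0)
    cv2.fillPoly(m,[np.round(((proj(n,P)-[x0-.5,y0-.5])*k)*16).astype(np.int32).reshape(-1,1,2)],1,shift=4)
    ring=(m>0)*(1-st);fl=(1-st)*(1-ring)
    spec=np.clip(dif,0,1)**4
    B=[fl,fl*dif,ring,ring*dif,st,st*dif,st*nz,st*spec]
    f=lambda a:cv2.resize(cv2.GaussianBlur(a.astype(np.float32),(0,0),k*.5),(x1-x0,y1-y0),interpolation=cv2.INTER_AREA).ravel()
    return np.array([f(b) for b in B]).T
def sc(n,y,phi,box,c):
    B=basis2(n,phi,box,c);w=np.linalg.lstsq(B,y,rcond=None)[0];return np.sqrt(np.mean((B@w-y)**2)),B@w
t=cv2.imread('pics/top0.png',0);s=cv2.imread('pics/scene0.png',0)
for n,im,b in(('top',t,(174,192,196,212)),('scene',s,(428,270,453,312))):
    y=im[b[1]:b[3],b[0]:b[2]].astype(float).ravel();out=[im[b[1]:b[3],b[0]:b[2]]]
    for p in range(-75,76,15):
        best=min(((sc(n,y,np.radians(p),b,(.5315+dx,.2475+dy))[0],.5315+dx,.2475+dy) for dx in np.arange(-.003,.0041,.001) for dy in np.arange(-.003,.0041,.001)))
        print(n,p,np.round(best,4))
        if p in(-60,-45,-30,-15,0,15):out.append(np.clip(sc(n,y,np.radians(p),b,best[1:])[1],0,255).reshape(out[0].shape).astype(np.uint8))
    cv2.imwrite(f'pics/q_{n}.png',cv2.resize(np.hstack(out),None,fx=4.4,fy=4.4,interpolation=cv2.INTER_CUBIC))
E
time python3 rend3.py
```

```text
top -75 [13.8043  0.5335  0.2495]
top -60 [13.7987  0.5335  0.2495]
top -45 [13.5509  0.5335  0.2495]
top -30 [13.4696  0.5335  0.2495]
top -15 [13.2595  0.5335  0.2495]
top 0 [13.5025  0.5335  0.2495]
top 15 [14.6009  0.5335  0.2485]
top 30 [15.6896  0.5335  0.2485]
top 45 [16.7089  0.5335  0.2485]
top 60 [18.9413  0.5335  0.2485]
top 75 [18.9444  0.5335  0.2485]
scene -75 [10.5205  0.5335  0.2495]
scene -60 [10.2641  0.5335  0.2495]
scene -45 [10.2665  0.5335  0.2485]
scene -30 [10.0803  0.5335  0.2485]
scene -15 [10.3452  0.5335  0.2485]
scene 0 [10.3946  0.5335  0.2485]
scene 15 [10.4658  0.5335  0.2485]
scene 30 [10.5473  0.5335  0.2485]
scene 45 [10.6492  0.5335  0.2485]
scene 60 [10.7629  0.5335  0.2485]
scene 75 [10.7367  0.5335  0.2485]
real	1m18.821s
user	1m11.897s
sys	0m1.524s
```

View pics/q_top.png

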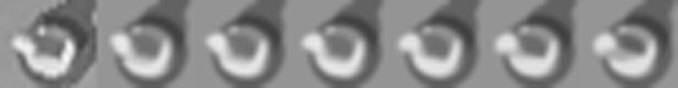

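View pics/q_scene.png

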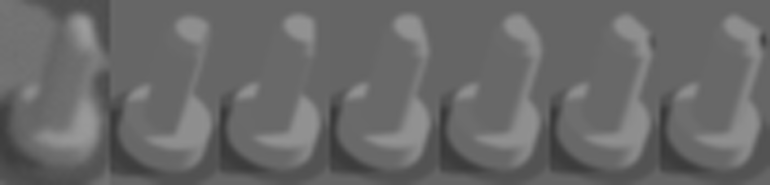

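```bash
python3 - <<'E'
from h import *
t=cv2.imread('pics/top0.png');s=cv2.imread('pics/scene0.png')
crop(t,168,212,196,238,14,'pics/a.png');crop(s,450,268,485,306,11,'pics/b.png')
a=cv2.imread('pics/a.png');b=cv2.imread('pics/b.png');h=max(a.shape[0],b.shape[0])
p=lambda i:cv2.copyMakeBorder(i,0,h-i.shape[0],0,0,cv2.BORDER_CONSTANT)
cv2.imwrite('pics/ab.png',np.hstack([p(a),p(b)]))
E
```

```text
(no output)
```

View pics/ab.png

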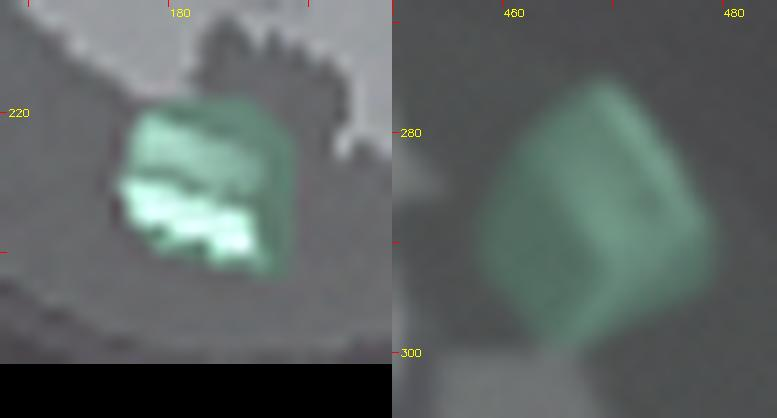

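```bash
python3 - <<'E'
from h import *
for z in(.1,.112):
  for n,a,b in(('scene',(469,275.5),(478,287.5)),('scene',(462.5,282),(469,292)),('scene',(457.5,290),(465,299.5)),('top',(177,224.7),(186,228.5)),('top',(178.5,220),(186,223.3)),('top',(178,227.5),(185.5,231))):
    A,B=atz(n,a,z),atz(n,b,z);d=B-A;print(n,z,A[:2],B[:2],np.linalg.norm(d),np.degrees(np.arctan2(d[1],d[0])))
E
```

```text
scene 0.1 [0.454  0.2375] [0.462  0.2655] 0.02912130642168594 74.19320389986324
scene 0.1 [0.4761 0.2432] [0.4835 0.2652] 0.023239231727780627 71.3800101659503
scene 0.1 [0.4974 0.2525] [0.5018 0.2738] 0.021759802145828757 78.33721591527032
top 0.1 [0.4727 0.2696] [0.4623 0.2434] 0.02813205974649837 -111.65281780244698
top 0.1 [0.4858 0.2657] [0.4768 0.2439] 0.023628313240182146 -112.54560058442853
top 0.1 [0.4649 0.2664] [0.4554 0.2446] 0.023801394327856266 -113.670506915445
scene 0.112 [0.4659 0.2446] [0.4737 0.2719] 0.028372301946136005 74.1932038998633
scene 0.112 [0.4874 0.2502] [0.4946 0.2717] 0.02264151511711765 71.38001016595025
scene 0.112 [0.5082 0.2593] [0.5125 0.28  ] 0.02120013669132266 78.3372159152703
top 0.112 [0.4723 0.265 ] [0.462  0.2392] 0.027827909061368814 -111.65281780244692
top 0.112 [0.4853 0.2612] [0.4763 0.2396] 0.02337285495788023 -112.54560058442841
top 0.112 [0.4646 0.2619] [0.4552 0.2403] 0.02354406477370747 -113.67050691544506
```

```bash
cat > plan.py <<'E'
from h import *
from scipy.spatial.transform import Rotation as Ro, Slerp
def plan(p1,R1,n,hand,p0=None,R0=None,show=True,rnd=(4,1)):
    s=ctrl.read_state()
    p0=np.array(s['ee_pos'] if p0 is None else p0);R0=np.array(s['ee_rot'] if R0 is None else R0)
    rv=Ro.from_matrix(R0.T@R1).as_rotvec()/n
    w=np.round(np.degrees(rv),rnd[1]);dR=Ro.from_rotvec(np.radians(w)).as_matrix()
    p=p0.copy();R=R0.copy();rows=[]
    for k in range(n):
        d=np.round(R.T@((p1-p)/(n-k)),rnd[0]);rows.append([hand,[float(v) for v in d],[float(v) for v in w]])
        p=p+R@d;R=R@dR
    if show:
        print(f"max shift {max(np.linalg.norm(r[1]) for r in rows)*1000:.1f}mm turn {np.linalg.norm(w):.1f}deg")
        for i in range(0,n,10): print(str(rows[i:i+10]).replace(' ',''))
        print('end',p,np.degrees(Ro.from_matrix(R.T@R1).magnitude()))
    return p,R
def down(deg):
    a=np.radians(deg);z=np.array([np.cos(a),np.sin(a),0]);x=np.array([0,0,-1.]);return np.c_[x,np.cross(z,x),z]
def st():
    s=ctrl.read_state();z=s['ee_rot'][:,2]
    print('t',round(s['time_s'],3),'q',s['joint_positions'],'p',s['ee_pos'],'zang',np.degrees(np.arctan2(z[1],z[0])),'x',s['ee_rot'][:,0],'w',round(s['width'],4),'F',s['wrist_force'])
    open('log.txt','a').write(repr((list(s['joint_positions']),list(s['ee_pos']),s['ee_rot'].tolist()))+'\n')
E
python3 - <<'E'
from plan import *
st()
s=ctrl.read_state();p=s['ee_pos'].copy();R=s['ee_rot']
R0=down(-63.42);q=p.copy()
for k in range(18):
    Rk=down(-63.42+7.5*k);d=np.array([.47,.254,.2165])-q;d=d/(18-k);t=np.round(Rk.T@d,3);q=q+Rk@t;print([.1,t.tolist(),[-7.5,0,0]],end=',\n' if k%9==8 else ',')
print(q)
E
```

```text
t 0.1 q [-1.2192  0.2177  1.6148 -0.      1.3113 -0.1122] p [ 0.2793 -0.5582  0.2167] zang -63.43028371505498 x [-0.0008  0.0021 -1.    ] w 0.9993 F [-0.6613  0.7962 -0.2812]
[0.1, [0.0, 0.03, -0.036], [-7.5, 0, 0]],[0.1, [0.0, 0.034, -0.031], [-7.5, 0, 0]],[0.1, [0.0, 0.038, -0.027], [-7.5, 0, 0]],[0.1, [0.0, 0.041, -0.022], [-7.5, 0, 0]],[0.1, [0.0, 0.043, -0.016], [-7.5, 0, 0]],[0.1, [0.0, 0.045, -0.01], [-7.5, 0, 0]],[0.1, [0.0, 0.046, -0.004], [-7.5, 0, 0]],[0.1, [0.0, 0.046, 0.002], [-7.5, 0, 0]],[0.1, [0.0, 0.046, 0.008], [-7.5, 0, 0]],
[0.1, [0.0, 0.044, 0.014], [-7.5, 0, 0]],[0.1, [0.0, 0.042, 0.019], [-7.5, 0, 0]],[0.1, [0.0, 0.039, 0.025], [-7.5, 0, 0]],[0.1, [0.0, 0.036, 0.03], [-7.5, 0, 0]],[0.1, [0.0, 0.032, 0.034], [-7.5, 0, 0]],[0.1, [0.0, 0.027, 0.038], [-7.5, 0, 0]],[0.1, [0.0, 0.021, 0.041], [-7.5, 0, 0]],[0.1, [0.0, 0.016, 0.043], [-7.5, 0, 0]],[0.1, [0.0, 0.01, 0.046], [-7.5, 0, 0]],
[0.4705 0.2542 0.2167]
```

arm_command(
  deltas=[
    [0.1, [0.0, 0.03, -0.036], [-7.5, 0, 0]],
    [0.1, [0.0, 0.034, -0.031], [-7.5, 0, 0]],
    [0.1, [0.0, 0.038, -0.027], [-7.5, 0, 0]],
    [0.1, [0.0, 0.041, -0.022], [-7.5, 0, 0]],
    [0.1, [0.0, 0.043, -0.016], [-7.5, 0, 0]],
    [0.1, [0.0, 0.045, -0.01], [-7.5, 0, 0]],
    [0.1, [0.0, 0.046, -0.004], [-7.5, 0, 0]],
    [0.1, [0.0, 0.046, 0.002], [-7.5, 0, 0]],
    [0.1, [0.0, 0.046, 0.008], [-7.5, 0, 0]],
  ],
  force=40,
)

```text
time_s: 1.23
ee_pos: [0.3749, -0.1515, 0.2175]
ee_rot: [[-0.0, -0.075, 0.997], [0.0, 0.997, 0.075], [-1.0, 0.0, -0.0]]
wrist_force: [-0.3, 0.3, 0.7]
width: 0.552
```

```bash
python3 -c "
from plan import *
st()"
```

```text
t 1.225 q [-0.5583 -0.2848  2.1013  0.0002  1.3255 -0.6333] p [ 0.3749 -0.1515  0.2175] zang 4.294950536809117 x [-0.0002  0.0003 -1.    ] w 0.5522 F [-0.2648  0.3399  0.6757]
```

arm_command(
  deltas=[
    [0.1, [0.0, 0.044, 0.014], [-7.5, 0, 0]],
    [0.1, [0.0, 0.042, 0.019], [-7.5, 0, 0]],
    [0.1, [0.0, 0.039, 0.025], [-7.5, 0, 0]],
    [0.1, [0.0, 0.036, 0.03], [-7.5, 0, 0]],
    [0.1, [0.0, 0.032, 0.034], [-7.5, 0, 0]],
    [0.1, [0.0, 0.027, 0.038], [-7.5, 0, 0]],
    [0.1, [0.0, 0.021, 0.041], [-7.5, 0, 0]],
    [0.1, [0.0, 0.016, 0.043], [-7.5, 0, 0]],
    [0.1, [0.0, 0.01, 0.046], [-7.5, 0, 0]],
    [0.1, [0, 0, 0], [0, 0, 0]],
  ],
)

```text
time_s: 2.48
ee_pos: [0.4707, 0.2559, 0.2173]
ee_rot: [[-0.001, -0.95, 0.312], [0.0, 0.312, 0.95], [-1.0, 0.001, 0.0]]
wrist_force: [0.2, -0.9, -0.3]
width: 0.55
```

```bash
python3 -c "
from plan import *
st()
t=cams.get_image('top');s=cams.get_image('scene');cv2.imwrite('pics/top1.png',t);cv2.imwrite('pics/scene1.png',s)
crop(t,140,155,235,245,4,'pics/a.png');crop(s,370,205,520,345,3,'pics/b.png')
a=cv2.imread('pics/a.png');b=cv2.imread('pics/b.png');h=max(a.shape[0],b.shape[0])
p=lambda i:cv2.copyMakeBorder(i,0,h-i.shape[0],0,0,cv2.BORDER_CONSTANT)
cv2.imwrite('pics/ab1.png',cv2.resize(np.hstack([p(a),p(b)]),None,fx=.95,fy=.95))
st()"
```

```text
t 2.475 q [ 0.3666  0.0276  1.824   0.0007  1.2907 -0.8867] p [0.4707 0.2559 0.2173] zang 71.79400524408102 x [-0.0009  0.0003 -1.    ] w 0.5504 F [ 0.229  -0.9283 -0.2876]
t 2.575 q [ 0.3631  0.0251  1.8268 -0.0006  1.2916 -0.8864] p [0.4703 0.2534 0.2172] zang 71.59537706655144 x [-0.0016 -0.0012 -1.    ] w 0.5511 F [ 1.2683 -0.0865  0.1801]
```

View pics/ab1.png

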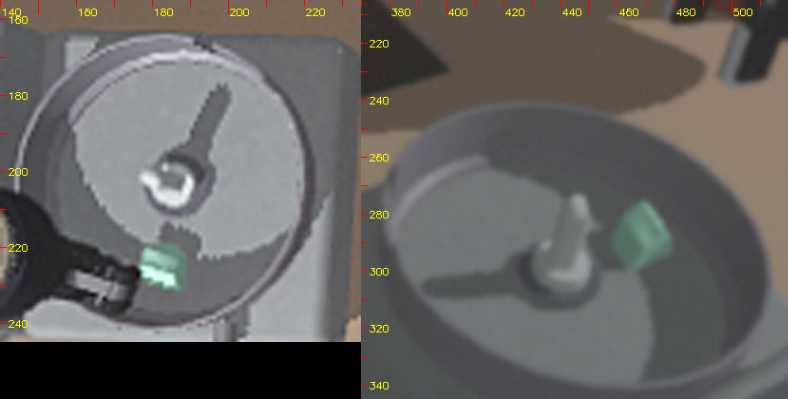

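arm_command(
  deltas=[
    [0.1, [0.03, 0, 0], [0, 0, 0]],
    [0.1, [0.03, 0, 0], [0, 0, 0]],
    [0.1, [0.025, 0, 0], [0, 0, 0]],
    [0.1, [0, 0, 0], [0, 0, 0]],
  ],
)

```text
time_s: 3.08
ee_pos: [0.4684, 0.2512, 0.1304]
ee_rot: [[-0.006, -0.948, 0.318], [-0.003, 0.318, 0.948], [-1.0, 0.005, -0.004]]
wrist_force: [-0.5, 1.1, -0.1]
width: 0.55
```

```bash
python3 -c "
from plan import *
s=cams.get_image('scene');cv2.imwrite('pics/scene2.png',s);t=cams.get_image('top')
crop(t,140,155,235,245,4,'pics/a.png');crop(s,400,205,520,325,3,'pics/b.png')
a=cv2.imread('pics/a.png');b=cv2.imread('pics/b.png');h=max(a.shape[0],b.shape[0])
p=lambda i:cv2.copyMakeBorder(i,0,h-i.shape[0],0,0,cv2.BORDER_CONSTANT)
cv2.imwrite('pics/ab2.png',np.hstack([p(a),p(b)]))
st()
q=ctrl.read_state()['ee_pos'];print(proj('scene',q),proj('scene',q-[0,0,.019]),proj('top',q))"
```

```text
t 3.175 q [ 0.3611  0.1154  1.8983 -0.0002  1.1276 -0.8865] p [0.4711 0.2527 0.1335] zang 71.48631679847462 x [ 0.0003 -0.0001 -1.    ] w 0.5522 F [0.2416 0.6439 0.4025]
[[473.688  270.3251]] [[470.7775 278.5012]] [[178.4934 224.9046]]
```

View pics/ab2.png

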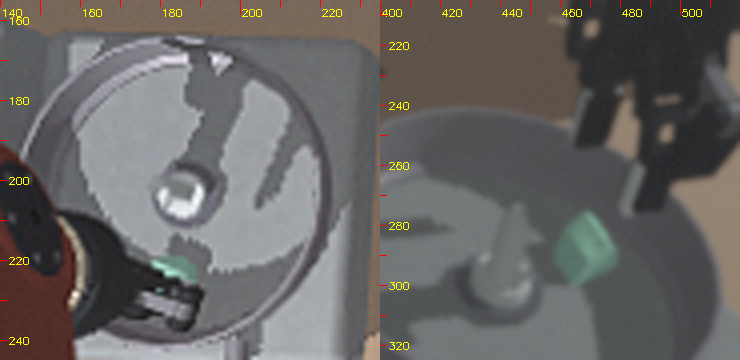

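```bash
python3 -c "
from plan import *
q=ctrl.read_state();p=q['ee_pos'];R=q['ee_rot']
im=cv2.imread('pics/scene2.png')
L=[]
for sg in(-1,1):
  for a in(.019,.010):
    L.append(([p+R@[a,y,sg*.0235] for y in(-.011,.011)],(0,0,255) if a==.019 else (0,255,255)))
L.append(([p,p+R@[.019,0,0]],(0,255,0)))
cv2.imwrite('pics/c.png',ov(im,'scene',(440,225,510,315),8,L))
"
```

```text
(no output)
```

View pics/c.png

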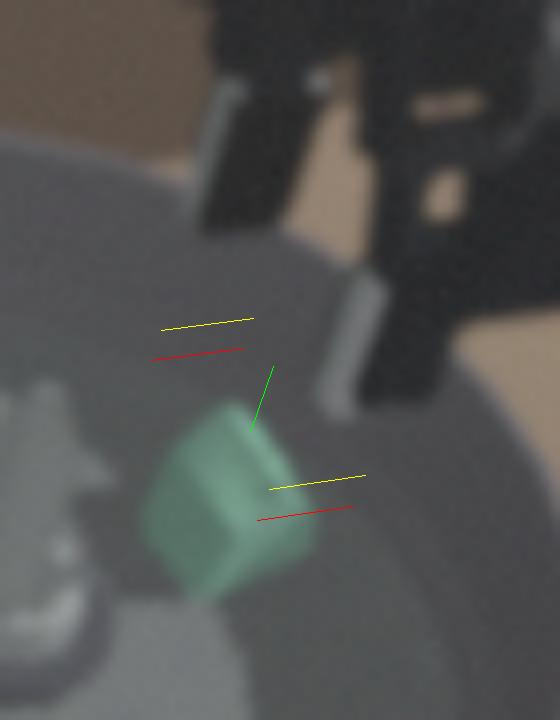

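```bash
python3 -c "
from plan import *
st()
im=cams.get_image('scene');t=cams.get_image('top');cv2.imwrite('pics/scene3.png',im);cv2.imwrite('pics/top3.png',t)
q=ctrl.read_state();p=q['ee_pos'];R=q['ee_rot'];print(p)
L=[]
for sg in(-1,1):
  for a in(.019,0,):
    L.append(([p+R@[a,y,sg*.0235] for y in(-.011,.011)],(0,0,255) if a==.019 else (0,255,255)))
L.append(([p,p+R@[.019,0,0]],(0,255,0)))
L.append(([p,p+R@[-.054,0,0]],(255,0,255)))
B=[p+R@[-.054,y,z] for y,z in((-.04,-.04),(.04,-.04),(.04,.04),(-.04,.04),(-.04,-.04))];L.append((B,(255,0,0)))
cv2.imwrite('pics/c.png',np.hstack([ov(im,'scene',(440,195,530,315),4,L),ov(t,'top',(120,165,220,285),4,L)]))
"
```

```text
t 3.175 q [ 0.3611  0.1154  1.8983 -0.0002  1.1276 -0.8865] p [0.4711 0.2527 0.1335] zang 71.48631679847462 x [ 0.0003 -0.0001 -1.    ] w 0.5522 F [0.2416 0.6439 0.4025]
[0.4721 0.2534 0.1346]
```

View pics/c.png

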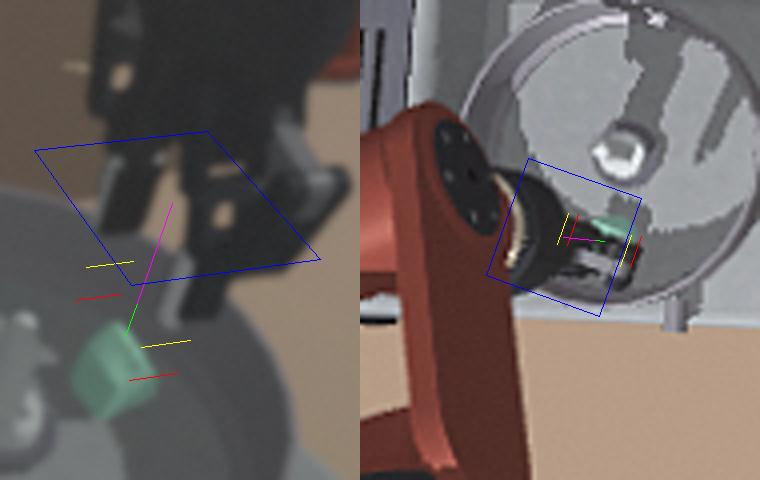

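```bash
python3 -c "
from plan import *
a=np.linspace(0,2*np.pi,40)
im=cv2.imread('pics/scene0.png');t=cv2.imread('pics/top0.png')
L=[(np.c_[r*np.cos(a),r*np.sin(a),0*a+z],(0,255,0)) for r,z in((.08,0),(.1,0),(.12,0))]+[([[0,0,0],[0,0,.3]],(0,0,255)),([[0,0,0],[.2,0,0]],(255,0,0))]
p=np.array([.2793,-.5582,.2167]);R=down(-63.4)
G=[([p+R@[0,0,-.0425],p+R@[.019,0,-.0425]],(0,0,255)),([p+R@[0,0,.0425],p+R@[.019,0,.0425]],(0,0,255)),([p+R@[-.054,0,0],p],(0,255,0))]
o=np.hstack([ov(im,'scene',(440,90,640,240),2,L),ov(im,'scene',(290,0,370,100),3,G),])if 0 else None
cv2.imwrite('pics/c.png',ov(im,'scene',(440,90,640,240),3,L));cv2.imwrite('pics/d.png',np.hstack([cv2.resize(ov(im,'scene',(295,0,375,80),5,G),(400,400)),ov(t,'top',(470,270,550,350),5,G)]))
"
```

```text
(no output)
```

View pics/c.png

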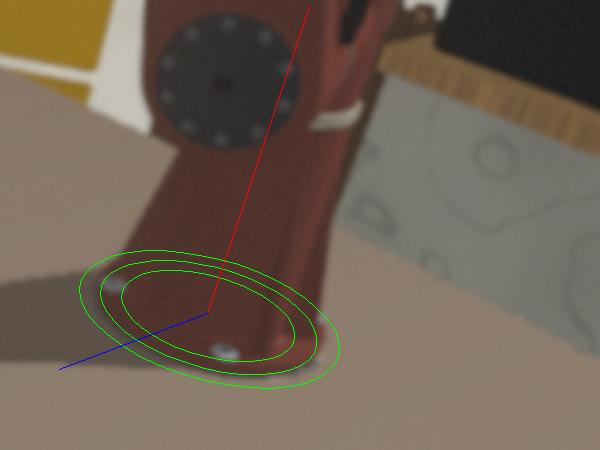

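View pics/d.png

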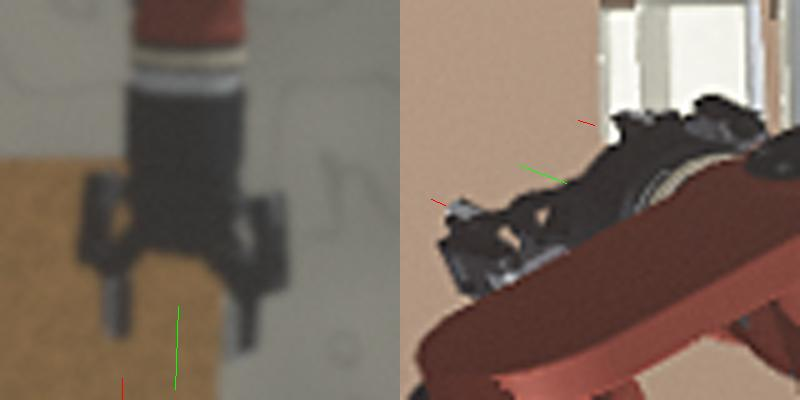

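arm_command(
  deltas=[
    [0.1, [0.012, 0, 0], [0, 0, 0]],
    [0.1, [0.01, 0, 0], [0, 0, 0]],
    [0.1, [0, 0, 0], [0, 0, 0]],
  ],
)

```text
time_s: 3.65
ee_pos: [0.4696, 0.253, 0.1093]
ee_rot: [[-0.003, -0.949, 0.316], [-0.001, 0.316, 0.949], [-1.0, 0.002, -0.002]]
wrist_force: [0.2, 0.0, -0.1]
width: 0.55
```

```bash
cat > look.py <<'E'
from plan import *
import sys
def look(fn,bs,bt,half=.0235,k=(4,4)):
    im=cams.get_image('scene');q=ctrl.read_state();t=cams.get_image('top');cv2.imwrite(f'pics/s_{fn}.png',im);cv2.imwrite(f'pics/t_{fn}.png',t)
    p=q['ee_pos'];R=q['ee_rot'];L=[]
    for sg in(-1,1):
      for a in(.019,0,):
        L.append(([p+R@[a,y,sg*half] for y in(-.011,.011)],(0,0,255) if a==.019 else (0,255,255)))
    L.append(([p,p+R@[.019,0,0]],(0,255,0)))
    a=ov(im,'scene',bs,k[0],L);b=ov(t,'top',bt,k[1],L);h=max(a.shape[0],b.shape[0])
    P=lambda i:cv2.copyMakeBorder(i,0,h-i.shape[0],0,0,cv2.BORDER_CONSTANT)
    cv2.imwrite(f'pics/{fn}.png',np.hstack([P(a),P(b)]));st()
E
python3 -c "
from look import *
look('l1',(430,205,530,315),(130,175,220,275))"
```

```text
t 3.75 q [ 0.3627  0.1465  1.9122  0.      1.0838 -0.8867] p [0.4706 0.2535 0.1105] zang 71.58242689592515 x [-0.0008 -0.0003 -1.    ] w 0.548 F [0.124  0.1376 0.3296]
```

View pics/l1.png

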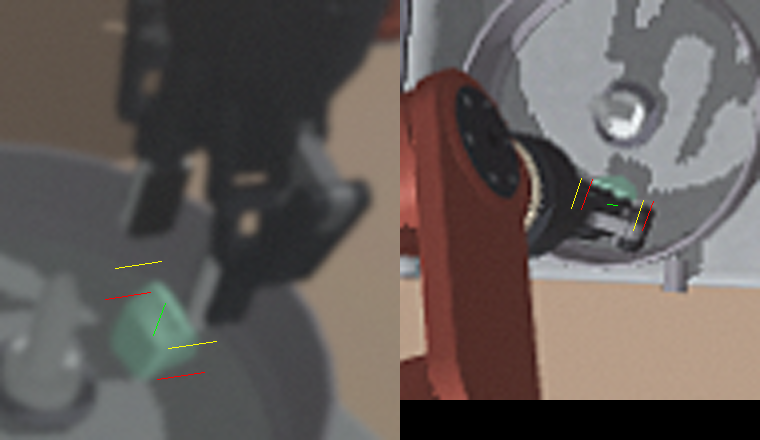

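arm_command(
  deltas=[
    [0.1, [0.008, 0, 0], [0, 0, 0]],
    [0.1, [0.004, 0, 0], [0, 0, 0]],
    [0.1, [0, 0, 0], [0, 0, 0]],
  ],
)

```text
time_s: 4.12
ee_pos: [0.4704, 0.2533, 0.0983]
ee_rot: [[-0.001, -0.949, 0.316], [-0.0, 0.316, 0.949], [-1.0, 0.001, -0.001]]
wrist_force: [0.4, -0.1, -0.7]
width: 0.554
```

```bash
python3 -c "
from look import *
look('l2',(430,205,530,315),(130,175,220,275))"
```

```text
t 4.225 q [ 0.3626  0.1628  1.9187  0.      1.0602 -0.8866] p [0.4709 0.2535 0.0988] zang 71.57246452473021 x [-0.0001 -0.     -1.    ] w 0.5501 F [ 0.1835 -0.4712 -0.0599]
```

View pics/l2.png

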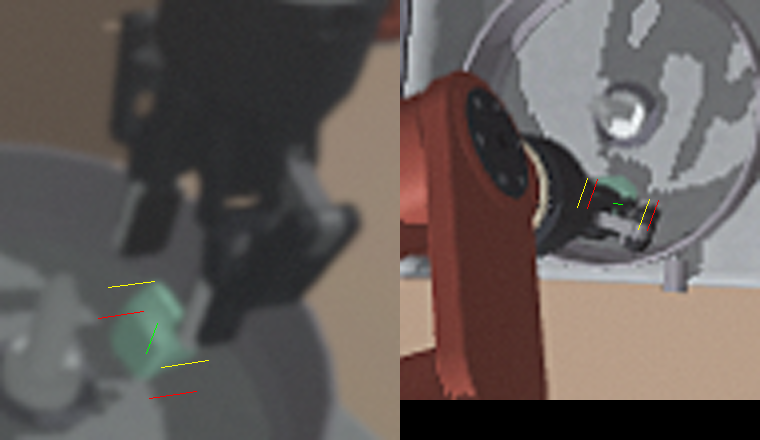

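```bash
python3 -c "
from look import *
for uv in((483.7,290.7),(465,268.7)):
  for z in(.09,.1,.11,.12): print(uv,z,atz('scene',uv,z))
crop(cv2.imread('pics/s_l2.png'),445,245,500,310,10,'pics/c.png')
"
```

```text
(483.7, 290.7) 0.09 [0.4491 0.2703 0.09  ]
(483.7, 290.7) 0.1 [0.459  0.2754 0.1   ]
(483.7, 290.7) 0.11 [0.4688 0.2806 0.11  ]
(483.7, 290.7) 0.12 [0.4786 0.2857 0.12  ]
(465, 268.7) 0.09 [0.4374 0.2154 0.09  ]
(465, 268.7) 0.1 [0.4475 0.2217 0.1   ]
(465, 268.7) 0.11 [0.4576 0.228  0.11  ]
(465, 268.7) 0.12 [0.4676 0.2343 0.12  ]
```

View pics/c.png

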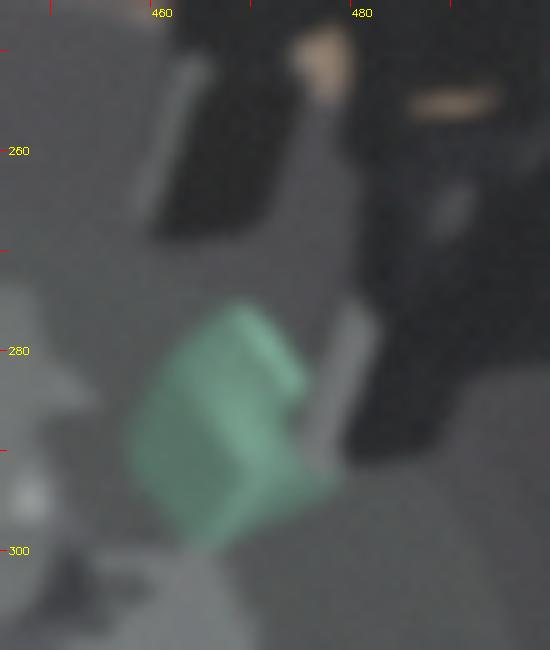

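arm_command(
  deltas=[
    [0.1, [0.008, 0, 0], [0, 0, 0]],
    [0.1, [0.007, 0, 0], [0, 0, 0]],
    [0.1, [0, 0, 0], [0, 0, 0]],
  ],
)

```text
time_s: 4.6
ee_pos: [0.47, 0.2531, 0.0827]
ee_rot: [[-0.002, -0.949, 0.316], [-0.001, 0.316, 0.949], [-1.0, 0.002, -0.001]]
wrist_force: [0.9, -0.6, -0.4]
width: 0.548
```

```bash
python3 -c "
from look import *
look('l3',(430,205,530,315),(130,175,220,275))"
```

```text
t 4.7 q [ 0.3625  0.185   1.9264  0.      1.0308 -0.8866] p [0.4707 0.2534 0.0836] zang 71.57118138504131 x [-0.0006 -0.0002 -1.    ] w 0.5496 F [ 0.4415 -1.2628  0.3591]
```

View pics/l3.png

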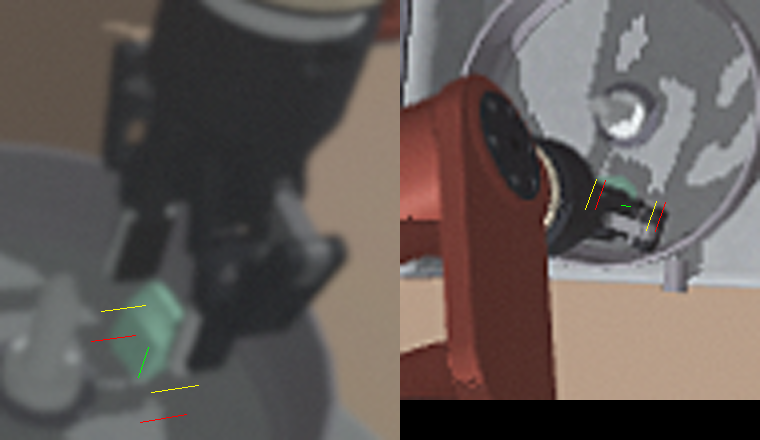

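```bash
python3 -c "
from look import *
t=cv2.imread('pics/top0.png');s=cv2.imread('pics/scene0.png')
crop(t,470,280,550,340,9,'pics/c.png');crop(s,300,0,366,75,8,'pics/d.png')
"
```

```text
(no output)
```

View pics/c.png

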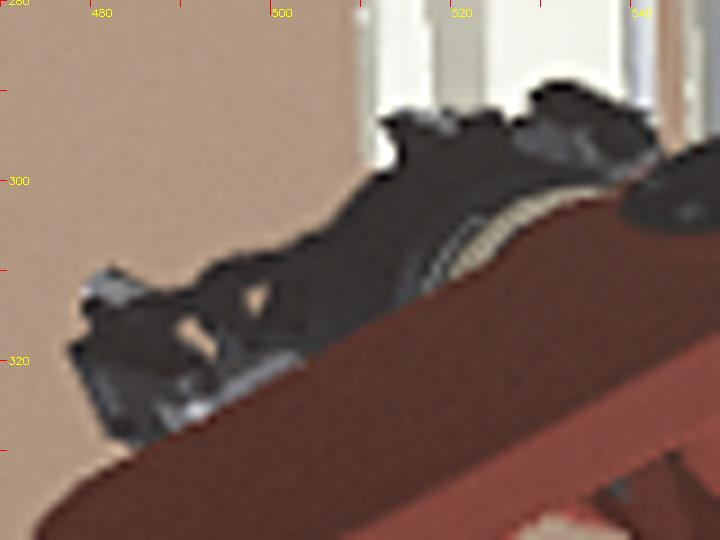

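View pics/d.png

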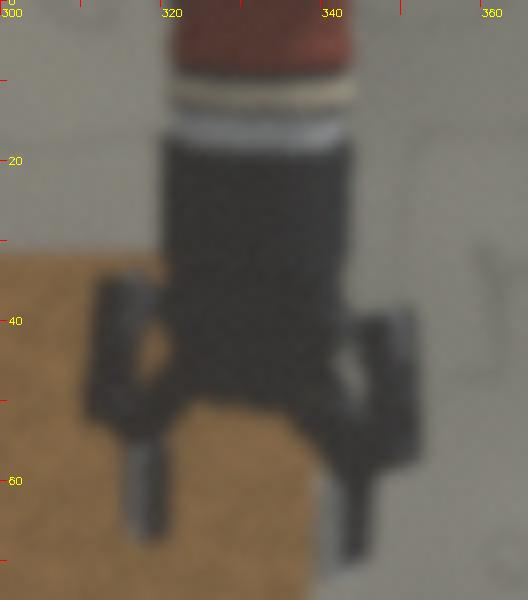

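```bash
python3 -c "
from look import *
p=np.array([.2793,-.5582,.2167]);R=down(-63.4)
for a,b,s in((( 515.5,293),(317.5,67.5),1),((482.5,311),(342,70.5),-1)):
    print(tri(a,b), 'pad nominal',p+R@[0,0,s*.0425],R@[0,0,s*1.])
"
```

```text
(array([ 0.3036, -0.6018,  0.242 ]), np.float64(0.0035611260865969527)) pad nominal [ 0.2983 -0.5962  0.2167] [ 0.4478 -0.8942  0.    ]
(array([ 0.2626, -0.5164,  0.2479]), np.float64(0.005703411807989021)) pad nominal [ 0.2603 -0.5202  0.2167] [-0.4478  0.8942  0.    ]
```

```bash
python3 -c "
from look import *
im=cv2.imread('pics/s_l3.png');t=cv2.imread('pics/t_l3.png')
R=down(71.57)
L=[]
def box(p,half,th=.012):
  for sg in(-1,1):
    for z in (half,half+th):
      L.append(([p+R@[a,y,sg*z] for a,y in((.012,-.011),(.012,.011),(-.02,.011),(-.02,-.011),(.012,-.011))],(0,0,255) if z==half else (0,255,255)))
box(np.array([.4707,.2534,.0836+.028]),.0235)
# lump model
ly=np.array([np.cos(np.radians(71)),np.sin(np.radians(71)),0]);lx=np.array([ly[1],-ly[0],0])
c=np.array([.470,.254,.09])
for z in(0,.024): L.append(([c+lx*a*.018+ly*b*.013+[0,0,z] for a,b in((-1,-1),(1,-1),(1,1),(-1,1),(-1,-1))],(0,255,0)))
P=lambda i:cv2.copyMakeBorder(i,0,480-i.shape[0],0,0,cv2.BORDER_CONSTANT)
im0=cv2.imread('pics/scene0.png');t0=cv2.imread('pics/top0.png')
cv2.imwrite('pics/c.png',np.hstack([P(ov(im,'scene',(440,245,500,320),6,L)),P(ov(t,'top',(150,200,210,260),6,L))]))
cv2.imwrite('pics/d.png',np.hstack([P(ov(im0,'scene',(440,245,500,320),6,L[-2:])),P(ov(t0,'top',(150,200,210,260),6,L[-2:]))]))
"
```

```text
(no output)
```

View pics/c.png

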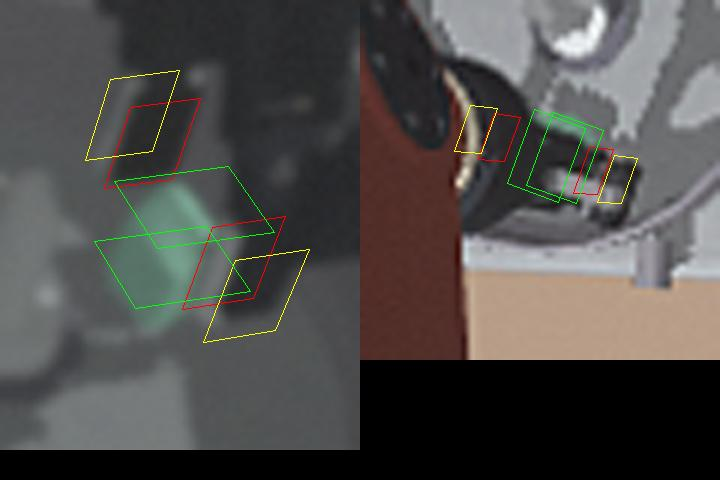

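View pics/d.png

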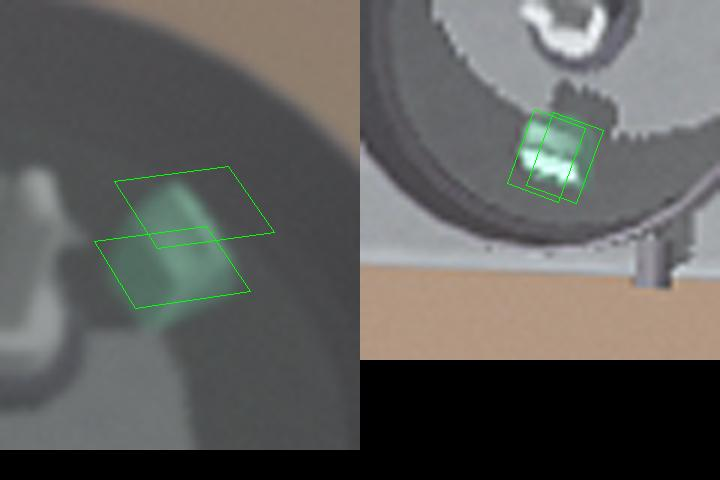

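```bash
python3 -c "
from look import *
im0=cv2.imread('pics/scene0.png');t0=cv2.imread('pics/top0.png')
P=lambda i:cv2.copyMakeBorder(i,0,480-i.shape[0],0,0,cv2.BORDER_CONSTANT)
o=[]
for x,y,an in((.474,.259,68),(.477,.261,70)):
  ly=np.array([np.cos(np.radians(an)),np.sin(np.radians(an)),0]);lx=np.array([ly[1],-ly[0],0])
  c=np.array([x,y,.09]);L=[]
  for z in(0,.023): L.append(([c+lx*a*.018+ly*b*.013+[0,0,z] for a,b in((-1,-1),(1,-1),(1,1),(-1,1),(-1,-1))],(0,255,0)))
  o.append(np.vstack([P(ov(im0,'scene',(445,260,490,320),7,L)),P(ov(t0,'top',(160,205,205,245),7,L))[:300]]))
cv2.imwrite('pics/d.png',cv2.resize(np.hstack(o),None,fx=.75,fy=.75))
"
```

```text
(no output)
```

View pics/d.png

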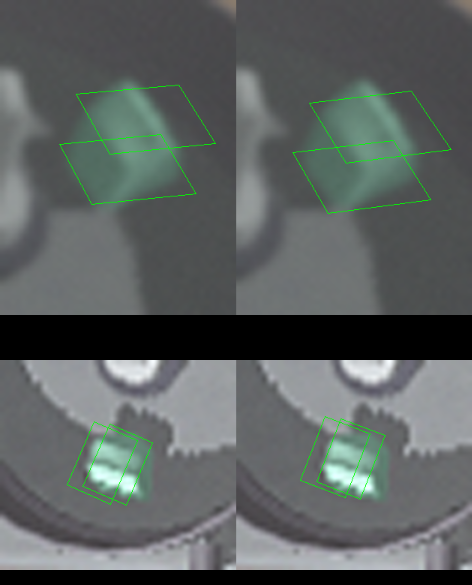

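arm_command(
  deltas=[
    [0.1, [0.002, -0.006, 0.004], [2, 0, 0]],
    [0.1, [0, 0, 0], [0, 0, 0]],
    [-1, [0, 0, 0], [0, 0, 0]],
    [-1, [0, 0, 0], [0, 0, 0]],
    [-1, [0, 0, 0], [0, 0, 0]],
    [-1, [0, 0, 0], [0, 0, 0]],
  ],
  force=40,
)

```text
time_s: 5.45
ee_pos: [0.4783, 0.2556, 0.0825]
ee_rot: [[0.001, -0.937, 0.349], [0.0, 0.349, 0.937], [-1.0, -0.001, 0.001]]
wrist_force: [-0.4, -0.4, 3.3]
width: 0.305
```

```bash
python3 -c "
from look import *
look('l4',(430,205,530,315),(130,175,220,275),.013)"
```

```text
t 5.55 q [ 0.3613  0.2008  1.9101 -0.      1.0298 -0.853 ] p [0.4782 0.2556 0.0825] zang 69.57863389257986 x [ 0.0009  0.0003 -1.    ] w 0.3009 F [-1.1609 -0.9553  5.5236]
```

View pics/l4.png

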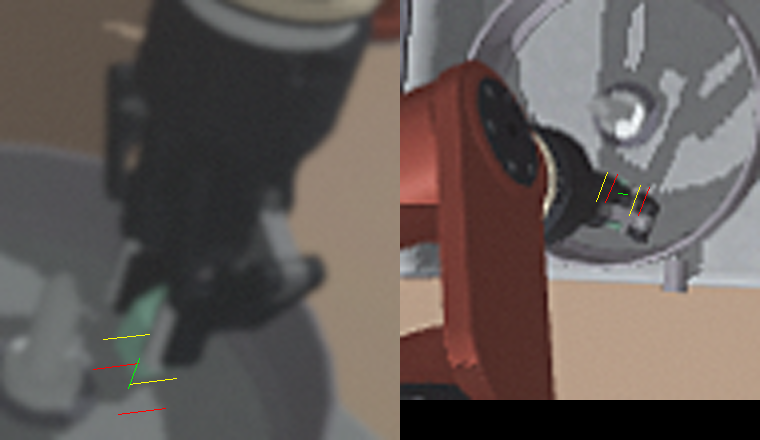

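```bash
cat >> plan.py <<'E'
def dplan(p1,a1,n,hand,p0=None,a0=None):
    "tool-down plan: to p1, jaw angle a1 deg"
    s=ctrl.read_state();p=np.array(s['ee_pos'] if p0 is None else p0);z=s['ee_rot'][:,2]
    a=np.degrees(np.arctan2(z[1],z[0])) if a0 is None else a0
    w=round(-(a1-a)/n,1);R=[]
    for k in range(n):
        D=down(a-w*k);t=np.round(D.T@((np.array(p1)-p)/(n-k)),3);p=p+D@t;R.append([hand,[float(v)+0. for v in t],[w,0,0]])
    for i in range(0,n,10): print(str(R[i:i+10]).replace(' ',''))
    print('end',p,a-w*n)
E
python3 -c "
from plan import *
dplan([.392,-.322,.2],2,14,-1,p0=[.4782,.2556,.2],a0=69.6)"
```

```text
[[-1,[0.0,-0.009,-0.041],[4.8,0,0]],[-1,[0.0,-0.012,-0.04],[4.8,0,0]],[-1,[0.0,-0.015,-0.039],[4.8,0,0]],[-1,[0.0,-0.018,-0.037],[4.8,0,0]],[-1,[0.0,-0.022,-0.036],[4.8,0,0]],[-1,[0.0,-0.024,-0.034],[4.8,0,0]],[-1,[0.0,-0.027,-0.032],[4.8,0,0]],[-1,[0.0,-0.03,-0.029],[4.8,0,0]],[-1,[0.0,-0.032,-0.027],[4.8,0,0]],[-1,[0.0,-0.034,-0.024],[4.8,0,0]]]
[[-1,[0.0,-0.036,-0.021],[4.8,0,0]],[-1,[0.0,-0.038,-0.017],[4.8,0,0]],[-1,[0.0,-0.039,-0.014],[4.8,0,0]],[-1,[0.0,-0.04,-0.011],[4.8,0,0]]]
end [ 0.3923 -0.3218  0.2   ] 2.3999999999999915
```

arm_command(
  deltas=[
    [-1, [-0.02, 0, 0], [0, 0, 0]],
    [-1, [-0.035, 0, 0], [0, 0, 0]],
    [-1, [-0.035, 0, 0], [0, 0, 0]],
    [-1, [-0.027, 0, 0], [0, 0, 0]],
  ],
)

```text
time_s: 6.05
ee_pos: [0.4776, 0.2553, 0.1994]
ee_rot: [[-0.0, -0.937, 0.349], [-0.0, 0.349, 0.937], [-1.0, 0.0, -0.0]]
wrist_force: [-0.8, 1.1, -1.4]
width: 0.301
```

```bash
python3 -c "
from look import *
look('l5',(430,165,530,315),(130,175,220,275),.013)"
```

```text
t 6.15 q [ 0.3613  0.0549  1.8255 -0.      1.2549 -0.853 ] p [0.4798 0.2562 0.2019] zang 69.57684984765908 x [ 0.0059  0.0022 -1.    ] w 0.3007 F [0.4358 0.3396 0.2303]
```

View pics/l5.png

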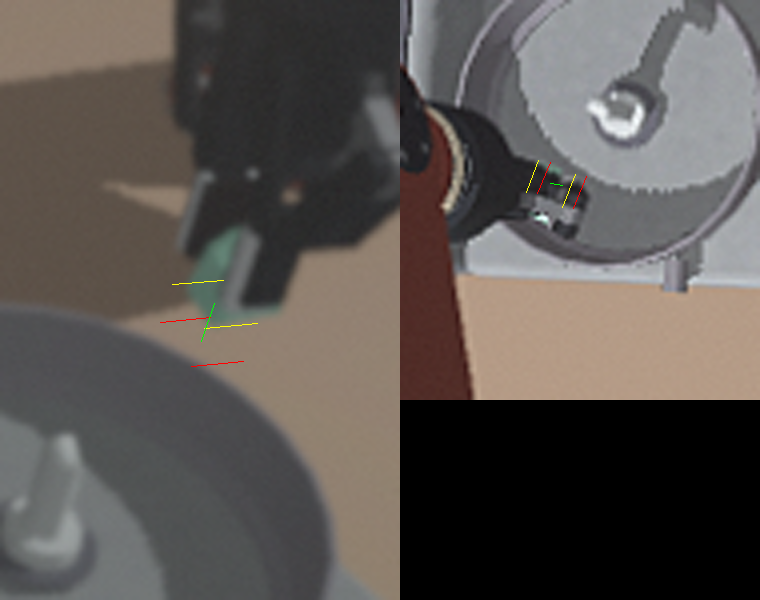

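```bash
python3 -c "
from look import *
print(tri((165.7,228.7),(484.5,232)))"
```

```text
(array([0.4631, 0.2511, 0.2104]), np.float64(0.0133336480647059))
```

arm_command(
  deltas=[
    [-1, [0, -0.009, -0.041], [4.8, 0, 0]],
    [-1, [0, -0.012, -0.04], [4.8, 0, 0]],
    [-1, [0, -0.015, -0.039], [4.8, 0, 0]],
    [-1, [0, -0.018, -0.037], [4.8, 0, 0]],
    [-1, [0, -0.022, -0.036], [4.8, 0, 0]],
    [-1, [0, -0.024, -0.034], [4.8, 0, 0]],
    [-1, [0, -0.027, -0.032], [4.8, 0, 0]],
    [-1, [0, -0.03, -0.029], [4.8, 0, 0]],
    [-1, [0, -0.032, -0.027], [4.8, 0, 0]],
    [-1, [0, -0.034, -0.024], [4.8, 0, 0]],
  ],
)

```text
time_s: 7.4
ee_pos: [0.4132, -0.158, 0.1966]
ee_rot: [[-0.003, -0.365, 0.931], [0.002, 0.931, 0.365], [-1.0, 0.003, -0.002]]
wrist_force: [0.3, 0.5, 0.3]
width: 0.305
```

arm_command(
  deltas=[
    [-1, [0, -0.036, -0.021], [4.8, 0, 0]],
    [-1, [0, -0.038, -0.017], [4.8, 0, 0]],
    [-1, [0, -0.039, -0.014], [4.8, 0, 0]],
    [-1, [0, -0.04, -0.011], [4.8, 0, 0]],
    [-1, [0.04, 0, 0], [0, 0, 0]],
    [-1, [0.03, 0, 0], [0, 0, 0]],
    [-1, [0, 0, 0], [0, 0, 0]],
  ],
)

```text
time_s: 8.28
ee_pos: [0.3886, -0.3188, 0.1239]
ee_rot: [[-0.007, -0.041, 0.999], [0.008, 0.999, 0.041], [-1.0, 0.008, -0.007]]
wrist_force: [-0.8, 0.5, -1.1]
width: 0.3
```

```bash
python3 -c "
from look import *
look('l6',(270,75,400,225),(310,190,440,320),.013,(3,3))"
```

```text
t 8.375 q [-0.8264  0.0644  1.9651  0.      1.114  -0.8679] p [ 0.3913 -0.3214  0.1281] zang 2.3773629276910992 x [-0.0013  0.0014 -1.    ] w 0.3023 F [0.8406 0.4479 0.0788]
```

View pics/l6.png

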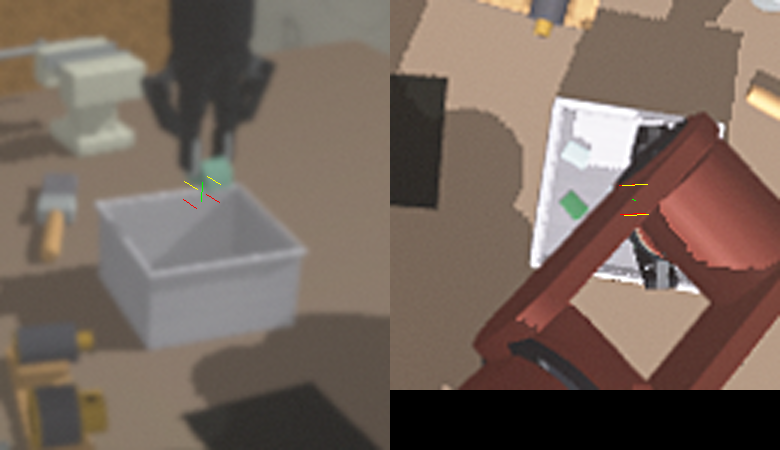

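arm_command(
  deltas=[
    [-1, [0.03, 0, 0], [0, 0, 0]],
    [-1, [0.03, 0, 0], [0, 0, 0]],
    [-1, [0.005, 0, 0], [0, 0, 0]],
    [-1, [0, 0, 0], [0, 0, 0]],
    [0.1, [0, 0, 0], [0, 0, 0]],
    [0.1, [0, 0, 0], [0, 0, 0]],
    [0.1, [0, 0, 0], [0, 0, 0]],
    [0.1, [-0.03, 0, 0], [0, 0, 0]],
    [0.1, [-0.05, 0, 0], [0, 0, 0]],
    [0.1, [-0.05, 0, 0], [0, 0, 0]],
  ],
)

```text
time_s: 9.62
ee_pos: [0.3914, -0.3217, 0.1951]
ee_rot: [[-0.0, -0.041, 0.999], [0.001, 0.999, 0.041], [-1.0, 0.001, -0.0]]
wrist_force: [0.7, -1.0, -0.3]
width: 0.546
```

```bash
python3 -c "
from look import *
look('l7',(270,75,400,225),(310,190,440,320),.0235,(3,3))"
```

```text
t 9.725 q [-0.8264 -0.0203  1.9027  0.      1.2449 -0.8679] p [ 0.3952 -0.3257  0.2015] zang 2.3813000545586047 x [ 0.0097 -0.0104 -0.9999] w 0.5524 F [ 0.1079 -0.7519  0.6269]
```

View pics/l7.png

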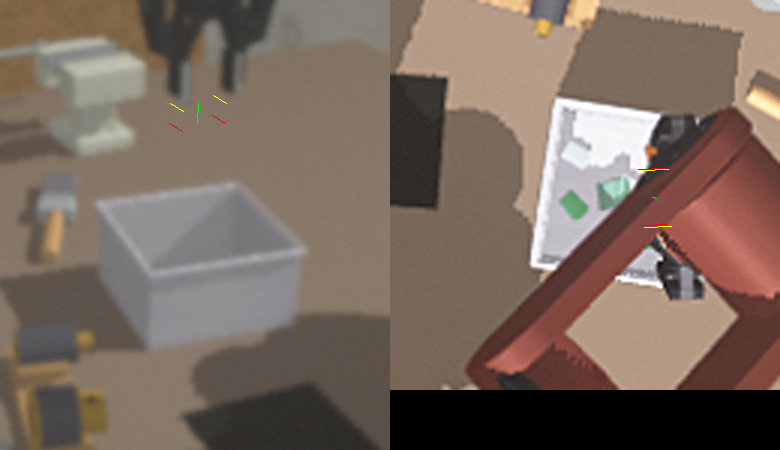

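```bash
python3 - <<'E'
from plan import *
from scipy.optimize import least_squares
D=[eval(l) for l in open('log.txt')]
q=np.array([d[0] for d in D]);p=np.array([d[1] for d in D])
def f(v):
    a1,L2,L3,e,H,b=v
    r=a1+L2*np.sin(q[:,1])+L3*np.sin(q[:,1]+q[:,2])-e*np.cos(q[:,1]+q[:,2])
    z=H+L2*np.cos(q[:,1])+L3*np.cos(q[:,1]+q[:,2])+e*np.sin(q[:,1]+q[:,2])
    c,s=np.cos(q[:,0]),np.sin(q[:,0])
    return np.c_[r*c-b*s-p[:,0],r*s+b*c-p[:,1],z-p[:,2]].ravel()
for e0 in(0,):
    s=least_squares(f,[0,.4,.4,e0,.1,.07]);print(s.x,np.abs(s.fun).max(),s.cost)
g=lambda v:f([v[0],v[1],v[2],0,v[3],v[4]])
s=least_squares(g,[0,.4,.4,.1,.07]);print(s.x,np.abs(s.fun).max(),s.cost)
g=lambda v:f([0,v[0],v[1],0,v[2],v[3]])
s=least_squares(g,[.4,.4,.1,.07]);print(s.x,np.abs(s.fun).max(),s.cost)
E
```

```text
[ 0.0003  0.4528  0.5583 -0.0625 -0.0205  0.07  ] 0.00287410496343532 1.1642272087784721e-05
[-0.0128  0.4204  0.5494 -0.0493  0.07  ] 0.0108834331454436 0.00020782515007398478
[ 0.4169  0.5359 -0.0509  0.07  ] 0.011796712283647981 0.00022115042561917422
```

```bash
cat > fk.py <<'E'
from plan import *
from scipy.optimize import least_squares
def load():
    D=[eval(l) for l in open('log.txt')]
    return np.array([d[0] for d in D]),np.array([d[1] for d in D]),np.array([d[2] for d in D])
def Rz(a): return Ro.from_euler('z',a).as_matrix()
def Ry(a): return Ro.from_euler('y',a).as_matrix()
def FK(q,v):
    a1,L2,L3,e,h,b,d6=v
    R1=Rz(q[0]);p=R1@[a1,b,h]
    R2=R1@Ry(q[1]);p=p+R2@[0,0,L2]
    R3=R2@Ry(q[2]);p=p+R3@[-e,0,L3]
    R4=R3@Rz(q[3]);R5=R4@Ry(q[4]);p=p+R5@[0,0,d6]
    R6=R5@Rz(q[5])   # tool x = z6 ; sign of j6 to check
    X=R6[:,2];Z=R6[:,0];return p,np.c_[X,np.cross(Z,X),Z]
def fit():
    q,p,R=load()
    def f(v):
        o=[]
        for i in range(len(q)):
            a,A=FK(q[i],v);o+=list(a-p[i])
        return np.array(o)
    s=least_squares(f,[0,.45,.55,-.06,.3,.07,.3]);return s,q,p,R
if __name__=='__main__':
    s,q,p,R=fit();print(s.x,np.abs(s.fun).max());
    for i in range(len(q)): print(np.degrees(Ro.from_matrix(FK(q[i],s.x)[1].T@R[i]).magnitude()).round(2),end=' ')
E
python3 fk.py
```

```text
[ 0.      0.4545  0.5577 -0.0614  0.2944  0.07    0.3179] 2.6481650206022778e-11
180.0 180.0 180.0 180.0 180.0 180.0 180.0 180.0 180.0 180.0 180.0 180.0 180.0
```

```bash
cat >> fk.py <<'E'
V=[0.,.4545,.5577,-.0614,.2944,.07,.3179]
LO=np.array([-2.75,-.78,.31,-1.13,.13,-2.58]);HI=np.array([2.75,2.1,2.55,4.27,2.63,2.58])
def FKT(q,v=V):
    p,R=FK(q,v);R=R.copy();R[:,1:]*=-1;return p,R
def IK(p,R,v=V):
    """best solutions from many seeds"""
    sols=[]
    for q4 in(0.,np.pi,1.57,-1.,3.8,2.4,.8):
        for q1 in(0.,.5,-.5):
          for q6 in(0,1.5,-1.5):
            f=lambda q:np.r_[(FKT(q,v)[0]-p)*10,(FKT(q,v)[1]-R).ravel()]
            x0=np.clip(np.array([np.arctan2(p[1],p[0])-.1,0.+q1,1.8,q4,.9,q6]),LO+.01,HI-.01)
            s=least_squares(f,x0,bounds=(LO,HI))
            if s.cost<1e-8 and not any(np.allclose(s.x,t,atol=.02) for t in sols): sols.append(s.x)
    return sols
E
python3 - <<'E'
from fk import *
s,q,p,R=fit();print(s.x)
print([np.degrees(Ro.from_matrix(FKT(q[i],s.x)[1].T@R[i]).magnitude()).round(2) for i in range(3)])
a=np.radians(-12);V2=list(s.x);V2[6]-=.026
def tilt(th,a,half=False):
    th=np.radians(th);x=np.array([np.cos(th)*np.cos(a),np.cos(th)*np.sin(a),-np.sin(th)]);z=np.array([np.sin(a),-np.cos(a),0]);
    if half: z=-z
    return np.c_[x,np.cross(z,x),z]
for th in(10,20,30,40,50,60):
    S=[t for h in(0,1) for t in IK(np.array([.599,-.138,.047]),tilt(th,a,h),V2)]
    print(th,*S,sep='\n  ')
for th in (90,100,110,120,130,140):
    S=[t for h in(0,1) for t in IK(np.array([.444,-.085,.05]),tilt(th,a,h),V2)]
    print('mat',th,*S,sep='\n  ')
E
```

```text
[ 0.      0.4545  0.5577 -0.0614  0.2944  0.07    0.3179]
[np.float64(0.0), np.float64(0.0), np.float64(0.0)]
10
  [-0.4569  0.6475  2.3031  2.881   1.2114 -1.5211]
  [-0.4569  0.6475  2.3031  2.881   1.2114  1.6205]
20
  [-0.4472  0.4911  2.3274  2.8573  0.9093 -1.4759]
  [-0.4472  0.4911  2.3274  2.8573  0.9093  1.6657]
30
  [-0.4329  0.3623  2.3165  2.7956  0.6016 -1.3951]
  [-0.4329  0.3623  2.3165  2.7956  0.6016  1.7465]
40
  [-0.4161  0.2771  2.272   2.603   0.3114 -1.1876]
  [-0.4161  0.2771  2.272   2.603   0.3114  1.954 ]
50
60
  [-0.3816  0.2442  2.1058  0.3073  0.2871  1.1259]
  [-0.3816  0.2442  2.1058  0.3073  0.2871 -2.0157]
mat
  90
  [-0.3446  0.1251  2.1385  0.      0.878   1.4356]
  [-0.3446  0.1251  2.1385 -0.      0.878  -1.706 ]
mat
  100
  [-0.3309  0.2304  2.0229 -0.0241  1.0617  1.4629]
  [-0.3309  0.2304  2.0229 -0.0241  1.0617 -1.6787]
mat
  110
  [-0.32    0.3417  1.9089 -0.0399  1.2384  1.4799]
  [-0.32    0.3417  1.9089 -0.0399  1.2384 -1.6617]
mat
  120
  [-0.3114  0.4559  1.7981 -0.0516  1.4092  1.4907]
  [-0.3114  0.4559  1.7981 -0.0516  1.4092 -1.6509]
mat
  130
  [-0.3048  0.571   1.6919 -0.0612  1.5745  1.4975]
  [-0.3048  0.571   1.6919 -0.0612  1.5745 -1.6441]
mat
  140
  [-0.2997  0.6852  1.592  -0.07    1.7347  1.5013]
  [-0.2997  0.6852  1.592  -0.07    1.7347 -1.6403]
```

```bash
cat >> fk.py <<'E'
def tilt(th,a,half=False):
    th=np.radians(th);x=np.array([np.cos(th)*np.cos(a),np.cos(th)*np.sin(a),-np.sin(th)]);z=np.array([np.sin(a),-np.cos(a),0]);
    if half: z=-z
    return np.c_[x,np.cross(z,x),z]
V2=list(V);V2[6]-=.026
E
python3 - <<'E'
from fk import *
a=np.radians(-12)
print('rack body grip')
for th in(52,56,60,65,70,80,90):
    S=IK(np.array([.622,-.143,.052]),tilt(th,a,1),V2)
    print(th,*S,sep='\n  ')
for ad in(-12,0,15):
  for th in (140,150,155,160,165):
    S=IK(np.array([.43,-.085,.03]),tilt(th,np.radians(ad),1),V2)
    print('mat',ad,th,*S,sep='\n  ')
E
```

```text
rack body grip
52
  [-0.3857  0.2657  2.129   0.8725  0.1414 -2.5778]
56
  [-0.3796  0.2675  2.0915  0.4544  0.2174 -2.1573]
60
  [-0.3736  0.2749  2.0513  0.2725  0.3084 -1.9735]
65
  [-0.3663  0.2913  1.9976  0.1605  0.4259 -1.8596]
70
  [-0.3594  0.3147  1.9408  0.0991  0.5428 -1.7968]
80
  [-0.3468  0.3787  1.8198  0.0342  0.7705 -1.7306]
90
  [-0.3359  0.4607  1.6916  0.      0.9893 -1.6972]
mat
  -12
  140
  [-0.3059  0.6977  1.6231 -0.0744  1.6908 -1.6419]
mat
  -12
  150
  [-0.3018  0.8102  1.5291 -0.0831  1.8468 -1.6398]
mat
  -12
  155
  [-0.3003  0.8652  1.4854 -0.0877  1.9227 -1.6396]
mat
  -12
  160
  [-0.299   0.919   1.4443 -0.0925  1.9971 -1.6399]
mat
  -12
  165
  [-0.2981  0.9716  1.4059 -0.0976  2.0701 -1.6406]
mat
  0
  140
  [-0.2357  0.6936  1.6305 -0.1809  1.6747 -1.7429]
mat
  0
  150
  [-0.2258  0.8059  1.5373 -0.2019  1.8293 -1.7374]
mat
  0
  155
  [-0.222   0.8608  1.494  -0.2128  1.9045 -1.7366]
mat
  0
  160
  [-0.2189  0.9147  1.4532 -0.2242  1.9783 -1.7369]
mat
  0
  165
  [-0.2166  0.9673  1.4151 -0.2362  2.0507 -1.7384]
mat
  15
  140
  [-0.1504  0.6754  1.6632 -0.3125  1.6294 -1.8637]
mat
  15
  150
  [-0.133   0.7869  1.5738 -0.3475  1.7799 -1.8512]
mat
  15
  155
  [-0.1264  0.8416  1.5321 -0.3652  1.8532 -1.8481]
mat
  15
  160
  [-0.121   0.8954  1.4926 -0.3836  1.9252 -1.8468]
mat
  15
  165
  [-0.1169  0.9481  1.4556 -0.4028  1.9958 -1.8473]
```

```bash
cat > drum.py <<'E'
from h import *
def drumlines(base,ax,xd,col=(0,255,0)):
    ax=np.array(ax)/np.linalg.norm(ax);xd=np.array(xd,float);xd-=ax*(xd@ax);xd/=np.linalg.norm(xd);y=np.cross(ax,xd)
    a=np.linspace(0,2*np.pi,49);L=[]
    for r,h in((.025,0),(.025,.038),(.017,.038),(.017,.058)):
        c=r*np.cos(a) if r>.02 else np.clip(r*np.cos(a),-.013,.013)
        L.append((np.array(base)+np.outer(c,xd)+np.outer(r*np.sin(a),y)+ax*h,col))
    L.append(([np.array(base)+ax*.048+xd*.013,np.array(base)+ax*.048+xd*.014],(0,0,255)))
    return L
E
python3 - <<'E'
from drum import *
t=cv2.imread('pics/top0.png');s=cv2.imread('pics/scene0.png')
o=[]
for bx,by,an in((.6458,-.148,169),(.6475,-.146,167)):
    a=np.radians(an);L=drumlines((bx,by,.047),(np.cos(a),np.sin(a),0),(0,0,1))
    A=ov(t,'top',(305,155,345,200),9,L);B=ov(s,'scene',(270,190,315,240),9,L)
    h=max(A.shape[0],B.shape[0]);P=lambda i:cv2.copyMakeBorder(i,0,h-i.shape[0],0,0,cv2.BORDER_CONSTANT)
    o.append(np.hstack([P(A),P(B)]))
cv2.imwrite('pics/c.png',cv2.resize(np.vstack(o),None,fx=.66,fy=.66))
E
```

```text
(no output)
```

View pics/c.png

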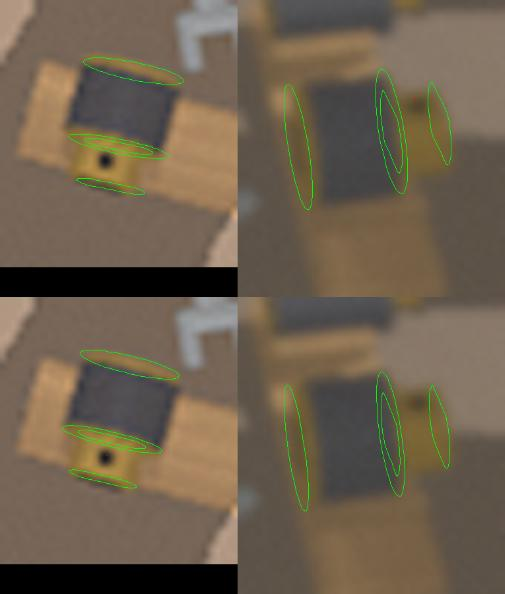

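```bash
python3 - <<'E'
from fk import *
R1=tilt(62,np.radians(-11.5),1);pp=np.array([.6225,-.1427,.13]);p1=pp+.028*R1[:,0]
print(p1,R1)
for t in IK(p1,R1,V): print(t)
plan(p1,R1,13,.55,rnd=(3,1))
E
```

```text
[ 0.6354 -0.1453  0.1053] [[ 0.46   -0.8652  0.1994]
 [-0.0936  0.176   0.9799]
 [-0.8829 -0.4695 -0.    ]]
[-0.3717  0.1453  2.0082  0.164   0.5113 -1.8655]
max shift 24.9mm turn 6.1deg
[[0.55,[0.007,0.013,0.019],[-5.7,-1.4,-1.8]],[0.55,[0.008,0.011,0.02],[-5.7,-1.4,-1.8]],[0.55,[0.008,0.01,0.021],[-5.7,-1.4,-1.8]],[0.55,[0.008,0.008,0.022],[-5.7,-1.4,-1.8]],[0.55,[0.008,0.006,0.022],[-5.7,-1.4,-1.8]],[0.55,[0.009,0.004,0.022],[-5.7,-1.4,-1.8]],[0.55,[0.009,0.002,0.022],[-5.7,-1.4,-1.8]],[0.55,[0.01,0.0,0.022],[-5.7,-1.4,-1.8]],[0.55,[0.01,-0.002,0.022],[-5.7,-1.4,-1.8]],[0.55,[0.011,-0.004,0.022],[-5.7,-1.4,-1.8]]]
[[0.55,[0.011,-0.005,0.021],[-5.7,-1.4,-1.8]],[0.55,[0.012,-0.007,0.02],[-5.7,-1.4,-1.8]],[0.55,[0.013,-0.009,0.018],[-5.7,-1.4,-1.8]]]
end [ 0.6358 -0.1458  0.105 ] 0.6858146524879816
```

arm_command(
  deltas=[
    [0.55, [0.007, 0.013, 0.019], [-5.7, -1.4, -1.8]],
    [0.55, [0.008, 0.011, 0.02], [-5.7, -1.4, -1.8]],
    [0.55, [0.008, 0.01, 0.021], [-5.7, -1.4, -1.8]],
    [0.55, [0.008, 0.008, 0.022], [-5.7, -1.4, -1.8]],
    [0.55, [0.008, 0.006, 0.022], [-5.7, -1.4, -1.8]],
    [0.55, [0.009, 0.004, 0.022], [-5.7, -1.4, -1.8]],
    [0.55, [0.009, 0.002, 0.022], [-5.7, -1.4, -1.8]],
    [0.55, [0.01, 0, 0.022], [-5.7, -1.4, -1.8]],
    [0.55, [0.01, -0.002, 0.022], [-5.7, -1.4, -1.8]],
    [0.55, [0.011, -0.004, 0.022], [-5.7, -1.4, -1.8]],
  ],
)

```text
time_s: 10.98
ee_pos: [0.5764, -0.1821, 0.1181]
ee_rot: [[0.348, -0.802, 0.485], [-0.132, 0.47, 0.873], [-0.928, -0.368, 0.058]]
wrist_force: [-0.4, -0.4, -0.0]
width: 0.776
```

arm_command(
  deltas=[
    [0.55, [0.011, -0.005, 0.021], [-5.7, -1.4, -1.8]],
    [0.55, [0.012, -0.007, 0.02], [-5.7, -1.4, -1.8]],
    [0.55, [0.013, -0.009, 0.018], [-5.7, -1.4, -1.8]],
    [0.55, [0, 0, 0], [0, 0, 0]],
  ],
)

```text
time_s: 11.48
ee_pos: [0.6304, -0.1401, 0.0952]
ee_rot: [[0.45, -0.869, 0.207], [-0.094, 0.185, 0.978], [-0.888, -0.46, 0.001]]
wrist_force: [-0.9, -0.6, -0.1]
width: 0.771
```

```bash
cat >> look.py <<'E'
def look2(fn,bs,bt,half,off=.028,k=(4,4),extra=[]):
    im=cams.get_image('scene');q=ctrl.read_state();t=cams.get_image('top');cv2.imwrite(f'pics/s_{fn}.png',im);cv2.imwrite(f'pics/t_{fn}.png',t)
    R=q['ee_rot'];p=q['ee_pos']-off*R[:,0];L=list(extra)
    for sg in(-1,1):
        L.append(([p+R@[a,y,sg*half] for a,y in((.019,-.011),(.019,.011),(-.02,.011),(-.02,-.011),(.019,-.011))],(0,0,255)))
    L.append(([p,p+R@[-.05,0,0]],(0,255,0)))
    a=ov(im,'scene',bs,k[0],L);b=ov(t,'top',bt,k[1],L);a0=ov(im,'scene',bs,k[0],[]);h=max(a.shape[0],b.shape[0])
    P=lambda i:cv2.copyMakeBorder(i,0,h-i.shape[0],0,0,cv2.BORDER_CONSTANT)
    o=np.hstack([P(a0),P(a),P(b)]);f=min(1,800/o.shape[1],600/o.shape[0]);cv2.imwrite(f'pics/{fn}.png',cv2.resize(o,None,fx=f,fy=f,interpolation=cv2.INTER_AREA));st()
E
python3 -c "
from look import *
look2('d1',(255,130,345,245),(280,140,370,240),.033)"
```

```text
t 11.575 q [-0.364   0.1518  2.0178  0.1491  0.5018 -1.8381] p [ 0.6309 -0.1411  0.0966] zang 77.96327963429873 x [ 0.4516 -0.0956 -0.8871] w 0.778 F [ 0.0047  0.1074 -0.6287]
```

View pics/d1.png

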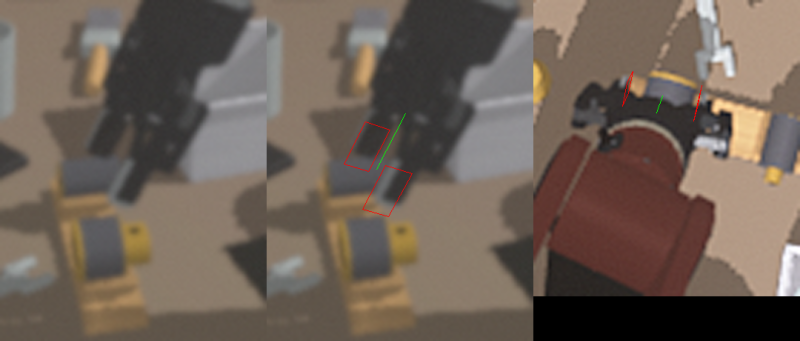

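arm_command(
  deltas=[
    [0.55, [0.016, 0.0065, -0.001], [0, 0, 0]],
    [0.55, [0.016, 0.0065, -0.001], [0, 0, 0]],
    [0.55, [0.016, 0.0065, -0.001], [0, 0, 0]],
    [0.55, [0, 0, 0], [0, 0, 0]],
  ],
)

```text
time_s: 12.08
ee_pos: [0.6334, -0.1444, 0.042]
ee_rot: [[0.448, -0.869, 0.208], [-0.094, 0.185, 0.978], [-0.889, -0.458, 0.001]]
wrist_force: [-0.3, 0.3, 0.3]
width: 0.777
```

```bash
python3 -c "
from look import *
look2('d2',(255,130,345,245),(280,140,370,240),.033)"
```

```text
t 12.175 q [-0.3683  0.2545  2.0199  0.191   0.3988 -1.8883] p [ 0.6353 -0.145   0.0447] zang 78.01524987220294 x [ 0.452  -0.0954 -0.8869] w 0.7736 F [-0.1911 -0.1226  0.1941]
```

View pics/d2.png

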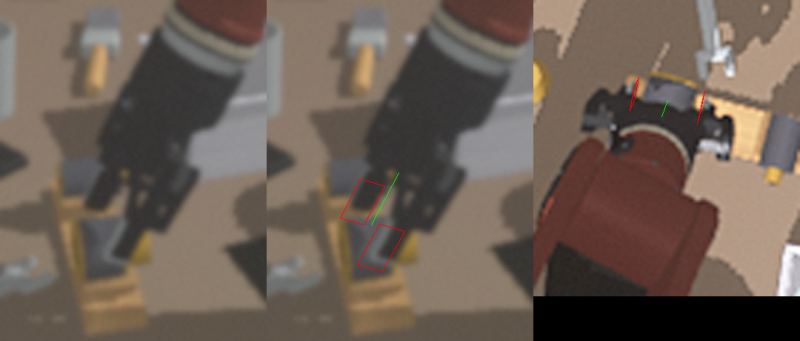

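arm_command(
  deltas=[
    [0.55, [0.009, 0.0005, 0], [0, 0, 0]],
    [0.55, [0.008, 0.0005, 0], [0, 0, 0]],
    [0.55, [0, 0, 0], [0, 0, 0]],
  ],
)

```text
time_s: 12.55
ee_pos: [0.6422, -0.1463, 0.0291]
ee_rot: [[0.452, -0.868, 0.207], [-0.095, 0.184, 0.978], [-0.887, -0.462, 0.001]]
wrist_force: [-0.4, -0.2, 0.8]
width: 0.773
```

```bash
python3 -c "
from look import *
look2('d3',(255,150,345,245),(280,140,370,240),.033)
crop(cv2.imread('pics/s_d3.png'),260,175,325,240,9,'pics/c.png')"
```

```text
t 12.65 q [-0.3659  0.2955  2.0052  0.2016  0.372  -1.8983] p [ 0.6424 -0.1464  0.0297] zang 78.03714258704477 x [ 0.4526 -0.0955 -0.8866] w 0.7755 F [-0.0337  0.0951  0.4061]
```

View pics/c.png

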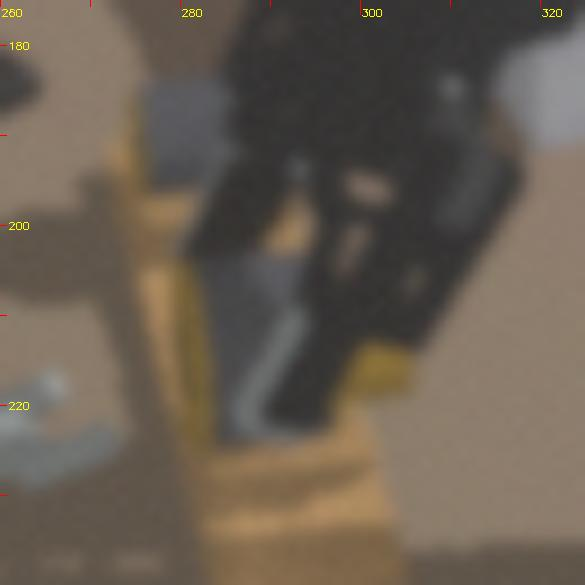

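arm_command(
  deltas=[
    [-1, [0, 0, 0], [0, 0, 0]],
    [-1, [0, 0, 0], [0, 0, 0]],
    [-1, [0, 0, 0], [0, 0, 0]],
    [-1, [0, 0, 0], [0, 0, 0]],
  ],
  force=30,
)

```text
time_s: 13.15
ee_pos: [0.6427, -0.1452, 0.0306]
ee_rot: [[0.453, -0.867, 0.207], [-0.094, 0.185, 0.978], [-0.886, -0.463, 0.002]]
wrist_force: [-1.3, 5.1, 4.3]
width: 0.577
```

```bash
python3 -c "
from look import *
look2('d4',(255,150,345,245),(280,140,370,240),.025)
crop(cv2.imread('pics/s_d4.png'),260,175,325,240,9,'pics/c.png')"
```

```text
t 13.25 q [-0.3646  0.2938  2.0053  0.2035  0.3736 -1.8979] p [ 0.6427 -0.1452  0.0306] zang 78.04030494001655 x [ 0.4532 -0.094  -0.8865] w 0.5769 F [-1.7481  4.7155  3.9854]
```

View pics/c.png

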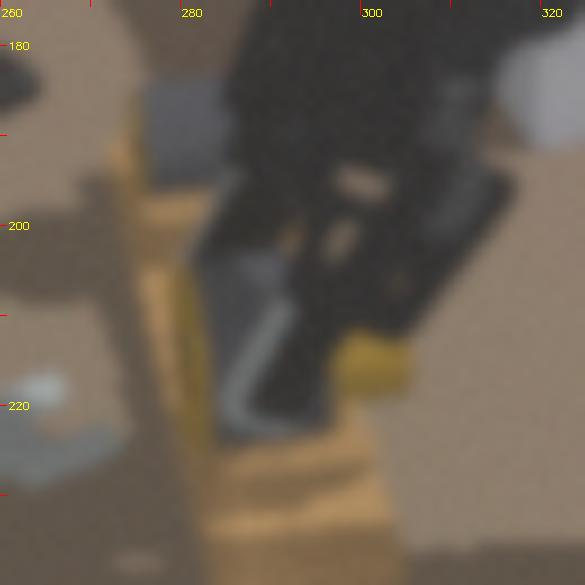

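arm_command(
  deltas=[
    [-1, [0, 0, 0], [0, 0, 0]],
    [-1, [-0.009, -0.005, 0], [0, 0, 0]],
    [-1, [-0.018, -0.009, 0], [0, 0, 0]],
    [-1, [-0.022, -0.012, 0], [0, 0, 0]],
    [-1, [-0.022, -0.012, 0], [0, 0, 0]],
    [-1, [-0.018, -0.009, 0], [0, 0, 0]],
    [-1, [0, 0, 0], [0, 0, 0]],
  ],
  force=90,
)

```text
time_s: 14.12
ee_pos: [0.6436, -0.1473, 0.1324]
ee_rot: [[0.455, -0.866, 0.208], [-0.097, 0.183, 0.978], [-0.885, -0.465, -0.001]]
wrist_force: [0.1, -1.1, -4.6]
width: 0.547
```

```bash
python3 -c "
from look import *
look2('d5',(255,110,345,245),(280,140,370,240),.025)
crop(cv2.imread('pics/s_d5.png'),250,115,340,240,5,'pics/c.png')"
```

```text
t 14.225 q [-0.3662  0.124   1.9751  0.1342  0.5735 -1.8235] p [ 0.6415 -0.1464  0.129 ] zang 78.03303265908174 x [ 0.4503 -0.0949 -0.8878] w 0.5513 F [ 0.0496 -0.0208 -5.3173]
```

View pics/c.png

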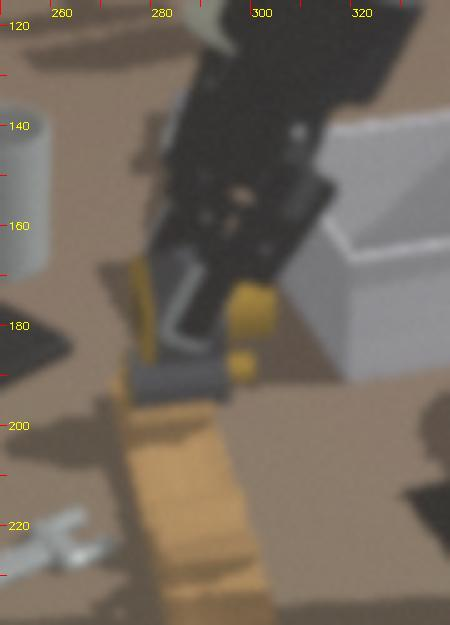

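```bash
python3 - <<'E'
from fk import *
s=ctrl.read_state();R0=s['ee_rot'];R1=R0@Ro.from_euler('z',85,degrees=True).as_matrix()
pp=np.array([.453,-.0855,.11]);p1=pp+.028*R1[:,0]
print(p1,R1)
for t in IK(p1,R1,V): print(t)
p,R=plan(p1,R1,12,-1,rnd=(3,1))
for t in IK(p1-[0,0,.09],R1,V): print(t)
for uv,z in(((269,125),.085),((277,166),.036)): print(atz('top',uv,z))
E
```

```text
[ 0.4299 -0.0806  0.095 ] [[-0.8259 -0.5243  0.2073]
 [ 0.1754  0.1107  0.9783]
 [-0.5358  0.8443  0.0005]]
[-0.2938  0.6896  1.5149 -0.0765  1.9398 -1.6445]
max shift 19.1mm turn 7.1deg
[[-1,[-0.006,0.018,0.002],[0.0,-0.0,7.1]],[-1,[-0.004,0.018,0.002],[0.0,-0.0,7.1]],[-1,[-0.001,0.019,0.002],[0.0,-0.0,7.1]],[-1,[0.001,0.019,0.002],[0.0,-0.0,7.1]],[-1,[0.003,0.018,0.002],[0.0,-0.0,7.1]],[-1,[0.005,0.018,0.001],[0.0,-0.0,7.1]],[-1,[0.008,0.017,0.002],[0.0,-0.0,7.1]],[-1,[0.009,0.016,0.001],[0.0,-0.0,7.1]],[-1,[0.011,0.014,0.002],[0.0,-0.0,7.1]],[-1,[0.013,0.013,0.001],[0.0,-0.0,7.1]]]
[[-1,[0.015,0.011,0.002],[0.0,-0.0,7.1]],[-1,[0.016,0.01,0.001],[0.0,-0.0,7.1]]]
end [ 0.4299 -0.081   0.0955] 0.199999999999987
[-0.2938  0.8321  1.4887 -0.0737  1.8238 -1.6353]
[0.7597 0.0182 0.085 ]
[ 0.6493 -0.0005  0.036 ]
```

arm_command(
  deltas=[
    [-1, [-0.006, 0.018, 0.002], [0, 0, 7.1]],
    [-1, [-0.004, 0.018, 0.002], [0, 0, 7.1]],
    [-1, [-0.001, 0.019, 0.002], [0, 0, 7.1]],
    [-1, [0.001, 0.019, 0.002], [0, 0, 7.1]],
    [-1, [0.003, 0.018, 0.002], [0, 0, 7.1]],
    [-1, [0.005, 0.018, 0.001], [0, 0, 7.1]],
    [-1, [0.008, 0.017, 0.002], [0, 0, 7.1]],
    [-1, [0.009, 0.016, 0.001], [0, 0, 7.1]],
    [-1, [0.011, 0.014, 0.002], [0, 0, 7.1]],
    [-1, [0.013, 0.013, 0.001], [0, 0, 7.1]],
  ],
)

```text
time_s: 15.48
ee_pos: [0.4672, -0.092, 0.1]
ee_rot: [[-0.673, -0.71, 0.207], [0.143, 0.15, 0.978], [-0.726, 0.688, 0.001]]
wrist_force: [0.1, 0.4, -4.9]
width: 0.554
```

arm_command(
  deltas=[
    [-1, [0.015, 0.011, 0.002], [0, 0, 7.1]],
    [-1, [0.016, 0.01, 0.001], [0, 0, 7.1]],
    [-1, [0, 0, 0], [0, 0, 0]],
  ],
)

```text
time_s: 15.85
ee_pos: [0.4298, -0.0808, 0.092]
ee_rot: [[-0.828, -0.522, 0.207], [0.176, 0.109, 0.978], [-0.533, 0.846, 0.001]]
wrist_force: [0.5, 0.4, -5.4]
width: 0.551
```

```bash
python3 -c "
from look import *
look2('e1',(290,90,430,260),(250,150,390,290),.025)
"
```

```text
t 15.95 q [-0.2942  0.6914  1.5104 -0.0768  1.9402 -1.6451] p [ 0.4318 -0.0815  0.095 ] zang 78.03549638558565 x [-0.8247  0.1751 -0.5378] w 0.5528 F [ 0.1013 -0.0743 -4.3899]
```

View pics/e1.png

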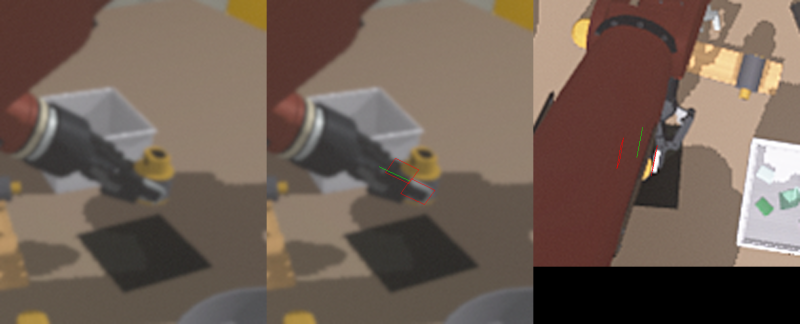

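```bash
python3 -c "
from look import *
crop(cv2.imread('pics/s_e1.png'),310,150,420,250,7,'pics/c.png')
"
```

```text
(no output)
```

View pics/c.png

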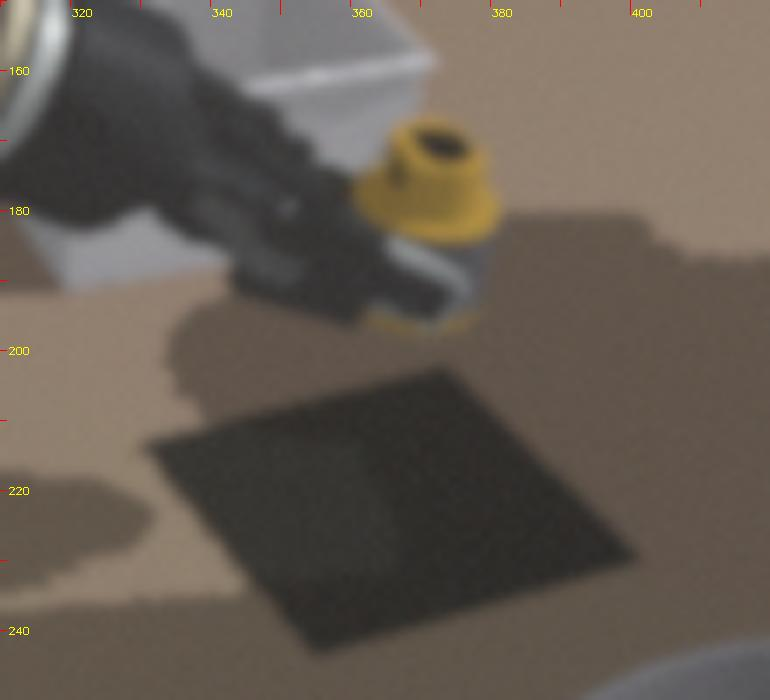

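arm_command(
  deltas=[
    [-1, [0.011, -0.017, 0], [0, 0, 0]],
    [-1, [0.011, -0.017, 0], [0, 0, 0]],
    [-1, [0.011, -0.017, 0], [0, 0, 0]],
    [-1, [0.005, -0.008, 0], [0, 0, 0]],
    [-1, [0, 0, 0], [0, 0, 0]],
  ],
)

```text
time_s: 16.58
ee_pos: [0.43, -0.0809, 0.0252]
ee_rot: [[-0.828, -0.522, 0.207], [0.176, 0.11, 0.978], [-0.533, 0.846, 0.001]]
wrist_force: [0.8, 0.8, -4.5]
width: 0.554
```

```bash
python3 -c "
from look import *
st()
s=cams.get_image('scene');crop(s,310,150,420,250,7,'pics/c.png')
st()"
```

```text
t 16.575 q [-0.2941  0.8012  1.495  -0.0747  1.8514 -1.6376] p [ 0.43   -0.0809  0.0252] zang 78.03069268622228 x [-0.8275  0.1758 -0.5332] w 0.5544 F [ 0.777   0.8304 -4.4881]
t 16.625 q [-0.2941  0.8     1.4944 -0.0747  1.8519 -1.6376] p [ 0.4306 -0.0811  0.0259] zang 78.03392175869176 x [-0.8268  0.1755 -0.5344] w 0.5547 F [ 0.3437  0.6984 -4.1775]
```

View pics/c.png

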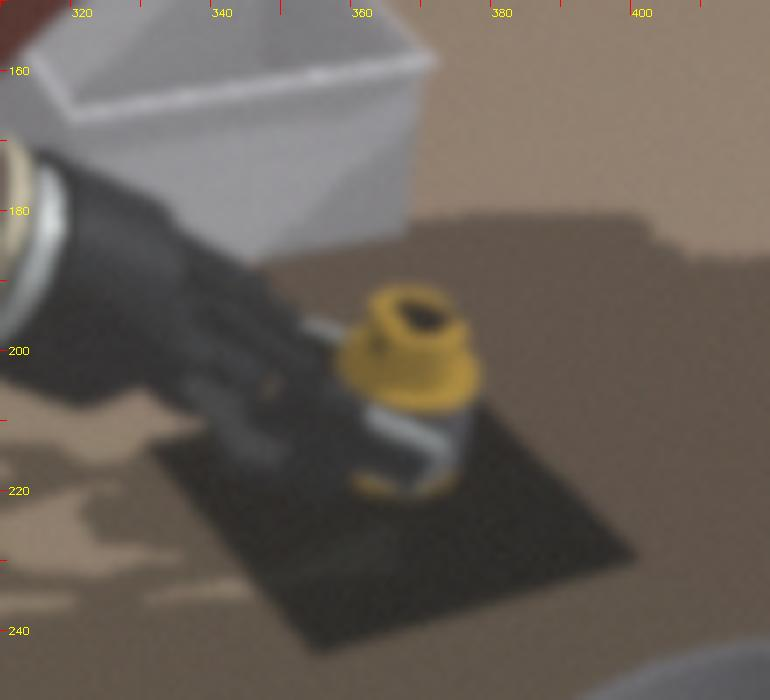

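arm_command(
  deltas=[
    [-1, [0.0037, -0.006, 0], [0, 0, 0]],
    [-1, [0, 0, 0], [0, 0, 0]],
  ],
)

```text
time_s: 16.88
ee_pos: [0.4309, -0.0812, 0.019]
ee_rot: [[-0.826, -0.524, 0.207], [0.175, 0.111, 0.978], [-0.536, 0.844, 0.0]]
wrist_force: [-0.2, 0.9, -4.6]
width: 0.554
```

arm_command(
  deltas=[
    [-1, [0.0025, -0.004, 0], [0, 0, 0]],
    [-1, [0, 0, 0], [0, 0, 0]],
  ],
)

```text
time_s: 17.12
ee_pos: [0.4307, -0.0811, 0.0142]
ee_rot: [[-0.826, -0.523, 0.207], [0.175, 0.111, 0.978], [-0.535, 0.845, 0.0]]
wrist_force: [0.3, -0.5, -4.4]
width: 0.552
```

```bash
python3 -c "
from look import *
st();b=np.array([.447,-.085,.003]);print(proj('scene',b),proj('scene',b+[0,0,.058]))"
```

```text
t 17.125 q [-0.2941  0.8189  1.4896 -0.0744  1.837  -1.6364] p [ 0.4307 -0.0811  0.0142] zang 78.03380360404056 x [-0.8264  0.1754 -0.535 ] w 0.5516 F [ 0.2728 -0.5126 -4.4077]
[[363.7243 220.4116]] [[365.8261 201.137 ]]
```

arm_command(
  deltas=[
    [-1, [0.0025, -0.004, 0], [0, 0, 0]],
    [-1, [0, 0, 0], [0, 0, 0]],
  ],
)

```text
time_s: 17.38
ee_pos: [0.4307, -0.0811, 0.0094]
ee_rot: [[-0.827, -0.523, 0.207], [0.175, 0.111, 0.978], [-0.535, 0.845, 0.0]]
wrist_force: [0.3, -0.5, -4.0]
width: 0.554
```

arm_command(
  deltas=[
    [-1, [0.0016, -0.0025, 0], [0, 0, 0]],
    [-1, [0, 0, 0], [0, 0, 0]],
  ],
)

```text
time_s: 17.62
ee_pos: [0.4311, -0.0812, 0.0085]
ee_rot: [[-0.827, -0.522, 0.207], [0.176, 0.11, 0.978], [-0.533, 0.846, 0.001]]
wrist_force: [2.2, 0.6, 4.8]
width: 0.554
```

```bash
python3 -c "
from look import *
s=cams.get_image('scene');crop(s,310,150,420,250,7,'pics/c.png')
st()"
```

```text
t 17.675 q [-0.294   0.8301  1.485  -0.0742  1.8321 -1.6359] p [ 0.4311 -0.0812  0.0085] zang 78.027750266788 x [-0.8273  0.1757 -0.5336] w 0.5545 F [ 1.6193 -0.195   4.4838]
```

View pics/c.png

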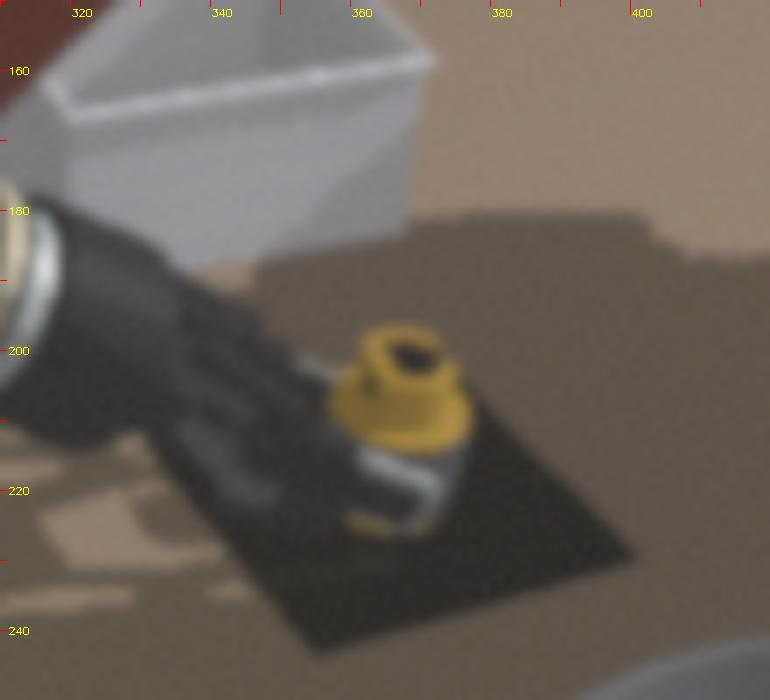

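arm_command(
  deltas=[
    [-1, [0, 0, 0], [0, 0, 2.5]],
    [-1, [0, 0, 0], [0, 0, 2]],
    [-1, [0, 0, 0], [0, 0, 0]],
  ],
)

```text
time_s: 18.05
ee_pos: [0.4316, -0.0813, 0.009]
ee_rot: [[-0.866, -0.455, 0.207], [0.184, 0.096, 0.978], [-0.465, 0.885, 0.001]]
wrist_force: [0.7, -0.2, 7.6]
width: 0.55
```

```bash
python3 -c "
from look import *
st()"
```

```text
t 18.05 q [-0.2926  0.8846  1.4377 -0.078   1.9044 -1.636 ] p [ 0.4316 -0.0813  0.009 ] zang 78.02654136030446 x [-0.8661  0.1841 -0.4648] w 0.5505 F [ 0.6525 -0.2469  7.5652]
```

arm_command(
  deltas=[
    [0.55, [0, 0, 0], [0, 0, 0]],
    [0.55, [0, 0, 0], [0, 0, 0]],
    [0.55, [0, 0, 0], [0, 0, 0]],
    [0.55, [0, 0, 0], [0, 0, 0]],
  ],
  force=40,
)

```text
time_s: 18.55
ee_pos: [0.4307, -0.0811, 0.0065]
ee_rot: [[-0.865, -0.457, 0.207], [0.183, 0.097, 0.978], [-0.467, 0.884, 0.0]]
wrist_force: [-0.0, 0.3, 0.4]
width: 0.775
```

```bash
python3 -c "
from look import *
s=cams.get_image('scene');crop(s,310,150,420,250,7,'pics/c.png')
st()"
```

```text
t 18.6 q [-0.2926  0.8855  1.4403 -0.078   1.898  -1.6355] p [ 0.4308 -0.0811  0.0066] zang 78.0363476227129 x [-0.8648  0.1835 -0.4673] w 0.7716 F [ 0.5389  0.7035 -0.4593]
```

View pics/c.png

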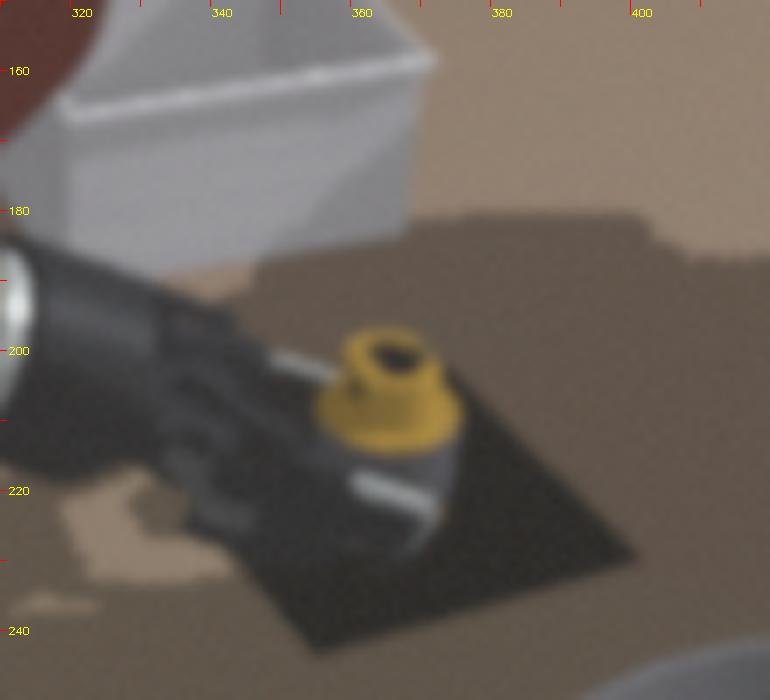

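arm_command(
  deltas=[
    [0.55, [-0.015, 0, 0], [0, 0, 0]],
    [0.55, [-0.03, 0, 0], [0, 0, 0]],
    [0.55, [-0.03, 0, 0], [0, 0, 0]],
  ],
)

```text
time_s: 18.98
ee_pos: [0.4972, -0.0953, 0.0427]
ee_rot: [[-0.864, -0.458, 0.207], [0.183, 0.097, 0.978], [-0.468, 0.884, 0.0]]
wrist_force: [0.5, 0.7, -0.5]
width: 0.776
```

```bash
python3 - <<'E'
from look import *
from fk import *
st()
t=cams.get_image('top');s=cams.get_image('scene');cv2.imwrite('pics/t_f1.png',t);cv2.imwrite('pics/s_f1.png',s)
crop(s,310,150,420,250,7,'pics/c.png')
R0=ctrl.read_state()['ee_rot']
# target: tool down above, jaws at -25deg over spindle
p1=np.array([.45,.1,.24])
for ang in(-25,):
    R1=down(ang);p,R=plan(p1,R1,14,.55,rnd=(3,1))
    print(IK(p1,R1,V))
E
```

```text
t 18.975 q [-0.2854  0.9334  1.2559 -0.0754  2.0337 -1.6407] p [ 0.4972 -0.0953  0.0427] zang 78.0323515783082 x [-0.8645  0.1834 -0.468 ] w 0.776 F [ 0.5241  0.6639 -0.5069]
max shift 20.5mm turn 8.3deg
[[0.55,[-0.001,0.015,0.013],[6.6,-3.9,-3.1]],[0.55,[-0.001,0.017,0.011],[6.6,-3.9,-3.1]],[0.55,[-0.001,0.018,0.009],[6.6,-3.9,-3.1]],[0.55,[-0.002,0.019,0.007],[6.6,-3.9,-3.1]],[0.55,[-0.002,0.019,0.005],[6.6,-3.9,-3.1]],[0.55,[-0.003,0.02,0.003],[6.6,-3.9,-3.1]],[0.55,[-0.004,0.02,0.001],[6.6,-3.9,-3.1]],[0.55,[-0.005,0.019,-0.001],[6.6,-3.9,-3.1]],[0.55,[-0.006,0.019,-0.002],[6.6,-3.9,-3.1]],[0.55,[-0.008,0.018,-0.004],[6.6,-3.9,-3.1]]]
[[0.55,[-0.009,0.017,-0.006],[6.6,-3.9,-3.1]],[0.55,[-0.01,0.016,-0.007],[6.6,-3.9,-3.1]],[0.55,[-0.011,0.015,-0.008],[6.6,-3.9,-3.1]],[0.55,[-0.013,0.013,-0.009],[6.6,-3.9,-3.1]]]
end [0.4496 0.1001 0.2399] 0.6113039188751085
[array([ 0.0662, -0.1637,  1.9608, -0.    ,  1.3446,  0.5026])]
```

View pics/c.png

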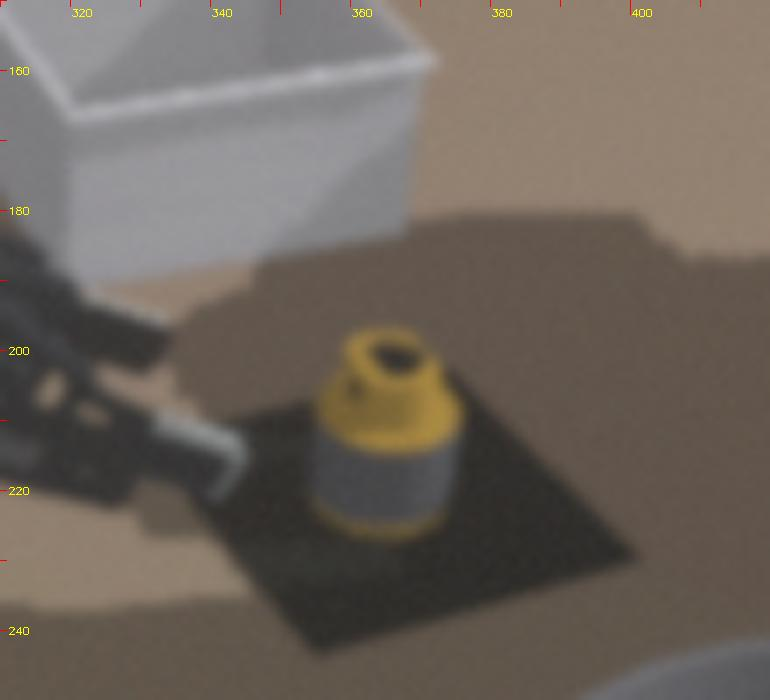

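arm_command(
  deltas=[
    [0.55, [-0.015, 0.03, 0], [0, 0, 0]],
    [0.55, [-0.022, 0.042, 0], [0, 0, 0]],
    [0.55, [-0.015, 0.03, 0], [0, 0, 0]],
  ],
)

```text
time_s: 19.45
ee_pos: [0.494, -0.0946, 0.1579]
ee_rot: [[-0.865, -0.458, 0.207], [0.183, 0.097, 0.978], [-0.468, 0.884, 0.0]]
wrist_force: [0.9, 0.4, -0.3]
width: 0.776
```

```bash
python3 - <<'E'
from look import *
from fk import *
st()
p1=np.array([.48,.17,.24]);R1=down(-25);p,R=plan(p1,R1,14,-.3,rnd=(3,1))
E
```

```text
t 19.45 q [-0.2857  0.7691  1.2869 -0.0819  2.1668 -1.6531] p [ 0.494  -0.0946  0.1579] zang 78.03281215192794 x [-0.8646  0.1834 -0.4678] w 0.7763 F [ 0.9346  0.4381 -0.3307]
max shift 20.3mm turn 8.2deg
[[-0.3,[0.002,0.007,0.018],[6.5,-3.9,-3.1]],[-0.3,[0.002,0.01,0.017],[6.5,-3.9,-3.1]],[-0.3,[0.003,0.012,0.016],[6.5,-3.9,-3.1]],[-0.3,[0.003,0.013,0.014],[6.5,-3.9,-3.1]],[-0.3,[0.003,0.015,0.012],[6.5,-3.9,-3.1]],[-0.3,[0.003,0.017,0.01],[6.5,-3.9,-3.1]],[-0.3,[0.003,0.018,0.008],[6.5,-3.9,-3.1]],[-0.3,[0.003,0.019,0.006],[6.5,-3.9,-3.1]],[-0.3,[0.002,0.019,0.004],[6.5,-3.9,-3.1]],[-0.3,[0.001,0.02,0.001],[6.5,-3.9,-3.1]]]
[[-0.3,[-0.0,0.02,-0.001],[6.5,-3.9,-3.1]],[-0.3,[-0.002,0.02,-0.003],[6.5,-3.9,-3.1]],[-0.3,[-0.003,0.019,-0.005],[6.5,-3.9,-3.1]],[-0.3,[-0.004,0.018,-0.007],[6.5,-3.9,-3.1]]]
end [0.4803 0.1703 0.2402] 0.9372324320813724
```

arm_command(
  deltas=[
    [-0.3, [0.002, 0.007, 0.018], [6.5, -3.9, -3.1]],
    [-0.3, [0.002, 0.01, 0.017], [6.5, -3.9, -3.1]],
    [-0.3, [0.003, 0.012, 0.016], [6.5, -3.9, -3.1]],
    [-0.3, [0.003, 0.013, 0.014], [6.5, -3.9, -3.1]],
    [-0.3, [0.003, 0.015, 0.012], [6.5, -3.9, -3.1]],
    [-0.3, [0.003, 0.017, 0.01], [6.5, -3.9, -3.1]],
    [-0.3, [0.003, 0.018, 0.008], [6.5, -3.9, -3.1]],
    [-0.3, [0.003, 0.019, 0.006], [6.5, -3.9, -3.1]],
    [-0.3, [0.002, 0.019, 0.004], [6.5, -3.9, -3.1]],
    [-0.3, [0.001, 0.02, 0.001], [6.5, -3.9, -3.1]],
  ],
)

```text
time_s: 20.7
ee_pos: [0.4829, 0.0944, 0.2146]
ee_rot: [[-0.224, 0.002, 0.975], [0.265, 0.962, 0.059], [-0.938, 0.272, -0.216]]
wrist_force: [0.8, -0.1, 0.5]
width: 0.35
```

arm_command(
  deltas=[
    [-0.3, [0, 0.02, -0.001], [6.5, -3.9, -3.1]],
    [-0.3, [-0.002, 0.02, -0.003], [6.5, -3.9, -3.1]],
    [-0.3, [-0.003, 0.019, -0.005], [6.5, -3.9, -3.1]],
    [-0.3, [-0.004, 0.018, -0.007], [6.5, -3.9, -3.1]],
    [-0.3, [0, 0, 0], [0, 0, 0]],
  ],
)

```text
time_s: 21.32
ee_pos: [0.4792, 0.1721, 0.239]
ee_rot: [[-0.007, 0.408, 0.913], [0.009, 0.913, -0.408], [-1.0, 0.006, -0.01]]
wrist_force: [0.4, -0.3, -0.6]
width: 0.354
```

```bash
python3 - <<'E'
from look import *
from drum import *
st()
t=cams.get_image('top');s=cams.get_image('scene');cv2.imwrite('pics/t_g1.png',t);cv2.imwrite('pics/s_g1.png',s)
o=[]
for bx,by,an in((.443,-.084,-12),):
    a=np.radians(an);L=drumlines((bx,by,.003),(0,0,1),(np.cos(a),np.sin(a),0))
    A=ov(t,'top',(280,205,335,265),6,L);B=ov(s,'scene',(335,180,395,240),6,L)
    A0=ov(t,'top',(280,205,335,265),6,[]);B0=ov(s,'scene',(335,180,395,240),6,[])
    cv2.imwrite('pics/c.png',np.vstack([np.hstack([A0,B0]),np.hstack([A,B])])[:, :])
E
```

```text
t 21.325 q [ 0.2002 -0.0481  1.8576  0.011   1.3371  0.6174] p [0.4792 0.1721 0.239 ] zang -24.0502442959036 x [-0.007   0.0095 -0.9999] w 0.3543 F [ 0.3779 -0.3163 -0.6115]
```

View pics/c.png

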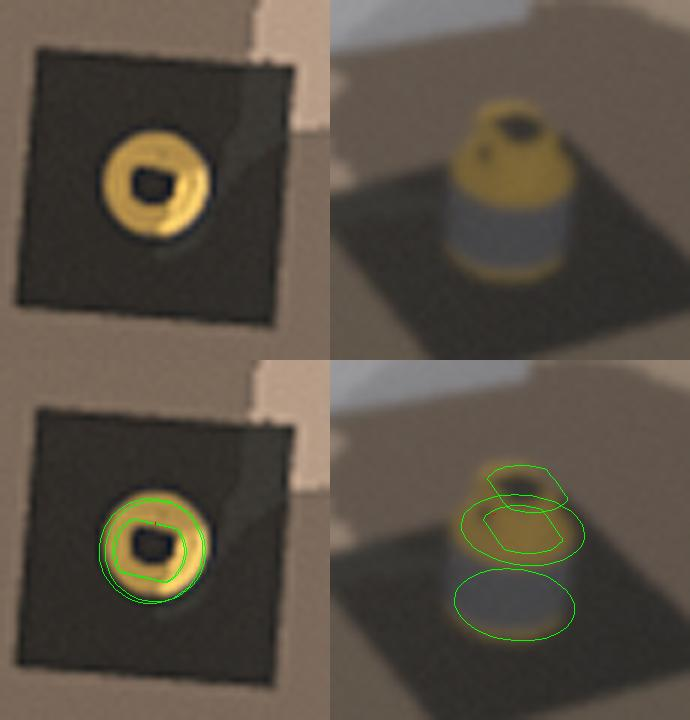

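arm_command(
  deltas=[
    [-0.3, [0, 0.023, 0.0045], [0.3, 0, 0]],
    [-0.3, [0, 0.023, 0.0045], [0.3, 0, 0]],
    [-0.3, [0.02, 0.023, 0.0045], [0.3, 0, 0]],
    [-0.3, [0.03, 0.023, 0.0045], [0, 0, 0]],
    [-0.3, [0.03, 0, 0], [0, 0, 0]],
    [-0.3, [0, 0, 0], [0, 0, 0]],
  ],
)

```text
time_s: 22.18
ee_pos: [0.5323, 0.2446, 0.1546]
ee_rot: [[-0.016, 0.427, 0.904], [0.006, 0.904, -0.427], [-1.0, -0.001, -0.017]]
wrist_force: [-0.2, -0.6, -0.0]
width: 0.347
```

```bash
python3 - <<'E'
from look import *
from drum import *
c=(.5335,.249)
ex=[(Dp(*c,.009,.005,.142,np.radians(-25)),(255,0,255)),(Dp(*c,.009,.005,.102,np.radians(-25)),(255,0,255))]
look2('g2',(400,200,500,325),(140,160,225,245),.015,.028,(5,5),ex)
E
```

```text
t 22.275 q [0.3054 0.2001 1.7492 0.0118 1.1977 0.7427] p [0.535  0.2457 0.1588] zang -25.30425550406654 x [-0.0085  0.0089 -0.9999] w 0.3486 F [ 0.2633 -0.2158  0.352 ]
```

View pics/g2.png

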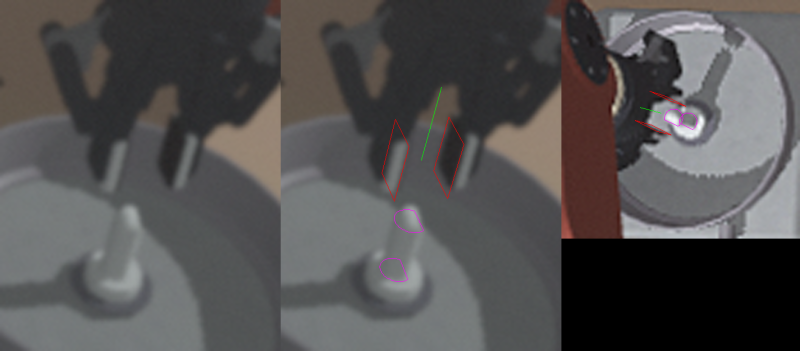

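```bash
python3 - <<'E'
from look import *
s=cv2.imread('pics/s_g2.png');t=cv2.imread('pics/t_g2.png')
crop(t,155,165,205,225,8,'pics/a.png');crop(s,425,235,475,310,8,'pics/b.png')
a=cv2.imread('pics/a.png');b=cv2.imread('pics/b.png');h=max(a.shape[0],b.shape[0])
p=lambda i:cv2.copyMakeBorder(i,0,h-i.shape[0],0,0,cv2.BORDER_CONSTANT)
cv2.imwrite('pics/ab.png',np.hstack([p(a),p(b)])[:600])
E
```

```text
(no output)
```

View pics/ab.png

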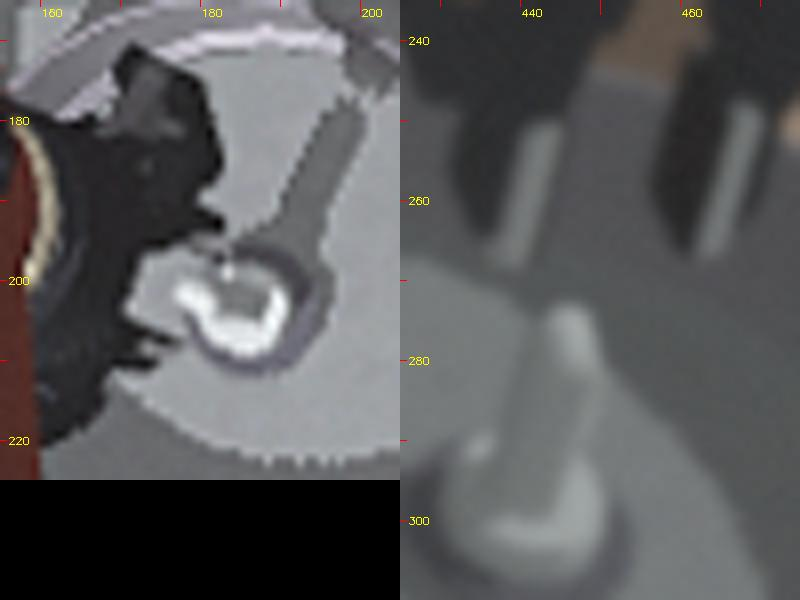

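arm_command(
  deltas=[
    [-0.3, [0.02, 0, 0], [0, 0, 0]],
    [-0.3, [0.02, 0, 0], [0, 0, 0]],
    [-0.3, [0.008, 0, 0], [0, 0, 0]],
    [-0.3, [0, 0, 0], [0, 0, 0]],
  ],
)

```text
time_s: 22.78
ee_pos: [0.5333, 0.2471, 0.1095]
ee_rot: [[-0.01, 0.426, 0.905], [0.008, 0.905, -0.426], [-1.0, 0.003, -0.013]]
wrist_force: [-0.8, -0.0, -0.2]
width: 0.349
```

```bash
python3 - <<'E'
from look import *
st()
t=cams.get_image('top');s=cams.get_image('scene')
crop(t,155,165,205,225,8,'pics/a.png');crop(s,425,235,475,310,8,'pics/b.png')
a=cv2.imread('pics/a.png');b=cv2.imread('pics/b.png');h=max(a.shape[0],b.shape[0])
p=lambda i:cv2.copyMakeBorder(i,0,h-i.shape[0],0,0,cv2.BORDER_CONSTANT)
cv2.imwrite('pics/ab.png',np.hstack([p(a),p(b)])[:600])
E
```

```text
t 22.775 q [0.3085 0.2571 1.7823 0.0123 1.1093 0.7432] p [0.5333 0.2471 0.1095] zang -25.220335172318983 x [-0.01    0.0084 -0.9999] w 0.349 F [-0.7601 -0.0038 -0.2128]
```

View pics/ab.png

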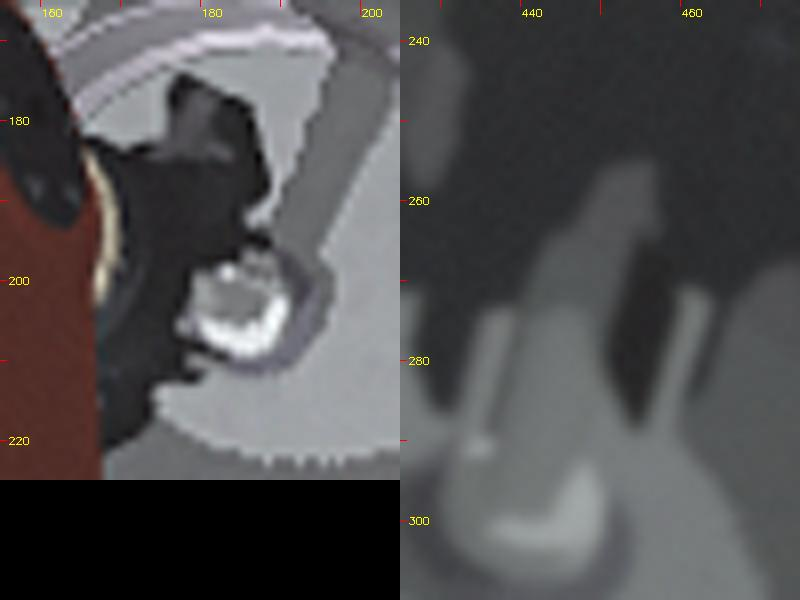

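arm_command(
  deltas=[
    [-1, [0, 0, 0], [0, 0, 0]],
    [-1, [0, 0, 0], [0, 0, 0]],
    [-1, [0, 0, 0], [0, 0, 0]],
  ],
  force=20,
)

```text
time_s: 23.25
ee_pos: [0.5352, 0.2476, 0.1118]
ee_rot: [[-0.005, 0.426, 0.904], [0.01, 0.904, -0.426], [-1.0, 0.006, -0.009]]
wrist_force: [0.8, -0.4, 2.1]
width: 0.166
```

```bash
python3 - <<'E'
from look import *
st();print(ctrl.read_state()['torque'],ctrl.read_state()['width']*85)
E
```

```text
t 23.25 q [0.3084 0.255  1.7799 0.0123 1.109  0.7435] p [0.5352 0.2476 0.1118] zang -25.241086435036898 x [-0.0055  0.0098 -0.9999] w 0.1657 F [ 0.8126 -0.3819  2.0771]
[-0.0374 -0.1409 -0.1357] 14.087997770990254
```

arm_command(
  deltas=[
    [-0.3, [0, 0, 0], [0, 0, 0]],
    [-0.3, [0, 0, -0.002], [0, 0, 0]],
    [-0.3, [0, 0, 0], [-10, 0, 0]],
    [-0.3, [0, 0, 0], [-10, 0, 0]],
    [-0.3, [0, 0, 0], [-10, 0, 0]],
    [-0.3, [0, 0, 0], [-10, 0, 0]],
    [-0.3, [0, 0, 0], [-10, 0, 0]],
    [-0.3, [0, 0, 0], [-10, 0, 0]],
    [-0.3, [0, 0, 0], [-10, 0, 0]],
    [-0.3, [0, 0, 0], [-10, 0, 0]],
  ],
)

```text
time_s: 24.5
ee_pos: [0.5321, 0.2483, 0.1106]
ee_rot: [[-0.008, -0.82, 0.572], [0.009, 0.572, 0.82], [-1.0, 0.012, 0.003]]
wrist_force: [-0.6, -0.0, -0.4]
width: 0.352
```

arm_command(
  deltas=[
    [-0.3, [0, 0, 0], [-10, 0, 0]],
    [-1, [0, 0, 0], [0, 0, 0]],
    [-1, [0, 0, 0], [0, 0, 0]],
    [-1, [0, 0, 0], [0, 0, 0]],
    [-1, [0, 0, 0], [0, 0, 0]],
  ],
  force=25,
)

```text
time_s: 25.12
ee_pos: [0.533, 0.2501, 0.111]
ee_rot: [[-0.006, -0.903, 0.429], [0.013, 0.429, 0.903], [-1.0, 0.011, 0.009]]
wrist_force: [1.0, 4.9, -0.6]
width: 0.196
```

```bash
python3 - <<'E'
from look import *
st();print(ctrl.read_state()['torque'],ctrl.read_state()['width']*85)
s=ctrl.read_state();print(s['ee_rot'])
E
```

```text
t 25.125 q [ 0.3121  0.2535  1.7835  0.0154  1.1064 -0.8221] p [0.533  0.2501 0.111 ] zang 64.58068037250172 x [-0.0058  0.0126 -0.9999] w 0.196 F [ 1.0133  4.8925 -0.6252]
[ 0.6195 -0.2388 -0.0275] 16.656953121284154
[[-0.0058 -0.9032  0.4292]
 [ 0.0126  0.4291  0.9032]
 [-0.9999  0.0107  0.0089]]
```

arm_command(
  deltas=[
    [-0.3, [0, 0, 0], [0, 0, 0]],
    [-0.3, [0, 0, 0], [9.5, 0, 0]],
    [-0.3, [0, 0, 0], [10, 0, 0]],
    [-0.3, [0, 0, 0], [10, 0, 0]],
    [-0.3, [0, 0, 0], [10, 0, 0]],
    [-0.3, [0, 0, 0], [10, 0, 0]],
    [-0.3, [0, 0, 0], [10, 0, 0]],
    [-0.3, [0, 0, 0], [10, 0, 0]],
    [-0.3, [0, 0, 0.002], [10, 0, 0]],
    [-1, [0, 0, 0], [0, 0, 0]],
  ],
  force=20,
)

```text
time_s: 26.38
ee_pos: [0.535, 0.2476, 0.111]
ee_rot: [[-0.007, 0.254, 0.967], [0.008, 0.967, -0.254], [-1.0, 0.006, -0.008]]
wrist_force: [-0.0, -0.5, -2.2]
width: 0.174
```

arm_command(
  deltas=[
    [-1, [0, 0, 0], [0, 0, 0]],
    [-1, [0, 0, 0], [0, 0, 0]],
    [-1, [0, 0, 0], [0, 0, 0]],
  ],
)

```text
time_s: 26.75
ee_pos: [0.535, 0.2476, 0.1109]
ee_rot: [[-0.007, 0.254, 0.967], [0.008, 0.967, -0.254], [-1.0, 0.007, -0.009]]
wrist_force: [2.0, -2.8, -0.6]
width: 0.171
```

```bash
python3 - <<'E'
from look import *
st();print(ctrl.read_state()['torque'],ctrl.read_state()['width']*85)
E
```

```text
t 26.75 q [0.309  0.2566 1.7797 0.0113 1.1091 0.5607] p [0.535  0.2476 0.1109] zang -14.704978989346314 x [-0.0067  0.0085 -0.9999] w 0.1708 F [ 1.992  -2.8396 -0.6245]
[-0.3588 -0.3969 -0.1076] 14.518582788507603
```

arm_command(
  deltas=[
    [-0.3, [0, 0, 0], [0, 0, 0]],
    [-0.3, [0, 0, 0], [7, 0, 0]],
    [-0.3, [0, 0, 0], [7, 0, 0]],
    [-0.3, [0, 0, 0], [7, 0, 0]],
    [-1, [0, 0, 0], [0, 0, 0]],
    [-1, [0, 0, 0], [0, 0, 0]],
    [-1, [0, 0, 0], [0, 0, 0]],
    [-1, [0, 0, 0], [0, 0, 0]],
  ],
)

```text
time_s: 27.75
ee_pos: [0.5352, 0.2477, 0.1111]
ee_rot: [[-0.006, 0.583, 0.812], [0.009, 0.812, -0.583], [-1.0, 0.003, -0.01]]
wrist_force: [4.3, -1.9, -1.6]
width: 0.156
```

```bash
python3 - <<'E'
from look import *
st();print(ctrl.read_state()['torque'],ctrl.read_state()['width']*85)
E
```

```text
t 27.75 q [0.309  0.2566 1.7794 0.0113 1.1089 0.9269] p [0.5352 0.2477 0.1111] zang -35.69227366027466 x [-0.0062  0.0086 -0.9999] w 0.1562 F [ 4.2919 -1.8722 -1.5566]
[-0.5506 -0.6284  0.061 ] 13.27351984994658
```

arm_command(
  deltas=[
    [-0.3, [0, 0, 0], [0, 0, 0]],
    [-0.3, [0, 0, 0], [6, 0, 0]],
    [-0.3, [0, 0, 0], [6, 0, 0]],
    [-1, [0, 0, 0], [0, 0, 0]],
    [-1, [0, 0, 0], [0, 0, 0]],
    [-1, [0, 0, 0], [0, 0, 0]],
    [-1, [0, 0, 0], [0, 0, 0]],
  ],
)

```text
time_s: 28.62
ee_pos: [0.5344, 0.2479, 0.1109]
ee_rot: [[-0.008, 0.74, 0.673], [0.009, 0.673, -0.74], [-1.0, 0.0, -0.012]]
wrist_force: [0.7, -1.4, 1.0]
width: 0.167
```

```bash
python3 - <<'E'
from look import *
st();print(ctrl.read_state()['torque'],ctrl.read_state()['width']*85)
E
```

```text
t 28.625 q [0.3094 0.2565 1.7799 0.0122 1.1101 1.1365] p [0.5344 0.2479 0.1109] zang -47.7034256172562 x [-0.008   0.0089 -0.9999] w 0.1675 F [ 0.6926 -1.3769  1.0367]
[-0.3363 -0.0865  0.1147] 14.235478612918062
```

arm_command(
  deltas=[
    [-0.3, [0, 0, 0], [0, 0, 0]],
    [-0.3, [0, 0, 0], [-6, 0, 0]],
    [-0.3, [0, 0, 0], [-6, 0, 0]],
    [-1, [0, 0, 0], [0, 0, 0]],
    [-1, [0, 0, 0], [0, 0, 0]],
    [-1, [0, 0, 0], [0, 0, 0]],
  ],
  force=60,
)

```text
time_s: 29.38
ee_pos: [0.5354, 0.248, 0.1112]
ee_rot: [[-0.006, 0.584, 0.812], [0.009, 0.812, -0.584], [-1.0, 0.004, -0.01]]
wrist_force: [2.1, -1.7, 0.2]
width: 0.141
```

```bash
python3 - <<'E'
from look import *
st();print(ctrl.read_state()['torque'],ctrl.read_state()['width']*85)
s=cams.get_image('scene');t=cams.get_image('top');cv2.imwrite('pics/s_k.png',s);cv2.imwrite('pics/t_k.png',t)
E
```

```text
t 29.375 q [0.3092 0.2565 1.7792 0.0116 1.1086 0.9281] p [0.5354 0.248  0.1112] zang -35.753142881357 x [-0.0057  0.009  -0.9999] w 0.1413 F [ 2.142  -1.7341  0.227 ]
[-0.3781 -0.5424  0.1718] 12.010154322579545
```

arm_command(
  deltas=[
    [-0.3, [0, 0, 0], [0, 0, 0]],
    [-0.3, [-0.01, 0, 0], [0, 0, 0]],
    [-0.3, [-0.03, 0, 0], [0, 0, 0]],
    [-0.3, [-0.04, 0, 0], [0, 0, 0]],
    [-0.3, [-0.04, 0, 0], [0, 0, 0]],
  ],
  force=40,
)

```text
time_s: 30.1
ee_pos: [0.5348, 0.2473, 0.2325]
ee_rot: [[-0.008, 0.584, 0.812], [0.01, 0.812, -0.584], [-1.0, 0.003, -0.013]]
wrist_force: [0.2, -0.1, 0.4]
width: 0.352
```

```bash
python3 - <<'E'
from fk import *
st()
plan(np.array([.4456,-.0845,.15]),down(-12),11,.06,rnd=(4,1))
E
```

```text
t 30.1 q [0.3076 0.1322 1.683  0.0123 1.3315 0.9284] p [0.5348 0.2473 0.2325] zang -35.738765921965246 x [-0.0085  0.0099 -0.9999] w 0.352 F [ 0.1943 -0.1419  0.3521]
max shift 32.2mm turn 2.2deg
[[0.06,[0.0073,-0.0292,0.0111],[-2.2,-0.1,-0.0]],[0.06,[0.0073,-0.0297,0.01],[-2.2,-0.1,-0.0]],[0.06,[0.0073,-0.03,0.0088],[-2.2,-0.1,-0.0]],[0.06,[0.0073,-0.0303,0.0077],[-2.2,-0.1,-0.0]],[0.06,[0.0073,-0.0306,0.0065],[-2.2,-0.1,-0.0]],[0.06,[0.0073,-0.0308,0.0053],[-2.2,-0.1,-0.0]],[0.06,[0.0074,-0.031,0.0041],[-2.2,-0.1,-0.0]],[0.06,[0.0074,-0.0312,0.0029],[-2.2,-0.1,-0.0]],[0.06,[0.0074,-0.0312,0.0016],[-2.2,-0.1,-0.0]],[0.06,[0.0073,-0.0313,0.0005],[-2.2,-0.1,-0.0]]]
[[0.06,[0.0074,-0.0312,-0.0008],[-2.2,-0.1,-0.0]]]
end [ 0.4456 -0.0845  0.15  ] 0.6995876290092822
```

arm_command(
  deltas=[
    [0.06, [0.0073, -0.029, 0.011], [-2.2, -0.1, 0]],
    [0.06, [0.0073, -0.03, 0.01], [-2.2, -0.1, 0]],
    [0.06, [0.0073, -0.03, 0.009], [-2.2, -0.1, 0]],
    [0.06, [0.0073, -0.03, 0.008], [-2.2, -0.1, 0]],
    [0.06, [0.0073, -0.031, 0.0065], [-2.2, -0.1, 0]],
    [0.06, [0.0073, -0.031, 0.005], [-2.2, -0.1, 0]],
    [0.06, [0.0074, -0.031, 0.004], [-2.2, -0.1, 0]],
    [0.06, [0.0074, -0.031, 0.003], [-2.2, -0.1, 0]],
    [0.06, [0.0074, -0.031, 0.0016], [-2.2, -0.1, 0]],
    [0.06, [0.0073, -0.031, 0.0005], [-2.2, -0.1, 0]],
  ],
)

```text
time_s: 31.35
ee_pos: [0.4544, -0.055, 0.1566]
ee_rot: [[0.009, 0.236, 0.972], [0.003, 0.972, -0.236], [-1.0, 0.005, 0.008]]
wrist_force: [0.3, 0.5, -0.9]
width: 0.533
```

arm_command(
  deltas=[
    [0.06, [0.0074, -0.031, -0.0008], [-2.2, -0.1, 0]],
    [0.06, [0, 0, 0], [0, 0, 0]],
  ],
)

```text
time_s: 31.6
ee_pos: [0.4458, -0.0852, 0.1485]
ee_rot: [[0.009, 0.203, 0.979], [0.002, 0.979, -0.203], [-1.0, 0.004, 0.008]]
wrist_force: [0.2, -0.1, 0.1]
width: 0.528
```

```bash
python3 - <<'E'
from look import *
from drum import *
s=ctrl.read_state()
c,si=np.cos(np.radians(-12)),np.sin(np.radians(-12))
look2('m1',(320,120,420,240),(270,190,350,270),.0225,.028,(4,4),drumlines((.4456,-.085,.003),(0,0,1),(c,si,0)))
print(np.degrees(np.arcsin(s['ee_rot'][:2,0])))
E
```

```text
t 31.7 q [-0.3446 -0.0883  2.0724  0.0064  1.1484 -0.1445] p [ 0.4468 -0.084   0.1491] zang -11.616135574577873 x [ 0.0106  0.0024 -0.9999] w 0.5282 F [-0.924   0.0785  1.2678]
[0.5197 0.1421]
```

View pics/m1.png

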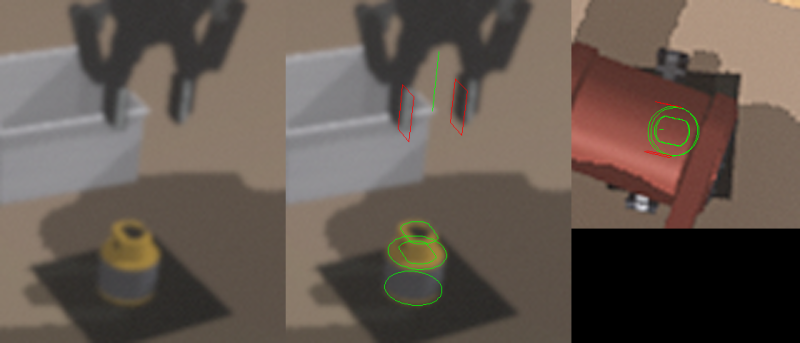

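arm_command(
  deltas=[
    [0.06, [0.03, 0, 0], [0, 0.6, 0]],
    [0.06, [0.04, 0, 0], [0, 0, 0]],
    [0.06, [0.03, 0, 0], [0, 0, 0]],
    [0.06, [0.01, 0, 0], [0, 0, 0]],
    [0.06, [0, 0, 0], [0, 0, 0]],
  ],
)

```text
time_s: 32.33
ee_pos: [0.4471, -0.0834, 0.0386]
ee_rot: [[-0.001, 0.199, 0.98], [0.004, 0.98, -0.199], [-1.0, 0.004, -0.002]]
wrist_force: [0.6, -0.1, 0.5]
width: 0.533
```

```bash
python3 - <<'E'
from look import *
st()
s=cams.get_image('scene');crop(s,325,165,405,240,9,'pics/c.png')
E
```

```text
t 32.325 q [-0.3415  0.1025  2.1272  0.0045  0.9139 -0.1438] p [ 0.4471 -0.0834  0.0386] zang -11.485550471306963 x [-0.0007  0.0041 -1.    ] w 0.5327 F [ 0.5595 -0.0802  0.4901]
```

View pics/c.png

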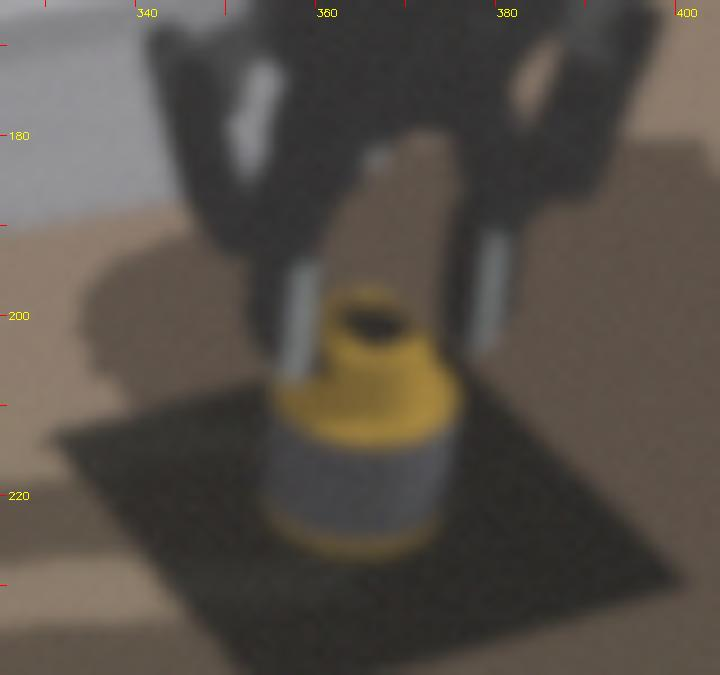

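```bash
python3 - <<'E'
from look import *
q=ctrl.read_state();p=q['ee_pos'];R=q['ee_rot']
for sg in(1,-1):
  for z in(.04,.05,.06):
    P=p+R[:,2]*sg*.028;P[2]=z;print(sg,z,proj('scene',P))
E
```

```text
1 0.04 [[354.3097 210.3993]]
1 0.05 [[354.6144 207.0052]]
1 0.06 [[354.9223 203.5687]]
-1 0.04 [[375.5083 206.8381]]
-1 0.05 [[375.936  203.4769]]
-1 0.06 [[376.368  200.0745]]
```

arm_command(
  deltas=[
    [0.06, [0.003, 0, 0], [0, 0, 0]],
    [0.06, [0, 0, 0], [0, 0, 0]],
    [-1, [0, 0, 0], [0, 0, 0]],
    [-1, [0, 0, 0], [0, 0, 0]],
    [-1, [0, 0, 0], [0, 0, 0]],
    [-1, [0, 0, 0], [0, 0, 0]],
  ],
  force=30,
)

```text
time_s: 33.12
ee_pos: [0.4476, -0.0844, 0.0361]
ee_rot: [[0.001, 0.2, 0.98], [0.003, 0.98, -0.2], [-1.0, 0.003, 0.0]]
wrist_force: [0.3, 0.2, 5.4]
width: 0.292
```

```bash
python3 - <<'E'
from look import *
st();print(ctrl.read_state()['width']*85)
s=cams.get_image('scene');crop(s,325,165,405,240,9,'pics/c.png')
E
```

```text
t 33.125 q [-0.3429  0.1076  2.1277  0.0042  0.9064 -0.1442] p [ 0.4476 -0.0844  0.0361] zang -11.534257820955746 x [ 0.001   0.0032 -1.    ] w 0.2922 F [0.303  0.2116 5.3552]
24.834155262735823
```

View pics/c.png

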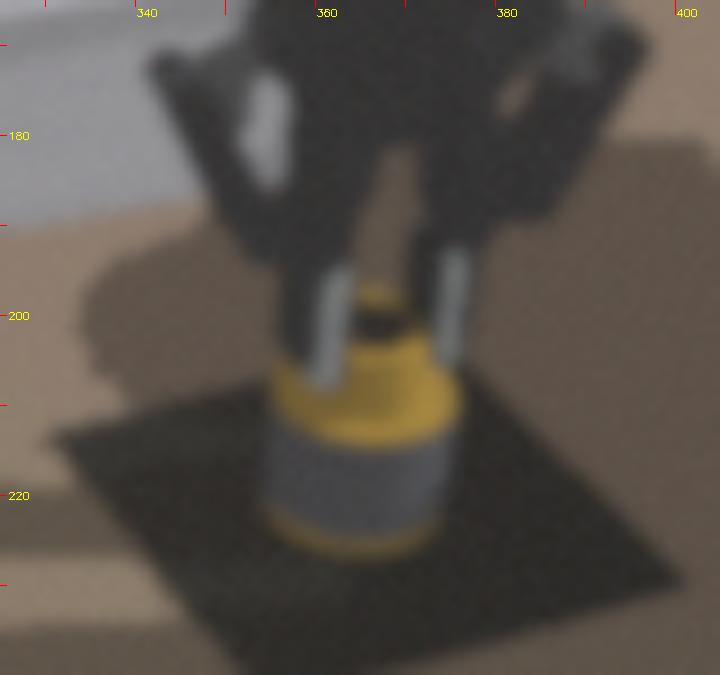

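arm_command(
  deltas=[
    [-1, [0, 0, 0], [0, 0, 0]],
    [-1, [0, 0, 0], [0, 0, 0]],
    [-1, [-0.012, 0, 0], [0, 0, 0]],
    [-1, [-0.03, 0, 0], [0, 0, 0]],
    [-1, [-0.04, 0, 0], [0, 0, 0]],
    [-1, [-0.04, 0, 0], [0, 0, 0]],
    [-1, [-0.04, 0, 0], [0, 0, 0]],
    [-1, [-0.01, 0, 0], [0, 0, 0]],
  ],
  force=90,
)

```text
time_s: 34.17
ee_pos: [0.4478, -0.085, 0.2094]
ee_rot: [[0.003, 0.2, 0.98], [0.002, 0.98, -0.2], [-1.0, 0.003, 0.003]]
wrist_force: [0.3, -0.6, -5.0]
width: 0.273
```

```bash
python3 - <<'E'
from look import *
st();print(ctrl.read_state()['width']*85,ctrl.read_state()['torque'])
s=cams.get_image('scene');crop(s,325,105,405,200,6,'pics/c.png')
p=ctrl.read_state()['ee_pos']
dplan([.5341,.2495,.208],144.3,17,-1)
E
```

```text
t 34.175 q [-0.3441 -0.1506  2.0077  0.0035  1.282  -0.1439] p [ 0.4478 -0.085   0.2094] zang -11.528828830641288 x [ 0.0035  0.0023 -1.    ] w 0.2728 F [ 0.3129 -0.6232 -4.9921]
23.1848302071189 [-0.0268 -0.0282  0.0043]
[[-1,[0.0,0.02,0.001],[np.float64(-9.2),0,0]],[-1,[0.0,0.02,0.004],[np.float64(-9.2),0,0]],[-1,[0.0,0.019,0.007],[np.float64(-9.2),0,0]],[-1,[0.0,0.017,0.01],[np.float64(-9.2),0,0]],[-1,[0.0,0.016,0.013],[np.float64(-9.2),0,0]],[-1,[0.0,0.013,0.015],[np.float64(-9.2),0,0]],[-1,[0.0,0.011,0.017],[np.float64(-9.2),0,0]],[-1,[0.0,0.008,0.019],[np.float64(-9.2),0,0]],[-1,[0.0,0.005,0.02],[np.float64(-9.2),0,0]],[-1,[0.0,0.001,0.02],[np.float64(-9.2),0,0]]]
[[-1,[0.0,-0.002,0.02],[np.float64(-9.2),0,0]],[-1,[0.0,-0.005,0.02],[np.float64(-9.2),0,0]],[-1,[0.0,-0.008,0.019],[np.float64(-9.2),0,0]],[-1,[0.0,-0.011,0.017],[np.float64(-9.2),0,0]],[-1,[0.0,-0.014,0.015],[np.float64(-9.2),0,0]],[-1,[0.001,-0.016,0.013],[np.float64(-9.2),0,0]],[-1,[0.0,-0.018,0.009],[np.float64(-9.2),0,0]]]
end [0.5344 0.2491 0.2081] 144.87292613589304
```

View pics/c.png

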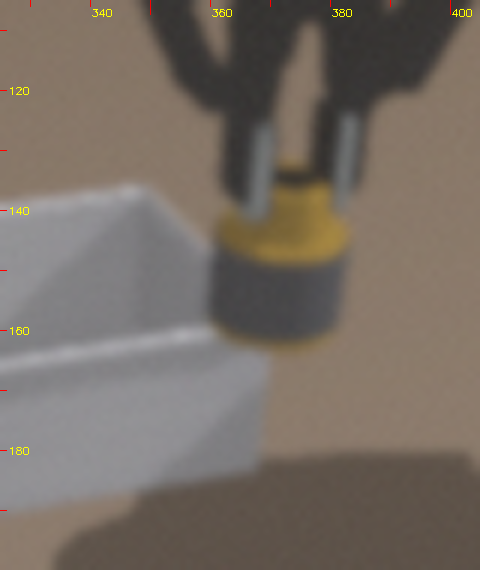

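Drum held upright. Transit to the spindle.

arm_command(
  deltas=[
    [-1, [0, 0.02, 0.001], [-9.2, 0, 0]],
    [-1, [0, 0.02, 0.004], [-9.2, 0, 0]],
    [-1, [0, 0.019, 0.007], [-9.2, 0, 0]],
    [-1, [0, 0.017, 0.01], [-9.2, 0, 0]],
    [-1, [0, 0.016, 0.013], [-9.2, 0, 0]],
    [-1, [0, 0.013, 0.015], [-9.2, 0, 0]],
    [-1, [0, 0.011, 0.017], [-9.2, 0, 0]],
    [-1, [0, 0.008, 0.019], [-9.2, 0, 0]],
    [-1, [0, 0.005, 0.02], [-9.2, 0, 0]],
    [-1, [0, 0.001, 0.02], [-9.2, 0, 0]],
  ],
)

```text
time_s: 35.48
ee_pos: [0.4941, 0.1119, 0.2044]
ee_rot: [[-0.007, -0.987, 0.16], [0.003, 0.16, 0.987], [-1.0, 0.007, 0.002]]
wrist_force: [-0.2, 0.3, -4.9]
width: 0.28
```

arm_command(
  deltas=[
    [-1, [0, -0.002, 0.02], [-9.2, 0, 0]],
    [-1, [0, -0.005, 0.02], [-9.2, 0, 0]],
    [-1, [0, -0.008, 0.019], [-9.2, 0, 0]],
    [-1, [0, -0.011, 0.017], [-9.2, 0, 0]],
    [-1, [0, -0.014, 0.015], [-9.2, 0, 0]],
    [-1, [0, -0.016, 0.013], [-9.2, 0, 0]],
    [-1, [0, -0.018, 0.009], [-9.2, 0, 0]],
    [-1, [0, 0, 0], [0, 0, 0]],
    [-1, [0, 0, 0], [0, 0, 0]],
  ],
)

```text
time_s: 36.6
ee_pos: [0.5323, 0.2483, 0.2061]
ee_rot: [[-0.005, -0.577, -0.817], [0.001, -0.817, 0.577], [-1.0, 0.001, 0.005]]
wrist_force: [-0.0, -0.2, -4.7]
width: 0.273
```

```bash
python3 - <<'E'
from look import *
from drum import *
st();q=ctrl.read_state();print(q['width']*85)
p=q['ee_pos'];R=q['ee_rot']
c=(.5341,.2495)
a=np.radians(-35.75)
ex=drumlines(p+[0,0,-.0331],(0,0,1),R[:,2])+[(Dp(*c,.009,.005,.142,a),(255,0,255)),(Dp(*c,.009,.005,.102,a),(255,0,255)),([[c[0],c[1],.1],[c[0],c[1],.2]],(255,0,0))]
look2('n1',(405,190,495,320),(140,160,225,245),.013,.028,(4,5),ex)
print(IK if 0 else '')
plan(np.array([.5341,.2495,.2]),down(144.25),1,-1,rnd=(4,2))
E
```

```text
t 36.6 q [ 0.3155  0.1504  1.7132  0.003   1.282  -2.2122] p [0.5323 0.2483 0.2061] zang 144.77798330909465 x [-0.0046  0.0015 -1.    ] w 0.2733 F [-0.0093 -0.2199 -4.6789]
23.23345126154934
t 36.7 q [ 0.315   0.1492  1.7122  0.0033  1.2819 -2.2127] p [0.533  0.2483 0.2073] zang 144.77047700685165 x [-0.0027  0.0024 -1.    ] w 0.2746 F [-0.2119 -0.3276 -4.527 ]

max shift 7.5mm turn 0.6deg
[[-1,[0.0073,-0.0016,-0.0002],[0.52,0.2,0.03]]]
end [0.5341 0.2495 0.2   ] 0.006569702973596645
```

View pics/n1.png

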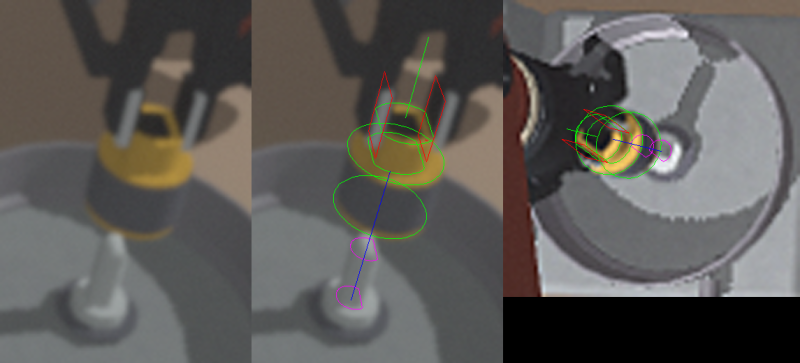

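arm_command(
  deltas=[
    [-1, [0.007, -0.0016, -0.0002], [0.5, 0.2, 0]],
    [-1, [0.014, 0, 0], [0, 0, 0]],
    [-1, [0, 0, 0], [0, 0, 0]],
    [-1, [0, 0, 0], [0, 0, 0]],
  ],
)

```text
time_s: 37.2
ee_pos: [0.5348, 0.2504, 0.1873]
ee_rot: [[0.002, -0.583, -0.813], [0.001, -0.813, 0.583], [-1.0, -0.002, -0.001]]
wrist_force: [-0.1, 0.4, -4.7]
width: 0.274
```

```bash
python3 - <<'E'
from look import *
st()
s=cams.get_image('scene');t=cams.get_image('top');crop(s,415,215,475,315,6,'pics/b.png');crop(t,155,175,205,225,8,'pics/a.png')
a=cv2.imread('pics/a.png');b=cv2.imread('pics/b.png');h=max(a.shape[0],b.shape[0])
p=lambda i:cv2.copyMakeBorder(i,0,h-i.shape[0],0,0,cv2.BORDER_CONSTANT)
cv2.imwrite('pics/ab.png',np.hstack([p(a),p(b)])[:600])
plan(np.array([.5341,.2495,.18]),down(144.25),1,-1,rnd=(4,2))
E
```

```text
t 37.2 q [ 0.3187  0.1705  1.727   0.0007  1.2418 -2.2011] p [0.5348 0.2504 0.1873] zang 144.3599816486026 x [ 0.0019  0.0014 -1.    ] w 0.2742 F [-0.0856  0.4102 -4.6541]
max shift 8.3mm turn 0.2deg
[[-1,[0.0081,0.0017,0.0004],[0.11,-0.09,0.2]]]
end [0.534  0.2495 0.18  ] 0.00468929930544978
```

View pics/ab.png

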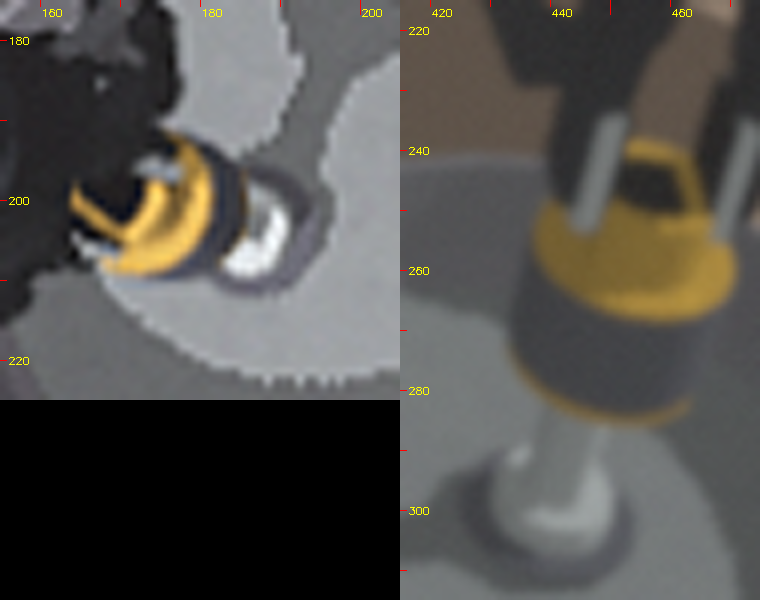

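arm_command(
  deltas=[
    [-1, [0.006, 0.0012, 0], [0, 0, 0.2]],
    [-1, [0.003, 0, 0], [0, 0, 0]],
    [-1, [0, 0, 0], [0, 0, 0]],
  ],
)

```text
time_s: 37.67
ee_pos: [0.5339, 0.2494, 0.1781]
ee_rot: [[-0.001, -0.583, -0.813], [-0.002, -0.813, 0.583], [-1.0, 0.002, -0.0]]
wrist_force: [0.4, 0.2, -3.9]
width: 0.277
```

arm_command(
  deltas=[
    [-1, [0.004, 0, 0], [0, 0, 0]],
    [-1, [0, 0, 0], [0, 0, 0]],
  ],
)

```text
time_s: 37.92
ee_pos: [0.5342, 0.2492, 0.1743]
ee_rot: [[0.0, -0.583, -0.813], [-0.002, -0.813, 0.583], [-1.0, 0.002, -0.001]]
wrist_force: [0.4, -1.6, -4.7]
width: 0.274
```

```bash
python3 - <<'E'
from look import *
st();print(ctrl.read_state()['torque'])
E
```

```text
t 37.925 q [ 0.3185  0.1831  1.738  -0.0022  1.221  -2.2005] p [0.5342 0.2492 0.1743] zang 144.3711997185518 x [ 0.0001 -0.0021 -1.    ] w 0.2738 F [ 0.4021 -1.5882 -4.6521]
[-0.2812 -0.0651  0.0024]
```

arm_command(
  deltas=[
    [-1, [0.004, 0, 0], [0, 0, 0]],
    [-1, [0.004, 0, 0], [0, 0, 0]],
    [-1, [0, 0, 0], [0, 0, 0]],
  ],
)

```text
time_s: 38.3
ee_pos: [0.534, 0.2492, 0.1658]
ee_rot: [[-0.0, -0.583, -0.813], [-0.002, -0.813, 0.583], [-1.0, 0.002, -0.001]]
wrist_force: [0.2, -2.3, -6.0]
width: 0.271
```

```bash
python3 - <<'E'
from look import *
st();print(ctrl.read_state()['torque'])
E
```

```text
t 38.3 q [ 0.3185  0.1918  1.7448 -0.0019  1.2059 -2.2005] p [0.534  0.2492 0.1658] zang 144.36639643010255 x [-0.0003 -0.002  -1.    ] w 0.2709 F [ 0.1552 -2.3211 -6.0031]
[-0.3651 -0.0208  0.0188]
```

arm_command(
  deltas=[
    [-1, [0.005, 0.0004, -0.0003], [0, 0, 0]],
    [-1, [0.006, 0, 0], [0, 0, 0]],
    [-1, [0.006, 0, 0], [0, 0, 0]],
    [-1, [0, 0, 0], [0, 0, 0]],
  ],
)

```text
time_s: 38.8
ee_pos: [0.5339, 0.2491, 0.1486]
ee_rot: [[-0.0, -0.583, -0.813], [-0.001, -0.813, 0.583], [-1.0, 0.001, -0.0]]
wrist_force: [-0.4, 0.0, -4.6]
width: 0.273
```

```bash
python3 - <<'E'
from look import *
st();print(ctrl.read_state()['torque'])
E
```

```text
t 38.8 q [ 0.318   0.2101  1.758  -0.0011  1.1743 -2.2013] p [0.5339 0.2491 0.1486] zang 144.36780516311305 x [-0.0005 -0.0012 -1.    ] w 0.2726 F [-0.4113  0.0136 -4.6409]
[-0.2292 -0.0053  0.0022]
```

arm_command(
  deltas=[
    [-1, [0.005, 0, 0], [0, 0, 0]],
    [-1, [0.005, 0, 0], [0, 0, 0]],
    [-1, [0, 0, 0], [0, 0, 0]],
  ],
)

```text
time_s: 39.17
ee_pos: [0.5341, 0.2491, 0.1389]
ee_rot: [[-0.0, -0.583, -0.813], [-0.001, -0.813, 0.583], [-1.0, 0.001, -0.001]]
wrist_force: [-0.5, -1.7, -5.2]
width: 0.275
```

arm_command(
  deltas=[
    [-1, [0.002, 0, 0], [0, 0, 0]],
    [-1, [0, 0, 0], [0, 0, 0]],
  ],
)

```text
time_s: 39.42
ee_pos: [0.5343, 0.249, 0.1376]
ee_rot: [[0.0, -0.583, -0.813], [-0.001, -0.813, 0.583], [-1.0, 0.001, -0.001]]
wrist_force: [-1.1, -2.1, -5.8]
width: 0.272
```

arm_command(
  deltas=[
    [-1, [0.0015, 0, 0], [0, 0, 0]],
    [-1, [0, 0, 0], [0, 0, 0]],
  ],
)

```text
time_s: 39.67
ee_pos: [0.5344, 0.249, 0.1362]
ee_rot: [[0.001, -0.583, -0.813], [-0.001, -0.813, 0.583], [-1.0, 0.001, -0.001]]
wrist_force: [-1.7, -1.3, -4.1]
width: 0.273
```

```bash
python3 - <<'E'
from look import *
st();print(ctrl.read_state()['torque'])
E
```

```text
t 39.675 q [ 0.3178  0.2244  1.7663 -0.0016  1.1507 -2.2013] p [0.5344 0.249  0.1362] zang 144.36839979462275 x [ 0.0006 -0.0013 -1.    ] w 0.2733 F [-1.65   -1.2697 -4.133 ]
[-0.3188  0.1764  0.0304]
```

arm_command(
  deltas=[
    [-1, [0.0015, 0, 0], [0, 0, 0]],
    [-1, [0, 0, 0], [0, 0, 0]],
  ],
)

```text
time_s: 39.92
ee_pos: [0.5344, 0.249, 0.1354]
ee_rot: [[0.001, -0.583, -0.813], [-0.001, -0.813, 0.583], [-1.0, 0.001, -0.001]]
wrist_force: [-3.6, -2.0, 0.7]
width: 0.274
```

arm_command(
  deltas=[
    [-1, [0.0015, 0, 0], [0, 0, 0]],
    [-1, [0, 0, 0], [0, 0, 0]],
  ],
)

```text
time_s: 40.17
ee_pos: [0.5345, 0.249, 0.1354]
ee_rot: [[0.001, -0.582, -0.813], [-0.001, -0.813, 0.582], [-1.0, 0.001, -0.001]]
wrist_force: [-5.1, -3.3, 7.2]
width: 0.273
```

```bash
python3 - <<'E'
from look import *
st();print(ctrl.read_state()['torque'])
E
```

```text
t 40.175 q [ 0.3179  0.2257  1.7664 -0.0017  1.1493 -2.2013] p [0.5345 0.249  0.1354] zang 144.37818974075947 x [ 0.0007 -0.0014 -1.    ] w 0.2733 F [-5.0577 -3.3034  7.2446]
[-0.6936  1.094   0.0594]
```

arm_command(
  deltas=[
    [-1, [0.0015, 0, 0], [0, 0, 0]],
    [-1, [0, 0, 0], [0, 0, 0]],
    [-1, [-0.002, 0, 0], [0, 0, 0]],
    [0.06, [0, 0, 0], [0, 0, 0]],
    [0.06, [0, 0, 0], [0, 0, 0]],
    [0.06, [0, 0, 0], [0, 0, 0]],
  ],
  force=40,
)

```text
time_s: 40.92
ee_pos: [0.5351, 0.2495, 0.134]
ee_rot: [[0.002, -0.583, -0.813], [-0.0, -0.813, 0.583], [-1.0, -0.001, -0.002]]
wrist_force: [0.4, 0.7, -0.6]
width: 0.529
```

```bash
python3 - <<'E'
from look import *
st()
s=cams.get_image('scene');crop(s,405,215,485,325,5,'pics/b.png')
E
```

```text
t 40.925 q [ 0.3179  0.2274  1.767  -0.001   1.1451 -2.2013] p [0.5351 0.2495 0.134 ] zang 144.36419858067495 x [ 0.0022 -0.0003 -1.    ] w 0.5292 F [ 0.3672  0.7184 -0.615 ]
```

View pics/b.png

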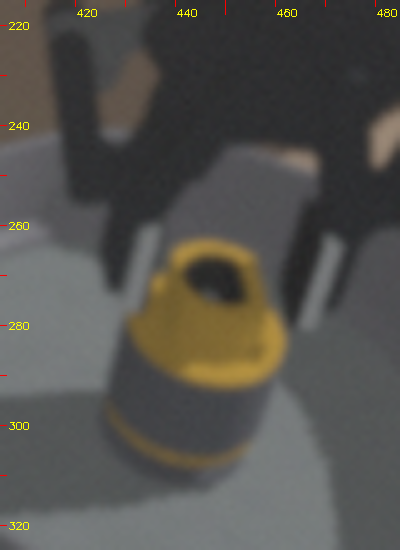

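arm_command(
  deltas=[
    [0.06, [-0.01, 0, 0], [0, 0, 0]],
    [0.06, [-0.03, 0, 0], [0, 0, 0]],
    [0.06, [-0.05, 0, 0], [0, 0, 0]],
    [0.06, [-0.05, 0, 0], [0, 0, 0]],
    [0.06, [-0.01, 0.05, 0.02], [0, 0, 0]],
    [0.06, [0, 0.05, 0.02], [0, 0, 0]],
    [0.06, [0, 0.05, 0.02], [0, 0, 0]],
    [0.06, [0, 0.03, 0.01], [0, 0, 0]],
    [0.06, [0, 0, 0], [0, 0, 0]],
  ],
)

```text
time_s: 42.1
ee_pos: [0.3716, 0.1431, 0.2846]
ee_rot: [[0.003, -0.584, -0.812], [-0.001, -0.812, 0.584], [-1.0, -0.001, -0.003]]
wrist_force: [0.1, -0.1, 0.4]
width: 0.529
```

```bash
python3 - <<'E'
from look import *
from drum import *
st()
s=cams.get_image('scene');t=cams.get_image('top');cv2.imwrite('pics/s_fin.png',s);cv2.imwrite('pics/t_fin.png',t)
a=np.radians(144.3);L=drumlines((.5341,.2495,.102),(0,0,1),(np.cos(a),np.sin(a),0))
A=np.hstack([ov(t,'top',(155,175,210,230),7,[]),ov(t,'top',(155,175,210,230),7,L)])
B=np.hstack([ov(s,'scene',(405,240,480,325),5,[]),ov(s,'scene',(405,240,480,325),5,L)])
w=max(A.shape[1],B.shape[1]);P=lambda i:cv2.copyMakeBorder(i,0,0,0,w-i.shape[1],cv2.BORDER_CONSTANT)
o=np.vstack([P(A),P(B)]);cv2.imwrite('pics/fin.png',cv2.resize(o,None,fx=.72,fy=.72))
cv2.imwrite('pics/fin_top.png',t)
E
```

```text
t 42.1 q [ 0.1919 -0.3533  2.027  -0.0013  1.4651 -2.3265] p [0.3716 0.1431 0.2846] zang 144.3024224154135 x [ 0.003  -0.0007 -1.    ] w 0.5294 F [ 0.1419 -0.0722  0.3758]
```

View pics/fin.png

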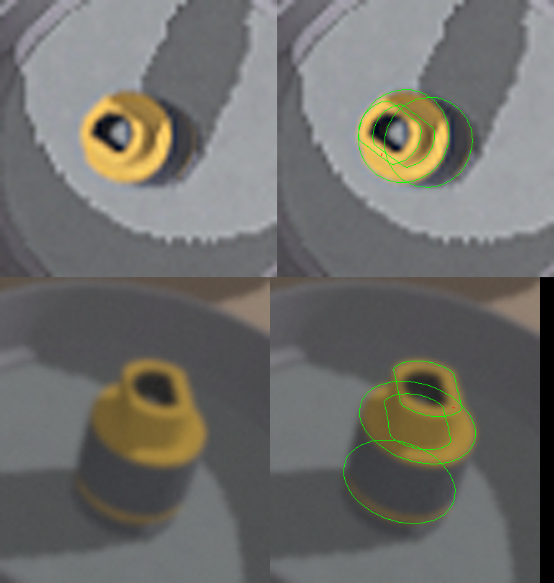

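View pics/fin_top.png

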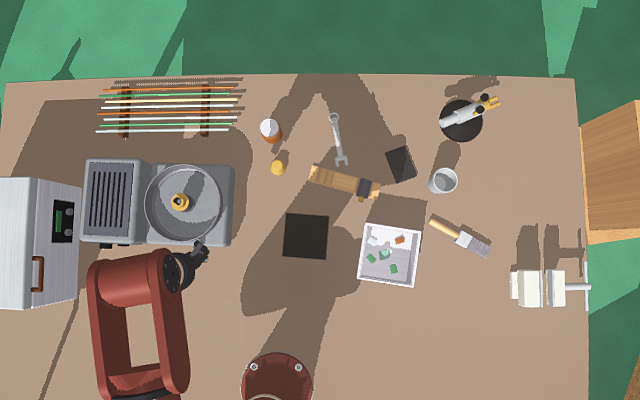

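The last pictures show the drum nose up on the spindle, with top view centre at (180,202). It fits the model drawn at z = 0.102 in both views, and the bore's flat faces lower left as intended. The lump is in the bin at (384,254), and the bystanders are in their starting places.

```bash
python3 -c "
from workcell import ctrl
print(ctrl.sign_off())"
```

```text
the job is handed in; nothing more can be done
None
```

The job is finished and handed in at about 42 s of robot time. No verdict was reported, so what follows rests on my own checks.

**What I did**
- **Lump:** I picked it out of the pan and dropped it in the scrap bin.
- **Drum onto the mat:** I lifted it from the rack by its body, tipped it nose up, stood it on the mat and let go.
- **Finding the spindle:** light squeezes on the shaft gave its axis at (0.534, 0.2495) and its flat at about −36°. My picture fits had suggested roughly −15° to −30°, so I used the squeezes. These squeezes may have turned the spindle a little.
- **Drum onto the spindle:** I took the drum again from above by its spanner flats, matched it to the shaft flat, pushed it down and released it.

**What the last checks showed**
- **Seating:** the drum met the collar at tool height 0.1354 m; I expected 0.1351 m. I pressed with 12 N or a little more before letting go, and forces on the way down were only a few newtons.
- **Position:** both cameras show the drum upright, with its base on the collar and the bore flat on the shaft-flat side.
- **Rest of the bench:** the lump is in the bin, the other things look unmoved, and the arm is clear of everything.

**What disagreed**
- **Gripper length:** the fingertips sat about 25–30 mm further back along the tool than the reported tool position and the given gripper sizes imply. I worked by camera and contact force instead.
- **Squeezed widths:** widths read 1–2 mm small when gripping harder, probably because the pads give. I used the squeeze widths only to compare angles.

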